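# Load the sample changer wheel and close its guard

### The job

Load the sample changer: swing its hinged guard fully up to its stop, then take the weighing bottles standing on the bench one by one, set each upright into the pocket at the front loading position (the pocket under the guard), let it go, and after every bottle turn the wheel by its centre knob exactly one click clockwise as seen from above, so that the bottles end up in neighbouring pockets and an empty pocket stands at the loading position again. Put bottles in or take them out only at the loading position. When all are in, lower the guard gently all the way onto its stop, and leave the other things on the bench alone.

Things in the scene. Friction and masses are not known exactly. Their poses are not given: they have to be found in the camera images.
- bottle1: glass weighing bottle, white powder inside, lid fixed: an upright cylinder 38 mm in diameter and 36 mm high to grip; its lid, 41 mm wide and 52 mm high in all, cannot be felt; about 60 g; origin at the centre of its underside, z up. All four are alike; three or four are present, standing on the worktop right of the changer
- bottle2: glass weighing bottle, white powder inside, lid fixed: an upright cylinder 38 mm in diameter and 36 mm high to grip; its lid, 41 mm wide and 52 mm high in all, cannot be felt; about 60 g; origin at the centre of its underside, z up. All four are alike; three or four are present, standing on the worktop right of the changer
- bottle3: glass weighing bottle, white powder inside, lid fixed: an upright cylinder 38 mm in diameter and 36 mm high to grip; its lid, 41 mm wide and 52 mm high in all, cannot be felt; about 60 g; origin at the centre of its underside, z up. All four are alike; three or four are present, standing on the worktop right of the changer
- bottle4: glass weighing bottle, white powder inside, lid fixed: an upright cylinder 38 mm in diameter and 36 mm high to grip; its lid, 41 mm wide and 52 mm high in all, cannot be felt; about 60 g; origin at the centre of its underside, z up. All four are alike; three or four are present, standing on the worktop right of the changer
- changer: sample changer fixed on the bench: white base 250 x 250 x 22 mm, aluminium wheel 236 mm across, upper face at z 32 mm, six ring pockets 60 degrees apart on an 88 mm radius. Pocket: ring 9 mm high, 43 mm inside, 47 mm at its flared mouth, 55 mm outside, flat floor. Origin: on the worktop under the wheel's axis; loading position at x = -88 mm; +y points to the guard's hinge; z up
- knob (a point): on the wheel's axis, 118 mm above the worktop: mid-height of the black hexagonal knob, 34 mm across flats and 36 mm high (100 to 136 mm above the worktop), on a 24 mm pillar; at every click two of its flats face along the changer's +y and -y. Origin axes are the changer's
- wheel (a joint): angle of the wheel in rad, growing clockwise as seen from above; it rests at whole multiples of pi/3 (60 degrees). A spring click (about 0.15 N m) draws it to the nearest one when it is let go; turning by one click adds 1.047. No end stops
- guard (a joint): angle of the guard in rad: 0 lowered on its stop (level over the loading position), 1.95 fully up against its stop (leaning outward past vertical). The hinge is stiff: the guard stays where it is left and takes about 2 to 3 N at the bar to move
- guard_bar (a point): middle of the guard's steel grip bar: 10 mm round, parallel to the hinge (the changer's x), 70 mm clear between its two arms, 50 mm beyond the edge of the guard plate and 205 mm from the hinge axis; 97 mm above the worktop when lowered, 287 mm when up
- guard_hinge (a point): point on the guard's hinge axis level with the bar's middle, 97 mm above the worktop, at x = -85 mm, y = +145 mm of the changer; the axis runs along the changer's x, and the guard (94 mm wide plate, 5 mm thick) swings up and over towards +y
- load_pos (a point): fixed point at the height of the pocket floor (32 mm above the worktop), 88 mm from the wheel's axis; centre of the loading position, where the pocket to be loaded stands
- click1 (a point): fixed point at the height of the pocket floor (32 mm above the worktop), 88 mm from the wheel's axis; where that pocket stands one click clockwise further on
- click2 (a point): fixed point at the height of the pocket floor (32 mm above the worktop), 88 mm from the wheel's axis; two clicks further on
- click3 (a point): fixed point at the height of the pocket floor (32 mm above the worktop), 88 mm from the wheel's axis; three clicks further on
- click4 (a point): fixed point at the height of the pocket floor (32 mm above the worktop), 88 mm from the wheel's axis; four clicks further on
- flask: conical flask with amber liquid, 66 mm wide, 105 mm high, bystander to be left alone; origin under its centre
- beaker: glass beaker, 67 mm wide, 79 mm high, bystander to be left alone; origin under its centre
- tape_roll: roll of tape lying flat, 98 mm wide, 25 mm high, bystander to be left alone; origin under its centre
Things that resemble listed ones, but are neither listed nor needed, are in the scene too. Leave any purple look-alike of the bottle1 alone.

How it is judged (in metres and radians):
On the way, in this order (a step that is already met when the one before it is completed fails the run):
1. the guard is swung up to its stop (value of joint guard above 1.8 rad), for 0.2 s.
2. a first bottle stands in the pocket at the loading position, let go, guard up (((horizontal distance between bottle1 and load_pos below 0.01 m and z of bottle1 in the frame of load_pos between -0.005 and 0.005 m and angle between bottle1's own z axis and vertical below 0.12 rad) or (horizontal distance between bottle2 and load_pos below 0.01 m and z of bottle2 in the frame of load_pos between -0.005 and 0.005 m and angle between bottle2's own z axis and vertical below 0.12 rad) or (horizontal distance between bottle3 and load_pos below 0.01 m and z of bottle3 in the frame of load_pos between -0.005 and 0.005 m and angle between bottle3's own z axis and vertical below 0.12 rad) or (horizontal distance between bottle4 and load_pos below 0.01 m and z of bottle4 in the frame of load_pos between -0.005 and 0.005 m and angle between bottle4's own z axis and vertical below 0.12 rad)) and value of joint guard above 1.6 rad and contact force between the fingers and bottle1 below 0.1 N and contact force between the fingers and bottle2 below 0.1 N and contact force between the fingers and bottle3 below 0.1 N and contact force between the fingers and bottle4 below 0.1 N), for 0.2 s.
3. the wheel has been turned one click clockwise with it (((horizontal distance between bottle1 and click1 below 0.01 m and z of bottle1 in the frame of click1 between -0.005 and 0.005 m and angle between bottle1's own z axis and vertical below 0.12 rad) or (horizontal distance between bottle2 and click1 below 0.01 m and z of bottle2 in the frame of click1 between -0.005 and 0.005 m and angle between bottle2's own z axis and vertical below 0.12 rad) or (horizontal distance between bottle3 and click1 below 0.01 m and z of bottle3 in the frame of click1 between -0.005 and 0.005 m and angle between bottle3's own z axis and vertical below 0.12 rad) or (horizontal distance between bottle4 and click1 below 0.01 m and z of bottle4 in the frame of click1 between -0.005 and 0.005 m and angle between bottle4's own z axis and vertical below 0.12 rad)) and value of joint guard above 1.6 rad and velocity of joint wheel between -0.1 and 0.1 rad/s), for 0.2 s.
4. a second bottle stands in the pocket at the loading position, let go, the first beside it one click on (all of step 2 and ((horizontal distance between bottle1 and click1 below 0.01 m and z of bottle1 in the frame of click1 between -0.005 and 0.005 m and angle between bottle1's own z axis and vertical below 0.12 rad) or (horizontal distance between bottle2 and click1 below 0.01 m and z of bottle2 in the frame of click1 between -0.005 and 0.005 m and angle between bottle2's own z axis and vertical below 0.12 rad) or (horizontal distance between bottle3 and click1 below 0.01 m and z of bottle3 in the frame of click1 between -0.005 and 0.005 m and angle between bottle3's own z axis and vertical below 0.12 rad) or (horizontal distance between bottle4 and click1 below 0.01 m and z of bottle4 in the frame of click1 between -0.005 and 0.005 m and angle between bottle4's own z axis and vertical below 0.12 rad))), for 0.2 s.
5. all bottles are loaded and the wheel has been turned a click after the last, guard still up (all of step 3 and ((horizontal distance between bottle1 and click2 below 0.01 m and z of bottle1 in the frame of click2 between -0.005 and 0.005 m and angle between bottle1's own z axis and vertical below 0.12 rad) or (horizontal distance between bottle2 and click2 below 0.01 m and z of bottle2 in the frame of click2 between -0.005 and 0.005 m and angle between bottle2's own z axis and vertical below 0.12 rad) or (horizontal distance between bottle3 and click2 below 0.01 m and z of bottle3 in the frame of click2 between -0.005 and 0.005 m and angle between bottle3's own z axis and vertical below 0.12 rad) or (horizontal distance between bottle4 and click2 below 0.01 m and z of bottle4 in the frame of click2 between -0.005 and 0.005 m and angle between bottle4's own z axis and vertical below 0.12 rad)) and ((horizontal distance between bottle1 and click3 below 0.01 m and z of bottle1 in the frame of click3 between -0.005 and 0.005 m and angle between bottle1's own z axis and vertical below 0.12 rad) or (horizontal distance between bottle2 and click3 below 0.01 m and z of bottle2 in the frame of click3 between -0.005 and 0.005 m and angle between bottle2's own z axis and vertical below 0.12 rad) or (horizontal distance between bottle3 and click3 below 0.01 m and z of bottle3 in the frame of click3 between -0.005 and 0.005 m and angle between bottle3's own z axis and vertical below 0.12 rad) or (horizontal distance between bottle4 and click3 below 0.01 m and z of bottle4 in the frame of click3 between -0.005 and 0.005 m and angle between bottle4's own z axis and vertical below 0.12 rad)) and ((horizontal distance between bottle1 and click1 below 0.01 m and z of bottle1 in the frame of click1 between -0.005 and 0.005 m and angle between bottle1's own z axis and vertical below 0.12 rad) or (horizontal distance between bottle1 and click2 below 0.01 m and z of bottle1 in the frame of click2 between -0.005 and 0.005 m and angle between bottle1's own z axis and vertical below 0.12 rad) or (horizontal distance between bottle1 and click3 below 0.01 m and z of bottle1 in the frame of click3 between -0.005 and 0.005 m and angle between bottle1's own z axis and vertical below 0.12 rad) or (horizontal distance between bottle1 and click4 below 0.01 m and z of bottle1 in the frame of click4 between -0.005 and 0.005 m and angle between bottle1's own z axis and vertical below 0.12 rad)) and ((horizontal distance between bottle2 and click1 below 0.01 m and z of bottle2 in the frame of click1 between -0.005 and 0.005 m and angle between bottle2's own z axis and vertical below 0.12 rad) or (horizontal distance between bottle2 and click2 below 0.01 m and z of bottle2 in the frame of click2 between -0.005 and 0.005 m and angle between bottle2's own z axis and vertical below 0.12 rad) or (horizontal distance between bottle2 and click3 below 0.01 m and z of bottle2 in the frame of click3 between -0.005 and 0.005 m and angle between bottle2's own z axis and vertical below 0.12 rad) or (horizontal distance between bottle2 and click4 below 0.01 m and z of bottle2 in the frame of click4 between -0.005 and 0.005 m and angle between bottle2's own z axis and vertical below 0.12 rad)) and ((horizontal distance between bottle3 and click1 below 0.01 m and z of bottle3 in the frame of click1 between -0.005 and 0.005 m and angle between bottle3's own z axis and vertical below 0.12 rad) or (horizontal distance between bottle3 and click2 below 0.01 m and z of bottle3 in the frame of click2 between -0.005 and 0.005 m and angle between bottle3's own z axis and vertical below 0.12 rad) or (horizontal distance between bottle3 and click3 below 0.01 m and z of bottle3 in the frame of click3 between -0.005 and 0.005 m and angle between bottle3's own z axis and vertical below 0.12 rad) or (horizontal distance between bottle3 and click4 below 0.01 m and z of bottle3 in the frame of click4 between -0.005 and 0.005 m and angle between bottle3's own z axis and vertical below 0.12 rad)) and ((horizontal distance between bottle4 and click1 below 0.01 m and z of bottle4 in the frame of click1 between -0.005 and 0.005 m and angle between bottle4's own z axis and vertical below 0.12 rad) or (horizontal distance between bottle4 and click2 below 0.01 m and z of bottle4 in the frame of click2 between -0.005 and 0.005 m and angle between bottle4's own z axis and vertical below 0.12 rad) or (horizontal distance between bottle4 and click3 below 0.01 m and z of bottle4 in the frame of click3 between -0.005 and 0.005 m and angle between bottle4's own z axis and vertical below 0.12 rad) or (horizontal distance between bottle4 and click4 below 0.01 m and z of bottle4 in the frame of click4 between -0.005 and 0.005 m and angle between bottle4's own z axis and vertical below 0.12 rad))), for 0.2 s.
At the end, for the whole second after the job is handed in: every bottle stands upright (within 0.12 rad) on its pocket's floor within 10 mm of the places one, two, three (and with four bottles, four) clicks past the loading position, with the first three of these filled; the wheel is at rest on a click and the guard is down on its stop (below 0.05 rad) (((horizontal distance between bottle1 and click1 below 0.01 m and z of bottle1 in the frame of click1 between -0.005 and 0.005 m and angle between bottle1's own z axis and vertical below 0.12 rad) or (horizontal distance between bottle2 and click1 below 0.01 m and z of bottle2 in the frame of click1 between -0.005 and 0.005 m and angle between bottle2's own z axis and vertical below 0.12 rad) or (horizontal distance between bottle3 and click1 below 0.01 m and z of bottle3 in the frame of click1 between -0.005 and 0.005 m and angle between bottle3's own z axis and vertical below 0.12 rad) or (horizontal distance between bottle4 and click1 below 0.01 m and z of bottle4 in the frame of click1 between -0.005 and 0.005 m and angle between bottle4's own z axis and vertical below 0.12 rad)) and ((horizontal distance between bottle1 and click2 below 0.01 m and z of bottle1 in the frame of click2 between -0.005 and 0.005 m and angle between bottle1's own z axis and vertical below 0.12 rad) or (horizontal distance between bottle2 and click2 below 0.01 m and z of bottle2 in the frame of click2 between -0.005 and 0.005 m and angle between bottle2's own z axis and vertical below 0.12 rad) or (horizontal distance between bottle3 and click2 below 0.01 m and z of bottle3 in the frame of click2 between -0.005 and 0.005 m and angle between bottle3's own z axis and vertical below 0.12 rad) or (horizontal distance between bottle4 and click2 below 0.01 m and z of bottle4 in the frame of click2 between -0.005 and 0.005 m and angle between bottle4's own z axis and vertical below 0.12 rad)) and ((horizontal distance between bottle1 and click3 below 0.01 m and z of bottle1 in the frame of click3 between -0.005 and 0.005 m and angle between bottle1's own z axis and vertical below 0.12 rad) or (horizontal distance between bottle2 and click3 below 0.01 m and z of bottle2 in the frame of click3 between -0.005 and 0.005 m and angle between bottle2's own z axis and vertical below 0.12 rad) or (horizontal distance between bottle3 and click3 below 0.01 m and z of bottle3 in the frame of click3 between -0.005 and 0.005 m and angle between bottle3's own z axis and vertical below 0.12 rad) or (horizontal distance between bottle4 and click3 below 0.01 m and z of bottle4 in the frame of click3 between -0.005 and 0.005 m and angle between bottle4's own z axis and vertical below 0.12 rad)) and ((horizontal distance between bottle1 and click1 below 0.01 m and z of bottle1 in the frame of click1 between -0.005 and 0.005 m and angle between bottle1's own z axis and vertical below 0.12 rad) or (horizontal distance between bottle1 and click2 below 0.01 m and z of bottle1 in the frame of click2 between -0.005 and 0.005 m and angle between bottle1's own z axis and vertical below 0.12 rad) or (horizontal distance between bottle1 and click3 below 0.01 m and z of bottle1 in the frame of click3 between -0.005 and 0.005 m and angle between bottle1's own z axis and vertical below 0.12 rad) or (horizontal distance between bottle1 and click4 below 0.01 m and z of bottle1 in the frame of click4 between -0.005 and 0.005 m and angle between bottle1's own z axis and vertical below 0.12 rad)) and ((horizontal distance between bottle2 and click1 below 0.01 m and z of bottle2 in the frame of click1 between -0.005 and 0.005 m and angle between bottle2's own z axis and vertical below 0.12 rad) or (horizontal distance between bottle2 and click2 below 0.01 m and z of bottle2 in the frame of click2 between -0.005 and 0.005 m and angle between bottle2's own z axis and vertical below 0.12 rad) or (horizontal distance between bottle2 and click3 below 0.01 m and z of bottle2 in the frame of click3 between -0.005 and 0.005 m and angle between bottle2's own z axis and vertical below 0.12 rad) or (horizontal distance between bottle2 and click4 below 0.01 m and z of bottle2 in the frame of click4 between -0.005 and 0.005 m and angle between bottle2's own z axis and vertical below 0.12 rad)) and ((horizontal distance between bottle3 and click1 below 0.01 m and z of bottle3 in the frame of click1 between -0.005 and 0.005 m and angle between bottle3's own z axis and vertical below 0.12 rad) or (horizontal distance between bottle3 and click2 below 0.01 m and z of bottle3 in the frame of click2 between -0.005 and 0.005 m and angle between bottle3's own z axis and vertical below 0.12 rad) or (horizontal distance between bottle3 and click3 below 0.01 m and z of bottle3 in the frame of click3 between -0.005 and 0.005 m and angle between bottle3's own z axis and vertical below 0.12 rad) or (horizontal distance between bottle3 and click4 below 0.01 m and z of bottle3 in the frame of click4 between -0.005 and 0.005 m and angle between bottle3's own z axis and vertical below 0.12 rad)) and ((horizontal distance between bottle4 and click1 below 0.01 m and z of bottle4 in the frame of click1 between -0.005 and 0.005 m and angle between bottle4's own z axis and vertical below 0.12 rad) or (horizontal distance between bottle4 and click2 below 0.01 m and z of bottle4 in the frame of click2 between -0.005 and 0.005 m and angle between bottle4's own z axis and vertical below 0.12 rad) or (horizontal distance between bottle4 and click3 below 0.01 m and z of bottle4 in the frame of click3 between -0.005 and 0.005 m and angle between bottle4's own z axis and vertical below 0.12 rad) or (horizontal distance between bottle4 and click4 below 0.01 m and z of bottle4 in the frame of click4 between -0.005 and 0.005 m and angle between bottle4's own z axis and vertical below 0.12 rad)) and value of joint guard below 0.05 rad and velocity of joint wheel between -0.1 and 0.1 rad/s and contact force between the fingers and bottle1 below 0.1 N and contact force between the fingers and bottle2 below 0.1 N and contact force between the fingers and bottle3 below 0.1 N and contact force between the fingers and bottle4 below 0.1 N); the robot touches nothing.
It fails at once if the guard comes down hard (faster than 1.2 rad/s over its last 0.35 rad) (value of joint guard below 0.35 rad and velocity of joint guard below -1.2 rad/s).
It fails at once if a bottle is handled in a pocket that is not at the loading position ((contact force between the fingers and bottle1 above 0.5 N and horizontal distance between bottle1 and knob below 0.11 m and horizontal distance between bottle1 and load_pos above 0.03 m and z of bottle1 in the frame of load_pos below 0.004 m and angle between bottle1's own z axis and vertical below 0.12 rad) or (contact force between the fingers and bottle2 above 0.5 N and horizontal distance between bottle2 and knob below 0.11 m and horizontal distance between bottle2 and load_pos above 0.03 m and z of bottle2 in the frame of load_pos below 0.004 m and angle between bottle2's own z axis and vertical below 0.12 rad) or (contact force between the fingers and bottle3 above 0.5 N and horizontal distance between bottle3 and knob below 0.11 m and horizontal distance between bottle3 and load_pos above 0.03 m and z of bottle3 in the frame of load_pos below 0.004 m and angle between bottle3's own z axis and vertical below 0.12 rad) or (contact force between the fingers and bottle4 above 0.5 N and horizontal distance between bottle4 and knob below 0.11 m and horizontal distance between bottle4 and load_pos above 0.03 m and z of bottle4 in the frame of load_pos below 0.004 m and angle between bottle4's own z axis and vertical below 0.12 rad)).
It fails at once if the flask, the beaker or the tape roll is disturbed (moved more than 30 mm or tipped) ((distance of flask from where it was at the start of the episode above 0.03 m or angle between flask's own z axis and vertical above 0.4 rad) or (distance of beaker from where it was at the start of the episode above 0.03 m or angle between beaker's own z axis and vertical above 0.4 rad) or (distance of tape_roll from where it was at the start of the episode above 0.03 m or angle between tape_roll's own z axis and vertical above 0.4 rad)).
Of bottle1, bottle2, bottle3, bottle4 only 3 to 4 are there at a start; the rules pass over those that are not, and their reading is None.
At some moment in a run one of bottle1, bottle2, bottle3, bottle4 may be knocked a few centimetres aside while the robot is not near it.
It also fails if it takes over 210 s, if anything falls off the work surface, if the arm or the gripper's body presses on something with over 40 N, if the wrist force passes 120 N, or if a joint passes its speed limit or range.

### The arm

A 6-joint arm with a two-finger parallel gripper is mounted at the origin on a cart in front of the work surface, level with it; the furniture and walls round the work are solid. World frame = base frame: x ahead of the robot, y to its left, z up, the work surface at z = 0. Lengths are in mm, angles in rad, forces in N, time in s.
With the tool pointing down it reaches from about 400 to 925 mm from the base axis. Payload 12.5 kg.
Tool frame: the origin (TCP) lies on the centre line of the jaws, within the pads' length; the fingertips stand 19 mm ahead of it and the grasp point (between the pads) is the TCP; y points along the fingers, x is the direction in which the jaws open and shut, and the axes are right-handed (so a half turn about y gives the same grasp; the last joint's range is limited). The gripper opens to 95 mm and grips with 3 to 60 N. Pads are 20 mm wide; open, the fingers measure 119 mm over their backs; the gripper's body (75 mm by 180 mm) begins 59 mm behind the grasp point.
Start: joints at [1.087, 0.491, 1.559, -0, 1.092, -0.106], TCP at [230.533, 580.949, 206.361] pointing down, gripper open.
Joint ranges: [-3.1, 3.1], [-0.84, 2.19], [0.05, 2.79], [-1.13, 4.28], [0.06, 2.93], [-2.69, 2.69]. Speed limits (rad/s): [2.22, 2.22, 2.79, 3.14, 3.14, 3.14].

### API

Orientations are given as [roll, pitch, yaw] about the fixed x, y, z axes, in that order (R = Rz(yaw) Ry(pitch) Rx(roll)).
In Python, from cell import env gives the robot as it stands. The module is installed in compiled form; this text tells all that it offers.
- The arm moves only by the tool move_arm, never from a script. Its argument "rows" is a list of rows, each an object of numbers: "tx", "ty", "tz": the shift along the tool's x, y, z in cm; "rx", "ry", "rz": the turn, a rotation vector about the tool's x, y, z in rad; "grip": the opening in per cent of the stroke, from 0 (shut) to 100 (fully open). In form: [{"tx": .., "ty": .., "tz": .., "rx": .., "ry": .., "rz": .., "grip": ..}, ...]. A call has 1 to 10 rows; each row shifts and turns the commanded pose from where the row before left it, along the tool's axes as they then stand; what a row does not reach is not made up. A row lasts 1/12 s, in which the tool goes at most 41.7 mm and 7.16 degrees, less where a joint would pass 70% of its speed; a pose out of reach is approached as far as the arm can. A call is refused whole if a number of a shift passes 4.17 or a number of a turn 0.125, either way. A call with a gripper value outside its range is refused whole. The fingers move at their own pace and stop on an object; the grip force is fixed at half the most. Time passes only in rows, so rows that do not move let the fingers close. It gives the time, the measured TCP pose, the force and the opening at its end, in the units of the state.
- env.state(): the state, without advancing time (a new reading comes with each control period).
- env.read_camera(name): name is "scene" or "top" or "wrist"; returns (picture, depth): 480x640x3 uint8, blue, green, red; 480x640 float32, mm along the optical axis (not along the pixel's ray), 0 where there is no reading.
- env.calibration(name): a dict with "vertical_fov" (degrees; the focal length in pixels is half the picture's height over the tangent of half this angle, whatever the lens; pixels are square), "cx", "cy" (the principal point, pixels), "eye" and "rotation" of the camera in the world. Camera axes: x right, y up, looking along -z (the intrinsics and any distortion apply to the point x, -y, -z); pixel columns grow to the right and rows downward; lengths in mm; the calibration is good to about 2 mm. A picture is of the moment at which its call begins: read the wrist's pose just before it. calibration takes no time and is no camera call; for the wrist camera it gives the pose at the moment of the call.
- env.job_done(): hands the job in, once; it reports no verdict.
The state is a dict: "t": time; "joints": joint angles; "qvel": joint speeds; "tau": joint torques, N m; "eef_pos": TCP position; "tcp_rot": TCP orientation; "ft_force": force on the tool from outside, world axes, zero at the start; "moment": the same for the moment, N m; "opening": opening from 0.0 (shut) to 1.0 (fully open).
Only numpy, scipy, OpenCV 4.12 (cv2) and the standard library are available. Lean on these libraries where they do the work, as an engineer would, in place of code of your own. Each camera call takes 0.05 s, during which the arm holds its last target.

## Working session

There is one attempt and no reset: what is moved stays moved. The work goes in short steps, Python scripts to look and compute and a tool call to move; the robot and the scene stay as the last step left them, time stands still between calls to the robot, and variables do not carry over. Pictures are saved under pics/ and viewed, and the job is handed in when it is done.

Besides the shell and the picture viewer there is one more tool, called after "Request:" as a command line: name --argument value ..., lists and objects as JSON in quotes. move_arm: Moves the arm, as the interface text tells. Its arguments: {"type":"object","properties":{"rows":{"type":"array"}},"required":["rows"]}

```bash
mkdir -p pics
python3 - <<'E'
from cell import env
import cv2,numpy as np
print(env.state())
for n in ("scene","top","wrist"):
    print(n,env.calibration(n))
    p,d=env.read_camera(n); cv2.imwrite(f"pics/{n}0.png",p); np.save(f"pics/{n}0.npy",d)
E
```

```text
{'t': 0.0, 'joints': array([ 1.08739588e+00,  4.91555113e-01,  1.55948950e+00, -1.62017343e-06,
        1.09172034e+00, -1.05575081e-01]), 'qvel': array([-7.55268726e-05,  3.39556277e-04,  5.76111210e-05, -2.04444736e-04,
        8.38835193e-04,  2.51697208e-04]), 'tau': array([ 2.62037873e-03, -6.12671041e+01, -2.58194822e+01,  6.93526282e-02,
        4.81794903e-02, -6.72573378e-05]), 'eef_pos': array([230.39681166, 580.68349909, 205.7507352 ]), 'tcp_rot': array([-1.57067422e+00,  1.16591995e-03,  1.19297178e+00]), 'ft_force': array([-0.61743659, -0.73231486, -0.9592014 ]), 'moment': array([-0.0231934 , -0.06159997,  0.01832296]), 'opening': 1.0036677125056417}
scene {'vertical_fov': 50.042742889794475, 'cx': 319.9255086216004, 'cy': 233.68984505027217, 'eye': array([-214.82173809, -841.28352464,  846.34255621]), 'rotation': array([ 0.96650922,  0.02326324, -0.77586852])}
top {'vertical_fov': 48.593556777936016, 'cx': 320.98384207173973, 'cy': 232.33478218177615, 'eye': array([ 323.73427388,  -33.16839177, 1433.1886771 ]), 'rotation': array([ 1.44794253e-01, -1.00291509e-05, -1.55129435e+00])}
wrist {'vertical_fov': 63.037910128294534, 'cx': 316.83001568559513, 'cy': 240.51717623981412, 'eye': array([153.21200484, 611.93217651, 384.94828943]), 'rotation': array([-0.29642108,  0.00231045,  1.19193848])}
```

```bash
cat > h.py <<'E'
import numpy as np,cv2
from scipy.spatial.transform import Rotation as Ro
def cam(c):
    f=240/np.tan(np.radians(c["vertical_fov"])/2)
    return f,c["cx"],c["cy"],np.array(c["eye"]),Ro.from_euler('xyz',c["rotation"]).as_matrix()
def ray(c,u,v):
    f,cx,cy,e,R=cam(c); d=R@np.array([(u-cx)/f,-(v-cy)/f,-1.0]); return e,d
def plane(c,u,v,z):
    e,d=ray(c,u,v); return e+d*(z-e[2])/d[2]
def proj(c,P):
    f,cx,cy,e,R=cam(c); p=R.T@(np.asarray(P,float)-e); return cx+f*p[0]/-p[2], cy-f*p[1]/-p[2]
def dpt(c,u,v,dep):
    e,d=ray(c,u,v); return e+d*dep
E
python3 - <<'E'
from h import *
from cell import env
c=env.calibration("top");s=env.calibration("scene")
p=cv2.imread("pics/top0.png");d=np.load("pics/top0.npy")
cv2.imwrite("pics/t_crop.png",cv2.resize(p[140:320,220:480],None,fx=3,fy=3,interpolation=cv2.INTER_CUBIC))
q=cv2.imread("pics/scene0.png")
cv2.imwrite("pics/s_crop.png",cv2.resize(q[190:350,220:460],None,fx=3.3,fy=3.3,interpolation=cv2.INTER_CUBIC))
for u,v in [(396,215),(443,218),(392,266),(390,297),(421,281),(295,203),(340,300)]:
    print((u,v),dpt(c,u,v,d[v,u]).round(1))
hsv=cv2.cvtColor(p,cv2.COLOR_BGR2HSV)
m=((hsv[...,2]>100)&(hsv[...,1]<60)).astype(np.uint8)
n,l,st,ce=cv2.connectedComponentsWithStats(m)
for i in range(1,n):
    if 80<st[i,4]<20000 and st[i,1]>130 and st[i,1]<320: print(st[i],ce[i].round(1),plane(c,*ce[i],50).round(1))
E
```

```text
(396, 215) [ 575.7 -226.6   48.9]
(443, 218) [ 569.9 -350.5   50.1]
(392, 266) [ 439.9 -215.3   55.3]
(390, 297) [ 360.  -210.4   53.5]
(421, 281) [ 403.  -291.7   47.2]
(295, 203) [585.4  36.5 135.6]
(340, 300) [350.8 -83.6  -1.8]
[ 236  157  116  110 9374] [293.1 212.9] [576.   45.4  50. ]
[ 81 177  24  23 438] [ 92.7 188.1] [632.4 580.6  50. ]
[480 195  31  25 514] [493.4 206.7] [ 603.  -484.3   50. ]
[388 207  17  17 229] [395.6 215. ] [ 575.5 -225.4   50. ]
[434 210  19  17 246] [442.7 217.9] [ 570.2 -349.7   50. ]
[130 221  33  29 626] [146.9 237. ] [504.1 427.5  50. ]
[ 61 243  19  19 279] [ 69.6 252. ] [460.6 627.   50. ]
[ 554  242   81   59 2687] [593.3 273.1] [ 432.  -739.2   50. ]
[383 257  18  17 229] [391.4 265.4] [ 441.9 -214.3   50. ]
[141 262  39  38 604] [159.8 280.2] [391.7 386.5  50. ]
```

Run:
```python
from h import *
from cell import env
c=env.calibration("top")
f=lambda a,b,z:plane(c,220+a/3-.33,140+b/3-.33,z)
print("knob",f(227,188,136))
K=[f(213,112,41),f(305,144,41),f(138,174,41),f(326,239,41)]
for k in K: print(k.round(1))
# opposite pair 138,174 <-> 326,239
ctr=(K[2]+K[3])/2; print("ctr",ctr)
for k in K:
    r=k-ctr; print(np.hypot(*r[:2]),np.degrees(np.arctan2(r[1],r[0])))
C=[f(343,54,22),f(77,103,22),f(393,318,22)]
print([x.round(1) for x in C],"ctr",(C[1]+C[2])/2)
e=C[1]-C[0]; print(np.hypot(*e[:2]),np.degrees(np.arctan2(e[1],e[0]))-90)
e=C[2]-C[0]; print(np.hypot(*e[:2]),np.degrees(np.arctan2(e[1],e[0]))+180)
```

```text
knob [586.96357707  35.73205192 136.        ]
[675.3  55.2  41. ]
[647.6 -27.8  41. ]
[617.4 120.4  41. ]
[562.  -48.1  41. ]
ctr [589.67755883  36.14798904  41.        ]
87.74641094935329 12.50785605378783
86.30718146099508 -47.8214688299113
88.66054409585206 71.78167082527425
88.66054409585209 -108.21832917472582
[array([736.8, -60.8,  22. ]), array([686.1, 180.2,  22. ]), array([ 495. , -109.2,   22. ])] ctr [590.56078941  35.47543252  22.        ]
246.2082960483854 11.871255780319302
246.5646557034264 11.323599959368636
```

```bash
cat >> h.py <<'E'
C0=np.array([589.,36.,0]); YAW=np.radians(12.0)
RC=Ro.from_euler('z',YAW).as_matrix()
def w2c(P): return RC.T@(np.asarray(P,float)-C0)
def c2w(P): return RC@np.asarray(P,float)+C0
def st(env):
    s=env.state(); 
    print("t %.2f"%s["t"],"chg",w2c(s["eef_pos"]).round(1),"rot",np.round(s["tcp_rot"],3),"yaw-y_c %.3f"%(s["tcp_rot"][2]-YAW-np.pi/2),"F",s["ft_force"].round(1),"M",s["moment"].round(2),"op %.3f"%s["opening"],"j6 %.2f"%s["joints"][5])
    return s
E
python3 - <<'E'
from h import *
from cell import env
c=env.calibration("top")
f=lambda a,b,z:plane(c,220+a/3-.33,140+b/3-.33,z)
for a,b in [(296,222),(318,308),(308,265)]: print(w2c(f(a,b,97)).round(1))
print(proj(c,c2w([-85,-60,97])))
d=np.load("pics/top0.npy")
for u in range(318,330): print(u,[w2c(dpt(c,u,v,d[v,u])).round(0).tolist() for v in (224,228,232)])
st(env)
E
```

```text
[-34.  -51.8  97. ]
[-109.9  -56.1   97. ]
[-72.2 -54.8  97. ]
(np.float64(325.3041019965127), np.float64(232.4966048276606))
318 [[-70.0, -44.0, 159.0], [-60.0, -45.0, 32.0], [-71.0, -44.0, 30.0]]
319 [[-71.0, -47.0, 160.0], [-80.0, -45.0, 161.0], [-71.0, -46.0, 32.0]]
320 [[-71.0, -49.0, 163.0], [-81.0, -47.0, 165.0], [-90.0, -45.0, 160.0]]
321 [[-72.0, -51.0, 163.0], [-82.0, -50.0, 163.0], [-91.0, -48.0, 162.0]]
322 [[-71.0, -54.0, 156.0], [-82.0, -52.0, 163.0], [-92.0, -50.0, 163.0]]
323 [[-52.0, -61.0, 32.0], [-63.0, -58.0, 35.0], [-92.0, -53.0, 160.0]]
324 [[-51.0, -64.0, 24.0], [-65.0, -61.0, 45.0], [-74.0, -59.0, 30.0]]
325 [[-53.0, -66.0, 30.0], [-66.0, -63.0, 44.0], [-74.0, -62.0, 33.0]]
326 [[-54.0, -68.0, 32.0], [-66.0, -66.0, 41.0], [-75.0, -64.0, 30.0]]
327 [[-54.0, -71.0, 32.0], [-67.0, -69.0, 44.0], [-76.0, -67.0, 35.0]]
328 [[-55.0, -74.0, 34.0], [-66.0, -71.0, 40.0], [-76.0, -70.0, 32.0]]
329 [[-55.0, -76.0, 31.0], [-67.0, -74.0, 43.0], [-76.0, -72.0, 33.0]]
t 0.15 chg [-237.5  607.4  205.9] rot [-1.571e+00  1.000e-03  1.193e+00] yaw-y_c -0.587 F [-0.1  0.3 -0.9] M [-0.02 -0.    0.  ] op 1.001 j6 -0.11
```

Request:
move_arm --rows '[{"ry": -0.1174,"grip": 45},{"ry": -0.1174,"grip": 45},{"ry": -0.1174,"grip": 45},{"ry": -0.1174,"grip": 45},{"ry": -0.1174,"grip": 45}]'

```text
validation failed for argument at $.ro...
```

Run:
```python
from h import *
from cell import env
st(env)
```

```text
t 0.15 chg [-237.5  607.4  205.9] rot [-1.571e+00  1.000e-03  1.193e+00] yaw-y_c -0.587 F [-0.1  0.3 -0.9] M [-0.02 -0.    0.  ] op 1.001 j6 -0.11
```

Request:
move_arm --rows '[{"tx": 0,"ty": 0,"tz": 0,"rx": 0,"ry": -0.1174,"rz": 0,"grip": 45},{"tx": 0,"ty": 0,"tz": 0,"rx": 0,"ry": -0.1174,"rz": 0,"grip": 45},{"tx": 0,"ty": -1,"tz": 0,"rx": 0,"ry": -0.1174,"rz": 0,"grip": 45},{"tx": 0,"ty": -2,"tz": 0,"rx": 0,"ry": -0.1174,"rz": 0,"grip": 45},{"tx": 0,"ty": -2,"tz": 0,"rx": 0,"ry": -0.1174,"rz": 0,"grip": 45}]'

```text
t: 0.57
eef_pos: [230.4, 580.6, 256.2]
tcp_rot: [-1.569, 0.002, 1.786]
ft_force: [0.6, 0.6, 0.1]
opening: 0.707
```

Run:
```python
from h import *
from cell import env
st(env)
```

```text
t 0.57 chg [-237.6  607.3  256.2] rot [-1.569  0.002  1.786] yaw-y_c 0.006 F [0.6 0.6 0.1] M [ 0.02  0.07 -0.05] op 0.707 j6 -0.70
```

Request:
move_arm --rows '[{"tx": -3.66,"ty": 0,"tz": -0.85,"rx": 0,"ry": 0,"rz": 0,"grip": 45},{"tx": -3.66,"ty": 0,"tz": -0.85,"rx": 0,"ry": 0,"rz": 0,"grip": 45},{"tx": -3.66,"ty": 0,"tz": -0.85,"rx": 0,"ry": 0,"rz": 0,"grip": 45},{"tx": -3.66,"ty": 0,"tz": -0.85,"rx": 0,"ry": 0,"rz": 0,"grip": 45},{"tx": -3.66,"ty": 0,"tz": -0.85,"rx": 0,"ry": 0,"rz": 0,"grip": 45},{"tx": -3.66,"ty": 0,"tz": -0.85,"rx": 0,"ry": 0,"rz": 0,"grip": 45},{"tx": -3.66,"ty": 0,"tz": -0.85,"rx": 0,"ry": 0,"rz": 0,"grip": 45},{"tx": -3.66,"ty": 0,"tz": -0.85,"rx": 0,"ry": 0,"rz": 0,"grip": 45},{"tx": -3.66,"ty": 0,"tz": -0.85,"rx": 0,"ry": 0,"rz": 0,"grip": 45}]'

```text
t: 1.32
eef_pos: [374.0, 272.9, 256.4]
tcp_rot: [-1.571, -0.0, 1.78]
ft_force: [0.9, -0.7, -0.3]
opening: 0.452
```

Request:
move_arm --rows '[{"tx": -3.66,"ty": 0,"tz": -0.85,"rx": 0,"ry": 0,"rz": 0,"grip": 45},{"tx": -3.66,"ty": 0,"tz": -0.85,"rx": 0,"ry": 0,"rz": 0,"grip": 45},{"tx": -3.66,"ty": 0,"tz": -0.85,"rx": 0,"ry": 0,"rz": 0,"grip": 45},{"tx": -3.66,"ty": 0,"tz": -0.85,"rx": 0,"ry": 0,"rz": 0,"grip": 45},{"tx": -3.66,"ty": 0,"tz": -0.85,"rx": 0,"ry": 0,"rz": 0,"grip": 45},{"tx": -3.66,"ty": 0,"tz": -0.85,"rx": 0,"ry": 0,"rz": 0,"grip": 45},{"tx": -3.66,"ty": 0,"tz": -0.85,"rx": 0,"ry": 0,"rz": 0,"grip": 45},{"tx": -3.66,"ty": 0,"tz": -0.85,"rx": 0,"ry": 0,"rz": 0,"grip": 45},{"tx": -3.66,"ty": 0,"tz": -0.85,"rx": 0,"ry": 0,"rz": 0,"grip": 45},{"tx": 0,"ty": 0,"tz": 0,"rx": 0,"ry": 0,"rz": 0,"grip": 45}]'

```text
t: 2.15
eef_pos: [519.1, -36.5, 255.8]
tcp_rot: [-1.571, 0.001, 1.776]
ft_force: [-1.2, 0.5, -0.3]
opening: 0.451
```

Run:
```python
from h import *
from cell import env
s=st(env)
c=env.calibration("wrist"); p,d=env.read_camera("wrist"); cv2.imwrite("pics/w1.png",p); np.save("pics/w1.npy",d)
print(c["eye"],c["rotation"])
for q in [(-85,-51,157),(-120,-51,157),(-50,-51,157),(-85,-60,97),(0,0,136),(-88,0,32)]: print(q,np.round(proj(c,c2w(q)),0))
```

```text
t 2.15 chg [-83.5 -56.4 255.8] rot [-1.571e+00  1.000e-03  1.776e+00] yaw-y_c -0.004 F [-1.2  0.5 -0.3] M [0.09 0.03 0.02] op 0.451 j6 -1.97
[437.62814805 -52.74898153 434.92731691] [-0.29600072  0.00242742  1.77530143]
(-85, -51, 157) [324. 236.]
(-120, -51, 157) [324. 189.]
(-50, -51, 157) [324. 280.]
(-85, -60, 97) [313. 217.]
(0, 0, 136) [383. 325.]
(-88, 0, 32) [371. 200.]
```

Request:
move_arm --rows '[{"tx": 0.6,"ty": 2,"tz": 0.15,"rx": 0,"ry": 0,"rz": 0,"grip": 45},{"tx": 0,"ty": 2,"tz": 0,"rx": 0,"ry": 0,"rz": 0,"grip": 45},{"tx": 0,"ty": 2,"tz": 0,"rx": 0,"ry": 0,"rz": 0,"grip": 45},{"tx": 0,"ty": 2,"tz": 0,"rx": 0,"ry": 0,"rz": 0,"grip": 45},{"tx": 0,"ty": 1.9,"tz": 0,"rx": 0,"ry": 0,"rz": 0,"grip": 45},{"tx": 0,"ty": 0,"tz": 0,"rx": 0,"ry": 0,"rz": 0,"grip": 45}]'

```text
t: 2.7
eef_pos: [512.4, -25.0, 154.5]
tcp_rot: [-1.566, -0.002, 1.781]
ft_force: [0.4, 0.5, -0.5]
opening: 0.447
```

Run:
```python
from h import *
from cell import env
s=st(env)
c=env.calibration("wrist"); p,d=env.read_camera("wrist"); cv2.imwrite("pics/w2.png",p)
```

```text
t 2.70 chg [-87.6 -43.7 154.5] rot [-1.566 -0.002  1.781] yaw-y_c 0.001 F [ 0.4  0.5 -0.5] M [ 0.07  0.04 -0.06] op 0.447 j6 -1.96
```

Request:
move_arm --rows '[{"tx": -0.5,"ty": -0.2,"tz": -0.2,"rx": 0,"ry": 0,"rz": 0,"grip": 0},{"tx": 0,"ty": 0,"tz": 0,"rx": 0,"ry": 0,"rz": 0,"grip": 0},{"tx": 0,"ty": 0,"tz": 0,"rx": 0,"ry": 0,"rz": 0,"grip": 0},{"tx": 0,"ty": 0,"tz": 0,"rx": 0,"ry": 0,"rz": 0,"grip": 0},{"tx": 0,"ty": 0,"tz": 0,"rx": 0,"ry": 0,"rz": 0,"grip": 0},{"tx": 0,"ty": 0,"tz": 0,"rx": 0,"ry": 0,"rz": 0,"grip": 0}]'

```text
t: 3.25
eef_pos: [517.3, -30.6, 159.7]
tcp_rot: [-1.571, 0.0, 1.78]
ft_force: [-0.9, 0.2, 0.6]
opening: 0.09
```

Run:
```python
from h import *
from cell import env
s=st(env)
y=145-w2c(s["eef_pos"])[1]; z=s["eef_pos"][2]-97; th=np.arctan2(z,y); r=np.hypot(y,z); print(th,r)
N=26
t=np.linspace(th,2.0,N+1)
P=np.c_[145-205*np.cos(t),97+205*np.sin(t)]
D=np.diff(P,axis=0)
print(np.c_[D[:,0],-D[:,1]].round(1)/10)
```

```text
t 3.25 chg [-84.  -50.3 159.7] rot [-1.571  0.     1.78 ] yaw-y_c -0.000 F [-0.9  0.2  0.6] M [ 0.03  0.02 -0.05] op 0.090 j6 -1.97
0.31055133352230774 205.08236048271047
[[ 0.45 -1.25]
 [ 0.53 -1.22]
 [ 0.61 -1.19]
 [ 0.68 -1.14]
 [ 0.76 -1.1 ]
 [ 0.82 -1.05]
 [ 0.89 -0.99]
 [ 0.95 -0.93]
 [ 1.01 -0.87]
 [ 1.07 -0.8 ]
 [ 1.12 -0.73]
 [ 1.16 -0.65]
 [ 1.2  -0.58]
 [ 1.24 -0.5 ]
 [ 1.27 -0.42]
 [ 1.29 -0.33]
 [ 1.31 -0.25]
 [ 1.32 -0.16]
 [ 1.33 -0.08]
 [ 1.33  0.01]
 [ 1.33  0.1 ]
 [ 1.32  0.18]
 [ 1.3   0.27]
 [ 1.28  0.35]
 [ 1.26  0.43]
 [ 1.23  0.51]]
```

Request:
move_arm --rows '[{"tx": 0.45,"ty": -1.25,"tz": 0,"rx": 0,"ry": 0,"rz": 0,"grip": 0},{"tx": 0.53,"ty": -1.22,"tz": 0,"rx": 0,"ry": 0,"rz": 0,"grip": 0},{"tx": 0.61,"ty": -1.19,"tz": 0,"rx": 0,"ry": 0,"rz": 0,"grip": 0},{"tx": 0.68,"ty": -1.14,"tz": 0,"rx": 0,"ry": 0,"rz": 0,"grip": 0},{"tx": 0.76,"ty": -1.1,"tz": 0,"rx": 0,"ry": 0,"rz": 0,"grip": 0},{"tx": 0.82,"ty": -1.05,"tz": 0,"rx": 0,"ry": 0,"rz": 0,"grip": 0}]'

```text
t: 3.75
eef_pos: [509.1, 7.3, 229.6]
tcp_rot: [-1.571, 0.0, 1.78]
ft_force: [-0.4, 0.3, 0.5]
opening: 0.004
```

Run:
```python
from h import *
from cell import env
s=st(env)
y=145-w2c(s["eef_pos"])[1]; z=s["eef_pos"][2]-97; th=np.arctan2(z,y); r=np.hypot(y,z); print(th,r)
```

```text
t 3.75 chg [-84.1 -11.4 229.6] rot [-1.571  0.     1.78 ] yaw-y_c -0.000 F [-0.4  0.3  0.5] M [0.07 0.04 0.02] op 0.004 j6 -1.90
0.7030244521325413 205.0515569221584
```

Run:
```python
from h import *
from cell import env
for n in ("wrist","scene"):
    p,d=env.read_camera(n); 
    if n=="scene": p=cv2.resize(p[150:330,180:420],None,fx=3.3,fy=3.3)
    else:
        c=env.calibration("wrist")
        for v in (200,230,260): print([(u,w2c(dpt(c,u,v,d[v,u])).round(0).tolist()) for u in range(260,350,6)])
    cv2.imwrite(f"pics/{n}3.png",p)
```

```text
[(260, [-118.0, -46.0, 165.0]), (266, [-118.0, -43.0, 160.0]), (272, [-93.0, -54.0, 33.0]), (278, [-93.0, -48.0, 35.0]), (284, [-93.0, -42.0, 36.0]), (290, [-93.0, -37.0, 36.0]), (296, [-93.0, -31.0, 34.0]), (302, [-93.0, -25.0, 35.0]), (308, [-94.0, -19.0, 43.0]), (314, [-93.0, -13.0, 35.0]), (320, [-93.0, -7.0, 35.0]), (326, [-93.0, -2.0, 35.0]), (332, [-115.0, 0.0, 146.0]), (338, [-115.0, 4.0, 147.0]), (344, [-115.0, 8.0, 145.0])]
[(260, [-99.0, -47.0, 166.0]), (266, [-98.0, -44.0, 162.0]), (272, [-63.0, -55.0, 35.0]), (278, [-63.0, -49.0, 35.0]), (284, [-63.0, -43.0, 35.0]), (290, [-63.0, -37.0, 35.0]), (296, [-62.0, -31.0, 34.0]), (302, [-63.0, -25.0, 35.0]), (308, [-62.0, -19.0, 34.0]), (314, [-62.0, -13.0, 34.0]), (320, [-65.0, -7.0, 43.0]), (326, [-65.0, -2.0, 43.0]), (332, [-93.0, 0.0, 146.0]), (338, [-94.0, 4.0, 147.0]), (344, [-93.0, 9.0, 145.0])]
[(260, [-78.0, -48.0, 165.0]), (266, [-77.0, -44.0, 163.0]), (272, [-31.0, -56.0, 35.0]), (278, [-34.0, -49.0, 43.0]), (284, [-31.0, -44.0, 35.0]), (290, [-30.0, -38.0, 33.0]), (296, [-30.0, -32.0, 34.0]), (302, [-31.0, -26.0, 35.0]), (308, [-31.0, -20.0, 35.0]), (314, [-31.0, -14.0, 35.0]), (320, [-30.0, -7.0, 33.0]), (326, [-31.0, -1.0, 34.0]), (332, [-71.0, 0.0, 146.0]), (338, [-71.0, 5.0, 147.0]), (344, [-70.0, 9.0, 144.0])]
```

Request:
move_arm --rows '[{"tx": -1.2,"ty": 0,"tz": 0,"rx": 0,"ry": 0,"rz": 0,"grip": 40},{"tx": -1.2,"ty": 0,"tz": 0,"rx": 0,"ry": 0,"rz": 0,"grip": 40},{"tx": -1.2,"ty": 0,"tz": 0,"rx": 0,"ry": 0,"rz": 0,"grip": 40},{"tx": 0,"ty": 0,"tz": 0,"rx": 0,"ry": 0,"rz": 0,"grip": 40},{"tx": 0,"ty": 0,"tz": 0,"rx": 0,"ry": 0,"rz": 0,"grip": 40},{"tx": 0,"ty": 1.8,"tz": 0,"rx": 0,"ry": 0,"rz": 0,"grip": 40},{"tx": 0,"ty": 1.8,"tz": 0,"rx": 0,"ry": 0,"rz": 0,"grip": 40},{"tx": 0,"ty": 1.8,"tz": 0,"rx": 0,"ry": 0,"rz": 0,"grip": 40},{"tx": 0,"ty": 1.8,"tz": 0,"rx": 0,"ry": 0,"rz": 0,"grip": 40}]'

```text
t: 4.6
eef_pos: [516.6, -28.2, 155.9]
tcp_rot: [-1.571, -0.0, 1.78]
ft_force: [0.2, 0.3, -0.1]
opening: 0.401
```

Request:
move_arm --rows '[{"tx": 0,"ty": 0,"tz": 0,"rx": 0,"ry": 0,"rz": 0,"grip": 0},{"tx": 0,"ty": 0,"tz": 0,"rx": 0,"ry": 0,"rz": 0,"grip": 0},{"tx": 0,"ty": 0,"tz": 0,"rx": 0,"ry": 0,"rz": 0,"grip": 0},{"tx": 0,"ty": 0,"tz": 0,"rx": 0,"ry": 0,"rz": 0,"grip": 0},{"tx": 0,"ty": 0,"tz": 0,"rx": 0,"ry": 0,"rz": 0,"grip": 0},{"tx": 0,"ty": 0,"tz": 0,"rx": 0,"ry": 0,"rz": 0,"grip": 0},{"tx": 0,"ty": 0,"tz": 0,"rx": 0,"ry": 0,"rz": 0,"grip": 0},{"tx": 0,"ty": 0,"tz": 0,"rx": 0,"ry": 0,"rz": 0,"grip": 0}]'

```text
t: 5.27
eef_pos: [516.9, -28.2, 157.1]
tcp_rot: [-1.571, 0.0, 1.78]
ft_force: [0.4, -0.1, -0.8]
opening: 0.003
```

Run:
```python
from h import *
from cell import env
s=st(env)
p,d=env.read_camera("wrist"); cv2.imwrite("pics/w4.png",p)
```

```text
t 5.27 chg [-83.9 -47.8 157.1] rot [-1.571  0.     1.78 ] yaw-y_c -0.000 F [ 0.4 -0.1 -0.8] M [ 0.04 -0.    0.02] op 0.003 j6 -1.96
```

Run:
```python
from h import *
from cell import env
c=env.calibration("wrist");p,d=env.read_camera("wrist")
for v in (225,250,270): print([(u,w2c(dpt(c,u,v,d[v,u])).round(0).tolist()) for u in range(303,328,4)])
# corner rays: w1 calib vs now
c1=dict(c);c1["eye"]=np.array([437.62814805,-52.74898153,434.92731691]);c1["rotation"]=np.array([-0.29600072,0.00242742,1.77530143])
def tri(rs):
    A=0;b=0
    for e,dd in rs:
        dd=dd/np.linalg.norm(dd);M=np.eye(3)-np.outer(dd,dd);A=A+M;b=b+M@e
    return np.linalg.solve(A,b)
print("tri corner",w2c(tri([ray(c1,327,183),ray(c,314,215)])))
print("tri left plate corner",w2c(tri([ray(c1,388,172),ray(c,406,196)])))
s=env.calibration("scene"); t=env.calibration("top")
print("eye z",c["eye"],c["rotation"])
```

```text
[(303, [-88.0, -59.0, 33.0]), (307, [-121.0, -52.0, 162.0]), (311, [-121.0, -50.0, 161.0]), (315, [-122.0, -48.0, 163.0]), (319, [-121.0, -46.0, 162.0]), (323, [-121.0, -45.0, 160.0]), (327, [-121.0, -43.0, 160.0])]
[(303, [-66.0, -59.0, 33.0]), (307, [-109.0, -52.0, 162.0]), (311, [-110.0, -50.0, 163.0]), (315, [-109.0, -48.0, 163.0]), (319, [-110.0, -46.0, 163.0]), (323, [-109.0, -45.0, 161.0]), (327, [-67.0, -39.0, 33.0])]
[(303, [-49.0, -59.0, 33.0]), (307, [-99.0, -52.0, 162.0]), (311, [-99.0, -50.0, 162.0]), (315, [-99.0, -48.0, 162.0]), (319, [-100.0, -46.0, 163.0]), (323, [-98.0, -45.0, 160.0]), (327, [-49.0, -39.0, 32.0])]
tri corner [-123.63041361  -48.85413311  151.55210648]
tri left plate corner [-129.92667034   -2.17518849  137.48027625]
eye z [435.43790671 -44.84587361 336.10202663] [-2.96040718e-01  1.42677023e-03  1.77894034e+00]
```

Run:
```python
from h import *
from cell import env
c=env.calibration("wrist");p,d=env.read_camera("wrist")
for q in [(-84,-48,157),(-84,-48,138),(-50,-48,157),(-125,-48,157),(-125,-48,97),(-125,-60,97)]: print(q,np.round(proj(c,c2w(q)),0))
for v in range(284,350,8): print(v,[w2c(dpt(c,u,v,d[v,u])).round(0).tolist() for u in (310,317,324)])
t=env.calibration("top");p,d=env.read_camera("top")
cv2.imwrite("pics/t5.png",cv2.resize(p[180:290,220:360],None,fx=5,fy=5,interpolation=cv2.INTER_CUBIC))
```

```text
(-84, -48, 157) [316. 295.]
(-84, -48, 138) [316. 280.]
(-50, -48, 157) [316. 354.]
(-125, -48, 157) [316. 215.]
(-125, -48, 97) [316. 193.]
(-125, -60, 97) [297. 193.]
284 [[-96.0, -51.0, 170.0], [-95.0, -47.0, 169.0], [-96.0, -44.0, 170.0]]
292 [[-96.0, -50.0, 180.0], [-95.0, -47.0, 178.0], [-96.0, -44.0, 180.0]]
300 [[-96.0, -50.0, 188.0], [-93.0, -47.0, 182.0], [-96.0, -44.0, 189.0]]
308 [[-96.0, -50.0, 195.0], [-90.0, -47.0, 183.0], [-96.0, -45.0, 195.0]]
316 [[-96.0, -50.0, 201.0], [-87.0, -47.0, 184.0], [-96.0, -45.0, 201.0]]
324 [[-96.0, -50.0, 207.0], [-83.0, -47.0, 185.0], [-119.0, -46.0, 250.0]]
332 [[-96.0, -50.0, 213.0], [-80.0, -47.0, 186.0], [-120.0, -46.0, 255.0]]
340 [[-96.0, -50.0, 219.0], [-77.0, -47.0, 187.0], [-120.0, -46.0, 258.0]]
348 [[-118.0, -49.0, 259.0], [-57.0, -47.0, 163.0], [-118.0, -46.0, 258.0]]
```

Run:
```python
from h import *
from cell import env
c=env.calibration("wrist")
c["eye"]=np.array([437.62814805,-52.74898153,434.92731691]);c["rotation"]=np.array([-0.29600072,0.00242742,1.77530143])
d=np.load("pics/w1.npy");p=cv2.imread("pics/w1.png")
for v in range(270,330,5): print(v,[(w2c(dpt(c,u,v,d[v,u]))-[-83.5,-56.4,255.8]).round(0).tolist() for u in (262,266,269,366,370,374)])
cv2.imwrite("pics/w1f.png",cv2.resize(p[260:440,200:440],None,fx=3.3,fy=3.3))
```

```text
270 [[78.0, -63.0, -234.0], [73.0, -56.0, -222.0], [74.0, -53.0, -224.0], [72.0, 53.0, -218.0], [72.0, 57.0, -218.0], [72.0, 61.0, -218.0]]
275 [[84.0, -63.0, -234.0], [79.0, -57.0, -222.0], [80.0, -54.0, -224.0], [74.0, 52.0, -209.0], [72.0, 55.0, -205.0], [34.0, 45.0, -109.0]]
280 [[-12.0, -25.0, 9.0], [-12.0, -24.0, 9.0], [85.0, -54.0, -223.0], [-12.0, 23.0, 9.0], [-12.0, 25.0, 10.0], [36.0, 45.0, -105.0]]
285 [[-12.0, -25.0, 15.0], [-12.0, -23.0, 14.0], [-10.0, -22.0, 12.0], [-10.0, 23.0, 12.0], [-12.0, 24.0, 15.0], [73.0, 56.0, -179.0]]
290 [[-12.0, -24.0, 20.0], [-11.0, -22.0, 18.0], [-10.0, -21.0, 17.0], [-11.0, 22.0, 18.0], [-12.0, 24.0, 20.0], [-11.0, 26.0, 20.0]]
295 [[-12.0, -23.0, 25.0], [-11.0, -22.0, 23.0], [-8.0, -21.0, 17.0], [-10.0, 22.0, 22.0], [-11.0, 23.0, 25.0], [-13.0, 25.0, 27.0]]
300 [[-11.0, -23.0, 30.0], [-11.0, -21.0, 28.0], [-6.0, -21.0, 18.0], [-9.0, 22.0, 25.0], [-10.0, 23.0, 27.0], [-12.0, 24.0, 31.0]]
305 [[-10.0, -22.0, 32.0], [-9.0, -21.0, 29.0], [-4.0, -21.0, 18.0], [-7.0, 22.0, 25.0], [-11.0, 22.0, 33.0], [-12.0, 23.0, 35.0]]
310 [[-11.0, -21.0, 38.0], [-7.0, -21.0, 29.0], [-2.0, -21.0, 20.0], [-5.0, 22.0, 26.0], [-11.0, 21.0, 38.0], [-10.0, 23.0, 36.0]]
315 [[-10.0, -21.0, 40.0], [-5.0, -21.0, 30.0], [-0.0, -21.0, 21.0], [-3.0, 22.0, 26.0], [-9.0, 22.0, 38.0], [-10.0, 23.0, 41.0]]
320 [[-8.0, -21.0, 41.0], [-2.0, -21.0, 30.0], [3.0, -21.0, 21.0], [-0.0, 22.0, 27.0], [-7.0, 22.0, 39.0], [-10.0, 22.0, 45.0]]
325 [[-7.0, -21.0, 42.0], [-1.0, -21.0, 31.0], [5.0, -21.0, 21.0], [2.0, 22.0, 27.0], [-5.0, 22.0, 39.0], [-11.0, 22.0, 50.0]]
```

Request:
move_arm --rows '[{"tx": 0,"ty": 0,"tz": 0,"rx": 0,"ry": 0,"rz": 0,"grip": 35},{"tx": 0,"ty": 0,"tz": 0,"rx": 0,"ry": 0,"rz": 0,"grip": 35},{"tx": 0,"ty": 0,"tz": 0,"rx": 0,"ry": 0,"rz": 0,"grip": 35},{"tx": 0,"ty": 0,"tz": 0,"rx": 0,"ry": 0,"rz": 0,"grip": 35},{"tx": 0,"ty": 0,"tz": 0,"rx": 0,"ry": 0,"rz": 0,"grip": 35},{"tx": 0,"ty": 0.8,"tz": 0,"rx": 0,"ry": 0,"rz": 0,"grip": 35},{"tx": 0,"ty": 0.8,"tz": 0,"rx": 0,"ry": 0,"rz": 0,"grip": 35},{"tx": 0,"ty": 0.8,"tz": 0,"rx": 0,"ry": 0,"rz": 0,"grip": 35},{"tx": 0,"ty": 0.2,"tz": 0,"rx": 0,"ry": 0,"rz": 0,"grip": 35}]'

```text
t: 6.22
eef_pos: [516.1, -28.1, 129.1]
tcp_rot: [-1.569, -0.001, 1.78]
ft_force: [-0.3, -0.4, -0.5]
opening: 0.35
```

Request:
move_arm --rows '[{"tx": 0,"ty": 0,"tz": 0,"rx": 0,"ry": 0,"rz": 0,"grip": 0},{"tx": 0,"ty": 0,"tz": 0,"rx": 0,"ry": 0,"rz": 0,"grip": 0},{"tx": 0,"ty": 0,"tz": 0,"rx": 0,"ry": 0,"rz": 0,"grip": 0},{"tx": 0,"ty": 0,"tz": 0,"rx": 0,"ry": 0,"rz": 0,"grip": 0},{"tx": 0,"ty": 0,"tz": 0,"rx": 0,"ry": 0,"rz": 0,"grip": 0},{"tx": 0,"ty": 0,"tz": 0,"rx": 0,"ry": 0,"rz": 0,"grip": 0},{"tx": 0,"ty": 0,"tz": 0,"rx": 0,"ry": 0,"rz": 0,"grip": 0},{"tx": 0,"ty": 0,"tz": 0,"rx": 0,"ry": 0,"rz": 0,"grip": 0}]'

```text
t: 6.88
eef_pos: [517.3, -29.3, 131.4]
tcp_rot: [-1.572, 0.002, 1.78]
ft_force: [1.1, -8.6, 1.3]
opening: 0.099
```

Run:
```python
from h import *
from cell import env
s=st(env)
p,d=env.read_camera("wrist"); cv2.imwrite("pics/w6.png",p[180:460,200:440])
```

```text
t 6.88 chg [-83.7 -49.  131.4] rot [-1.572  0.002  1.78 ] yaw-y_c 0.000 F [ 1.1 -8.6  1.3] M [-1.43  0.05 -0.03] op 0.099 j6 -1.96
```

Request:
move_arm --rows '[{"tx": 0.3,"ty": -1.25,"tz": 0,"rx": 0,"ry": 0,"rz": 0,"grip": 0},{"tx": 0.53,"ty": -1.22,"tz": 0,"rx": 0,"ry": 0,"rz": 0,"grip": 0},{"tx": 0.61,"ty": -1.19,"tz": 0,"rx": 0,"ry": 0,"rz": 0,"grip": 0},{"tx": 0.68,"ty": -1.14,"tz": 0,"rx": 0,"ry": 0,"rz": 0,"grip": 0},{"tx": 0.76,"ty": -1.1,"tz": 0,"rx": 0,"ry": 0,"rz": 0,"grip": 0}]'

```text
t: 7.35
eef_pos: [511.3, -1.1, 191.1]
tcp_rot: [-1.572, 0.003, 1.78]
ft_force: [1.1, -9.5, 3.7]
opening: 0.096
```

```bash
cat >> h.py <<'E'
def arc(s,zb=28):
    y=145-w2c(s["eef_pos"])[1]; z=s["eef_pos"][2]+zb-97; print("th %.3f r %.1f"%(np.arctan2(z,y),np.hypot(y,z)))
E
python3 - <<'E'
from h import *
from cell import env
arc(st(env))
E
```

```text
t 7.35 chg [-83.7 -20.1 191.1] rot [-1.572  0.003  1.78 ] yaw-y_c 0.000 F [ 1.1 -9.5  3.7] M [-1.72 -0.11 -0.04] op 0.096 j6 -1.91
th 0.637 r 205.3
```

Request:
move_arm --rows '[{"tx": 0.82,"ty": -1.05,"tz": 0,"rx": 0,"ry": 0,"rz": 0,"grip": 0},{"tx": 0.89,"ty": -0.99,"tz": 0,"rx": 0,"ry": 0,"rz": 0,"grip": 0},{"tx": 0.95,"ty": -0.93,"tz": 0,"rx": 0,"ry": 0,"rz": 0,"grip": 0},{"tx": 1.01,"ty": -0.87,"tz": 0,"rx": 0,"ry": 0,"rz": 0,"grip": 0},{"tx": 1.07,"ty": -0.8,"tz": 0,"rx": 0,"ry": 0,"rz": 0,"grip": 0},{"tx": 1.12,"ty": -0.73,"tz": 0,"rx": 0,"ry": 0,"rz": 0,"grip": 0},{"tx": 1.16,"ty": -0.65,"tz": 0,"rx": 0,"ry": 0,"rz": 0,"grip": 0},{"tx": 1.2,"ty": -0.58,"tz": 0,"rx": 0,"ry": 0,"rz": 0,"grip": 0},{"tx": 1.24,"ty": -0.5,"tz": 0,"rx": 0,"ry": 0,"rz": 0,"grip": 0},{"tx": 1.27,"ty": -0.42,"tz": 0,"rx": 0,"ry": 0,"rz": 0,"grip": 0}]'

```text
t: 8.18
eef_pos: [489.5, 104.6, 267.2]
tcp_rot: [-1.575, 0.002, 1.78]
ft_force: [2.3, -5.3, 7.9]
opening: 0.095
```

Run:
```python
from h import *
from cell import env
arc(st(env))
```

```text
t 8.18 chg [-83.1  87.8 267.2] rot [-1.575  0.002  1.78 ] yaw-y_c -0.000 F [ 2.3 -5.3  7.9] M [-1.02 -0.39  0.04] op 0.095 j6 -1.70
th 1.290 r 206.3
```

Request:
move_arm --rows '[{"tx": 1.29,"ty": -0.4,"tz": 0,"rx": 0,"ry": 0,"rz": 0,"grip": 0},{"tx": 1.31,"ty": -0.25,"tz": 0,"rx": 0,"ry": 0,"rz": 0,"grip": 0},{"tx": 1.32,"ty": -0.16,"tz": 0,"rx": 0,"ry": 0,"rz": 0,"grip": 0},{"tx": 1.33,"ty": -0.08,"tz": 0,"rx": 0,"ry": 0,"rz": 0,"grip": 0},{"tx": 1.33,"ty": 0.01,"tz": 0,"rx": 0,"ry": 0,"rz": 0,"grip": 0},{"tx": 1.33,"ty": 0.1,"tz": 0,"rx": 0,"ry": 0,"rz": 0,"grip": 0},{"tx": 1.32,"ty": 0.18,"tz": 0,"rx": 0,"ry": 0,"rz": 0,"grip": 0},{"tx": 1.3,"ty": 0.27,"tz": 0,"rx": 0,"ry": 0,"rz": 0,"grip": 0},{"tx": 1.28,"ty": 0.35,"tz": 0,"rx": 0,"ry": 0,"rz": 0,"grip": 0}]'

```text
t: 8.93
eef_pos: [464.7, 221.0, 265.6]
tcp_rot: [-1.574, 0.0, 1.78]
ft_force: [4.8, -0.6, 1.7]
opening: 0.102
```

Run:
```python
from h import *
from cell import env
arc(st(env))
```

```text
t 8.93 chg [-83.1 206.8 265.6] rot [-1.574  0.     1.78 ] yaw-y_c -0.000 F [ 4.8 -0.6  1.7] M [-0.26 -0.79  0.05] op 0.102 j6 -1.46
th 1.875 r 206.1
```

Request:
move_arm --rows '[{"tx": 0.9,"ty": 0.33,"tz": 0,"rx": 0,"ry": 0,"rz": 0,"grip": 0},{"tx": 0.6,"ty": 0.25,"tz": 0,"rx": 0,"ry": 0,"rz": 0,"grip": 0},{"tx": 0.2,"ty": 0.1,"tz": 0,"rx": 0,"ry": 0,"rz": 0,"grip": 0},{"tx": 0,"ty": 0,"tz": 0,"rx": 0,"ry": 0,"rz": 0,"grip": 0},{"tx": 0,"ty": 0,"tz": 0,"rx": 0,"ry": 0,"rz": 0,"grip": 0}]'

```text
t: 9.35
eef_pos: [461.5, 236.8, 259.5]
tcp_rot: [-1.574, 0.001, 1.78]
ft_force: [1.8, -4.6, 12.7]
opening: 0.096
```

Run:
```python
from h import *
from cell import env
arc(st(env))
```

```text
t 9.35 chg [-83.  222.9 259.5] rot [-1.574e+00  1.000e-03  1.780e+00] yaw-y_c 0.000 F [ 1.8 -4.6 12.7] M [-0.8  -0.43  0.08] op 0.096 j6 -1.43
th 1.959 r 205.9
```

Request:
move_arm --rows '[{"tx": 0,"ty": 0,"tz": 0,"rx": 0,"ry": 0,"rz": 0,"grip": 40},{"tx": 0,"ty": 0,"tz": 0,"rx": 0,"ry": 0,"rz": 0,"grip": 40},{"tx": 0,"ty": 0,"tz": 0,"rx": 0,"ry": 0,"rz": 0,"grip": 40},{"tx": 0,"ty": -0.5,"tz": 0,"rx": 0,"ry": 0,"rz": 0,"grip": 50},{"tx": 0,"ty": -2,"tz": 0,"rx": 0,"ry": 0,"rz": 0,"grip": 60},{"tx": 0,"ty": -3,"tz": 0,"rx": 0,"ry": 0,"rz": 0,"grip": 60},{"tx": -3,"ty": -1,"tz": 0,"rx": 0,"ry": 0,"rz": 0,"grip": 60},{"tx": -4,"ty": 0,"tz": 0,"rx": 0,"ry": 0,"rz": 0,"grip": 60},{"tx": -4,"ty": 0,"tz": 0,"rx": 0,"ry": 0,"rz": 0,"grip": 60},{"tx": -4,"ty": 0,"tz": 0,"rx": 0,"ry": 0,"rz": 0,"grip": 60}]'

```text
t: 10.18
eef_pos: [491.4, 89.1, 323.5]
tcp_rot: [-1.571, -0.0, 1.781]
ft_force: [1.3, -0.2, -0.2]
opening: 0.598
```

Request:
move_arm --rows '[{"tx": -4,"ty": 1,"tz": 0,"rx": 0,"ry": 0,"rz": 0,"grip": 60},{"tx": -3.3,"ty": 2,"tz": 0.5,"rx": 0,"ry": 0,"rz": 0,"grip": 60},{"tx": 0,"ty": 2,"tz": 0,"rx": 0,"ry": 0,"rz": 0,"grip": 60},{"tx": 0,"ty": 2,"tz": 0,"rx": 0,"ry": 0,"rz": 0,"grip": 60},{"tx": 0,"ty": 0,"tz": 0,"rx": 0,"ry": 0,"rz": 0,"grip": 60},{"tx": 0,"ty": 0,"tz": 0,"rx": 0,"ry": 0,"rz": 0,"grip": 60}]'

```text
t: 10.68
eef_pos: [501.7, 17.9, 253.0]
tcp_rot: [-1.569, -0.001, 1.78]
ft_force: [0.9, -0.5, 0.7]
opening: 0.599
```

Run:
```python
from h import *
from cell import env
s=st(env)
c=env.calibration("wrist");p,d=env.read_camera("wrist"); cv2.imwrite("pics/w7.png",p);np.save("pics/w7.npy",d)
import pickle;pickle.dump((c,s),open("pics/w7.pkl","wb"))
print(np.round(proj(c,c2w([-88,0,41])),0),np.round(proj(c,c2w([0,0,136])),0))
```

```text
t 10.68 chg [-89.1   0.5 253. ] rot [-1.569e+00 -1.000e-03  1.780e+00] yaw-y_c -0.000 F [ 0.9 -0.5  0.7] M [ 0.06 -0.05 -0.  ] op 0.599 j6 -1.88
[316. 208.] [316. 333.]
```

Run:
```python
from h import *
import pickle
c,s=pickle.load(open("pics/w7.pkl","rb"));p=cv2.imread("pics/w7.png")
for u,v,z in [(319,207,41),(246.5,247.5,41),(390,247,41),(319,335,136)]: print((u,v),w2c(plane(c,u,v,z)).round(1))
cv2.imwrite("pics/w7c.png",cv2.resize(p[165:365,200:440],None,fx=3.3,fy=3.3,interpolation=cv2.INTER_CUBIC))
```

```text
(319, 207) [-89.    2.8  41. ]
(246.5, 247.5) [-45.8 -73.3  41. ]
(390, 247) [-46.2  77.4  41. ]
(319, 335) [  2.1   2.4 136. ]
```

```bash
sed -i 's/C0=np.array(\[589.,36.,0\])/C0=np.array([587.5,38.,0])/' h.py
python3 - <<'E'
from h import *
import pickle
from cell import env
s=st(env)
for n,q in dict(A=(574,-223.4,0),B=(568.7,-347.7,0),C=(440.4,-212.3,0)).items():
    print(n,w2c(q).round(1),(w2c(q)-w2c(s["eef_pos"])).round(1))
c,s=pickle.load(open("pics/w7.pkl","rb"))
for u,v in [(71,226),(88,93)]: print(w2c(plane(c,u,v,52)).round(1))
E
```

```text
t 10.73 chg [-87.6  -1.7 253.9] rot [-1.571 -0.     1.78 ] yaw-y_c 0.000 F [-0.1 -0.5  0.3] M [ 0.02 -0.02  0.03] op 0.604 j6 -1.88
A [ -67.6 -252.9    0. ] [  20.  -251.2 -253.9]
B [ -98.6 -373.4    0. ] [ -11.  -371.7 -253.9]
C [-195.9 -214.2    0. ] [-108.3 -212.6 -253.9]
[ -71.2 -248.6   52. ]
[-196.4 -210.1   52. ]
```

Request:
move_arm --rows '[{"tx": -3.6,"ty": 0,"tz": -0.28,"rx": 0,"ry": 0,"rz": 0,"grip": 60},{"tx": -3.6,"ty": 0,"tz": -0.28,"rx": 0,"ry": 0,"rz": 0,"grip": 60},{"tx": -3.6,"ty": 1,"tz": -0.28,"rx": 0,"ry": 0,"rz": 0,"grip": 60},{"tx": -3.6,"ty": 2,"tz": -0.28,"rx": 0,"ry": 0,"rz": 0,"grip": 60},{"tx": -3.6,"ty": 2,"tz": -0.28,"rx": 0,"ry": 0,"rz": 0,"grip": 60},{"tx": -3.6,"ty": 2,"tz": -0.28,"rx": 0,"ry": 0,"rz": 0,"grip": 60},{"tx": -3.5,"ty": 2,"tz": -0.28,"rx": 0,"ry": 0,"rz": 0,"grip": 60},{"tx": 0,"ty": 0,"tz": 0,"rx": 0,"ry": 0,"rz": 0,"grip": 60},{"tx": 0,"ty": 0,"tz": 0,"rx": 0,"ry": 0,"rz": 0,"grip": 60}]'

```text
t: 11.48
eef_pos: [573.6, -224.6, 162.8]
tcp_rot: [-1.57, -0.001, 1.779]
ft_force: [0.3, 0.9, 0.2]
opening: 0.598
```

```bash
cat >> h.py <<'E'
def bottles(p,c,zc=52,roi=(0,360)):
    hsv=cv2.cvtColor(p,cv2.COLOR_BGR2HSV)
    return hsv
E
python3 - <<'E'
from h import *
from cell import env
s=st(env)
c=env.calibration("wrist");p,d=env.read_camera("wrist"); cv2.imwrite("pics/w8.png",p)
import pickle;pickle.dump((c,s,d),open("pics/w8.pkl","wb"))
E
```

```text
t 11.48 chg [ -68.2 -254.   162.8] rot [-1.570e+00 -1.000e-03  1.779e+00] yaw-y_c -0.002 F [0.3 0.9 0.2] M [ 0.04 -0.02 -0.01] op 0.598 j6 -2.26
```

Run:
```python
from h import *
import pickle
c,s,d=pickle.load(open("pics/w8.pkl","rb"));p=cv2.imread("pics/w8.png")
for u,v in [(100,300),(150,310),(270,345),(340,348),(350,395),(290,330)]: print((u,v),w2c(dpt(c,u,v,d[v,u])).round(0))
for u,v in [(314,231.5),(158,192),(367,53)]: print((u,v),w2c(plane(c,u,v,50)).round(1),w2c(dpt(c,u,int(v),d[int(v),u])).round(1))
hsv=cv2.cvtColor(p,cv2.COLOR_BGR2HSV);m=((hsv[...,2]>130)&(hsv[...,1]<60)).astype(np.uint8);m[275:]=0
for k in cv2.findContours(m,cv2.RETR_EXTERNAL,cv2.CHAIN_APPROX_NONE)[0]:
    if 800<cv2.contourArea(k)<4000: e=cv2.fitEllipse(cv2.convexHull(k)); print(np.round(e[0],1),np.round(e[1],1),round(e[2]),cv2.boundingRect(k))
```

```text
(100, 300) [  11. -461.    1.]
(150, 310) [  14. -407.   17.]
(270, 345) [  48. -298.   21.]
(340, 348) [  52. -232.   20.]
(350, 395) [  54. -228.   83.]
(290, 330) [  44. -280.    2.]
(314, 231.5) [ -69.6 -256.    50. ] [ -70.2 -256.    50.7]
(158, 192) [-100.8 -373.1   50. ] [-100.6 -373.5   49. ]
(367, 53) [-195.7 -219.3   50. ] [-195.4 -219.5   51.6]
[313.2 230. ] [49.4 52.7] 2 (289, 203, 50, 54)
[161.4 191.4] [53.1 61.6] 72 (132, 167, 61, 53)
[  6.5 193.2] [62.3 78.3] 134 (0, 158, 43, 71)
[367.1  54.5] [56.2 63.1] 14 (339, 23, 57, 63)
```

Request:
move_arm --rows '[{"tx": -0.2,"ty": 3,"tz": 0.15,"rx": 0,"ry": 0,"rz": 0,"grip": 60},{"tx": 0,"ty": 3,"tz": 0,"rx": 0,"ry": 0,"rz": 0,"grip": 60},{"tx": 0,"ty": 3,"tz": 0,"rx": 0,"ry": 0,"rz": 0,"grip": 60},{"tx": 0,"ty": 2.5,"tz": 0,"rx": 0,"ry": 0,"rz": 0,"grip": 60},{"tx": 0,"ty": 1.5,"tz": 0,"rx": 0,"ry": 0,"rz": 0,"grip": 60},{"tx": 0,"ty": 0,"tz": 0,"rx": 0,"ry": 0,"rz": 0,"grip": 60}]'

```text
t: 12.03
eef_pos: [571.7, -223.9, 31.8]
tcp_rot: [-1.569, -0.002, 1.782]
ft_force: [-0.2, 0.1, 0.0]
opening: 0.6
```

Run:
```python
from h import *
from cell import env
s=st(env)
c=env.calibration("wrist");p,d=env.read_camera("wrist"); cv2.imwrite("pics/w9.png",p)
for v in range(272,300,4): print(v,[w2c(dpt(c,u,v,d[v,u])).round(0).tolist() for u in (250,254,318,382,386)])
```

```text
t 12.03 chg [ -69.9 -252.9   31.8] rot [-1.569 -0.002  1.782] yaw-y_c 0.002 F [-0.2  0.1  0. ] M [ 0.07  0.01 -0.01] op 0.600 j6 -2.26
272 [[-70.0, -291.0, 2.0], [-71.0, -288.0, 3.0], [-85.0, -252.0, 39.0], [-70.0, -215.0, 2.0], [-70.0, -213.0, 1.0]]
276 [[-67.0, -291.0, -0.0], [-68.0, -289.0, 2.0], [-83.0, -252.0, 40.0], [-67.0, -215.0, -0.0], [-68.0, -213.0, 1.0]]
280 [[-82.0, -284.0, 43.0], [-65.0, -289.0, 1.0], [-81.0, -252.0, 40.0], [-82.0, -222.0, 41.0], [-82.0, -220.0, 40.0]]
284 [[-82.0, -283.0, 46.0], [-80.0, -282.0, 42.0], [-80.0, -252.0, 41.0], [-81.0, -223.0, 45.0], [-82.0, -221.0, 45.0]]
288 [[-81.0, -283.0, 48.0], [-80.0, -281.0, 46.0], [-77.0, -252.0, 40.0], [-80.0, -223.0, 46.0], [-82.0, -222.0, 50.0]]
292 [[-80.0, -283.0, 50.0], [-79.0, -281.0, 48.0], [-76.0, -252.0, 41.0], [-81.0, -224.0, 52.0], [-83.0, -223.0, 56.0]]
296 [[-81.0, -282.0, 56.0], [-77.0, -281.0, 47.0], [-74.0, -252.0, 41.0], [-80.0, -224.0, 55.0], [-81.0, -223.0, 57.0]]
```

Request:
move_arm --rows '[{"tx": -0.3,"ty": 1.4,"tz": 0,"rx": 0,"ry": 0,"rz": 0,"grip": 60},{"tx": 0,"ty": 1.4,"tz": 0,"rx": 0,"ry": 0,"rz": 0,"grip": 60},{"tx": 0,"ty": 0,"tz": 0,"rx": 0,"ry": 0,"rz": 0,"grip": 30},{"tx": 0,"ty": 0,"tz": 0,"rx": 0,"ry": 0,"rz": 0,"grip": 20},{"tx": 0,"ty": 0,"tz": 0,"rx": 0,"ry": 0,"rz": 0,"grip": 0},{"tx": 0,"ty": 0,"tz": 0,"rx": 0,"ry": 0,"rz": 0,"grip": 0},{"tx": 0,"ty": 0,"tz": 0,"rx": 0,"ry": 0,"rz": 0,"grip": 0}]'

```text
t: 12.67
eef_pos: [573.3, -228.9, 6.1]
tcp_rot: [-1.572, 0.001, 1.78]
ft_force: [-0.8, 1.5, 5.0]
opening: 0.389
```

Run:
```python
from h import *
from cell import env
s=st(env)
c=env.calibration("wrist");p,d=env.read_camera("wrist"); cv2.imwrite("pics/w10.png",p[200:480,160:480])
```

```text
t 12.67 chg [ -69.4 -258.1    6.1] rot [-1.572e+00  1.000e-03  1.780e+00] yaw-y_c -0.000 F [-0.8  1.5  5. ] M [ 0.21 -0.02 -0.01] op 0.389 j6 -2.27
```

Request:
move_arm --rows '[{"tx": 0,"ty": -1,"tz": 0,"rx": 0,"ry": 0,"rz": 0,"grip": 0},{"tx": 0,"ty": -2.5,"tz": 0,"rx": 0,"ry": 0,"rz": 0,"grip": 0},{"tx": 0,"ty": -2.5,"tz": 0,"rx": 0,"ry": 0,"rz": 0,"grip": 0},{"tx": 1.5,"ty": -2,"tz": 0.1,"rx": 0,"ry": 0,"rz": 0,"grip": 0},{"tx": 3,"ty": 0,"tz": 0.3,"rx": 0,"ry": 0,"rz": 0,"grip": 0},{"tx": 3.6,"ty": 0,"tz": 0.3,"rx": 0,"ry": 0,"rz": 0,"grip": 0},{"tx": 3.6,"ty": 0,"tz": 0.3,"rx": 0,"ry": 0,"rz": 0,"grip": 0},{"tx": 3.6,"ty": 0,"tz": 0.3,"rx": 0,"ry": 0,"rz": 0,"grip": 0},{"tx": 3.6,"ty": 0,"tz": 0.3,"rx": 0,"ry": 0,"rz": 0,"grip": 0},{"tx": 3.6,"ty": 0,"tz": 0.26,"rx": 0,"ry": 0,"rz": 0,"grip": 0}]'

```text
t: 13.55
eef_pos: [507.1, -11.1, 85.8]
tcp_rot: [-1.571, 0.0, 1.78]
ft_force: [1.4, 0.3, 0.0]
opening: 0.392
```

Request:
move_arm --rows '[{"tx": 2.5,"ty": 0,"tz": 0,"rx": 0,"ry": 0,"rz": 0,"grip": 0},{"tx": 0.8,"ty": 0,"tz": 0,"rx": 0,"ry": 0,"rz": 0,"grip": 0},{"tx": 0,"ty": 0,"tz": 0,"rx": 0,"ry": 0,"rz": 0,"grip": 0},{"tx": 0,"ty": 0,"tz": 0,"rx": 0,"ry": 0,"rz": 0,"grip": 0}]'

```text
t: 13.88
eef_pos: [501.5, 19.5, 85.5]
tcp_rot: [-1.572, 0.0, 1.781]
ft_force: [0.3, -0.7, -0.7]
opening: 0.392
```

Run:
```python
from h import *
from cell import env
s=st(env)
c=env.calibration("wrist");p,d=env.read_camera("wrist"); cv2.imwrite("pics/w11.png",p)
```

```text
t 13.88 chg [-88.   -0.2  85.5] rot [-1.572  0.     1.781] yaw-y_c 0.001 F [ 0.3 -0.7 -0.7] M [-0.02 -0.03  0.01] op 0.392 j6 -1.87
```

Run:
```python
from h import *
from cell import env
c=env.calibration("wrist")
print(np.round(proj(c,c2w([-88,0,41])),1),[np.round(proj(c,c2w([-88+a,b,41])),1) for a,b in((-27.5,0),(27.5,0),(0,-27.5),(0,27.5))])
print("bottle lid centre/rim front/back at z84:",[np.round(proj(c,c2w([-88+a,b,79.4+52])),1) for a,b in((-20.5,0),(0,-20.5),(0,20.5))])
```

```text
[317.8 264. ] [array([317.8, 220. ]), array([317.8, 305. ]), array([272.6, 264. ]), array([363. , 263.9])]
bottle lid centre/rim front/back at z84: [array([317.9, 297.2]), array([265. , 345.6]), array([370.9, 345.6])]
```

Request:
move_arm --rows '[{"tx": 0,"ty": 1.5,"tz": -0.1,"rx": 0,"ry": 0,"rz": 0,"grip": 0},{"tx": 0,"ty": 1.5,"tz": 0,"rx": 0,"ry": 0,"rz": 0,"grip": 0},{"tx": 0,"ty": 0.8,"tz": 0,"rx": 0,"ry": 0,"rz": 0,"grip": 0},{"tx": 0,"ty": 0.4,"tz": 0,"rx": 0,"ry": 0,"rz": 0,"grip": 0},{"tx": 0,"ty": 0.3,"tz": 0,"rx": 0,"ry": 0,"rz": 0,"grip": 0},{"tx": 0,"ty": 0,"tz": 0,"rx": 0,"ry": 0,"rz": 0,"grip": 0}]'

```text
t: 14.43
eef_pos: [502.0, 19.5, 39.8]
tcp_rot: [-1.57, -0.0, 1.779]
ft_force: [0.0, 0.2, -0.3]
opening: 0.391
```

Run:
```python
from h import *
from cell import env
s=st(env)
c=env.calibration("wrist");p,d=env.read_camera("wrist"); cv2.imwrite("pics/w12.png",p[160:480,120:520])
```

```text
t 14.43 chg [-87.5  -0.3  39.8] rot [-1.57  -0.     1.779] yaw-y_c -0.001 F [ 0.   0.2 -0.3] M [0.   0.01 0.01] op 0.391 j6 -1.87
```

Request:
move_arm --rows '[{"tx": 0,"ty": 0.2,"tz": 0,"rx": 0,"ry": 0,"rz": 0,"grip": 0},{"tx": 0,"ty": 0,"tz": 0,"rx": 0,"ry": 0,"rz": 0,"grip": 0},{"tx": 0,"ty": 0,"tz": 0,"rx": 0,"ry": 0,"rz": 0,"grip": 60},{"tx": 0,"ty": 0,"tz": 0,"rx": 0,"ry": 0,"rz": 0,"grip": 60},{"tx": 0,"ty": 0,"tz": 0,"rx": 0,"ry": 0,"rz": 0,"grip": 60},{"tx": 0,"ty": 0,"tz": 0,"rx": 0,"ry": 0,"rz": 0,"grip": 60},{"tx": 0,"ty": -2,"tz": 0,"rx": 0,"ry": 0,"rz": 0,"grip": 60},{"tx": 0,"ty": -4,"tz": 0,"rx": 0,"ry": 0,"rz": 0,"grip": 60},{"tx": 0,"ty": -4,"tz": 0,"rx": 0,"ry": 0,"rz": 0,"grip": 60},{"tx": 0,"ty": -4,"tz": 0,"rx": 0,"ry": 0,"rz": 0,"grip": 60}]'

```text
t: 15.32
eef_pos: [501.4, 20.1, 179.7]
tcp_rot: [-1.57, -0.0, 1.78]
ft_force: [1.4, 0.8, -0.5]
opening: 0.601
```

Run:
```python
from h import *
from cell import env
s=st(env)
c=env.calibration("wrist");p,d=env.read_camera("wrist"); cv2.imwrite("pics/w13.png",p)
print([np.round(proj(c,c2w([-88+a,b,84])),1) for a,b in((0,0),(-20.5,0),(0,-20.5),(0,20.5))],np.round(proj(c,c2w([0,0,136]))))
```

```text
t 15.32 chg [-87.9   0.3 179.7] rot [-1.57 -0.    1.78] yaw-y_c -0.000 F [ 1.4  0.8 -0.5] M [ 0.03 -0.06  0.01] op 0.601 j6 -1.87
[array([316.1, 239.6]), array([316.1, 212.3]), array([288.2, 239.6]), array([344.1, 239.6])] [316. 387.]
```

Request:
move_arm --rows '[{"tx": 0,"ty": 0,"tz": -3,"rx": 0,"ry": 0,"rz": 0,"grip": 60},{"tx": 0,"ty": 0,"tz": -3,"rx": 0,"ry": 0,"rz": 0,"grip": 60},{"tx": 0,"ty": 0,"tz": -2.85,"rx": 0,"ry": 0,"rz": 0,"grip": 60},{"tx": 0,"ty": 2,"tz": 0,"rx": 0,"ry": 0,"rz": 0,"grip": 60},{"tx": 0,"ty": 2.5,"tz": 0,"rx": 0,"ry": 0,"rz": 0,"grip": 60},{"tx": 0,"ty": 2.5,"tz": 0,"rx": 0,"ry": 0,"rz": 0,"grip": 60},{"tx": 0,"ty": 1.7,"tz": 0,"rx": 0,"ry": 0,"rz": 0,"grip": 60},{"tx": 0,"ty": 0,"tz": 0,"rx": 0,"ry": 0,"rz": 0,"grip": 60}]'

```text
t: 16.03
eef_pos: [586.8, 38.5, 87.8]
tcp_rot: [-1.566, -0.001, 1.78]
ft_force: [-0.0, 0.2, -0.7]
opening: 0.593
```

Run:
```python
from h import *
from cell import env
s=st(env)
c=env.calibration("wrist");p,d=env.read_camera("wrist"); cv2.imwrite("pics/w14.png",p[160:480,120:520])
```

```text
t 16.03 chg [-0.6  0.6 87.8] rot [-1.566e+00 -1.000e-03  1.780e+00] yaw-y_c -0.000 F [-0.   0.2 -0.7] M [ 0.09  0.03 -0.03] op 0.593 j6 -1.83
```

Request:
move_arm --rows '[{"tx": 0,"ty": 0,"tz": 0,"rx": 0,"ry": 0,"rz": 0,"grip": 0},{"tx": 0,"ty": 0,"tz": 0,"rx": 0,"ry": 0,"rz": 0,"grip": 0},{"tx": 0,"ty": 0,"tz": 0,"rx": 0,"ry": 0,"rz": 0,"grip": 0},{"tx": 0,"ty": 0,"tz": 0,"rx": 0,"ry": 0,"rz": 0,"grip": 0},{"tx": 0,"ty": 0,"tz": 0,"rx": 0,"ry": 0,"rz": 0,"grip": 0},{"tx": 0,"ty": 0,"tz": 0,"rx": 0,"ry": 0,"rz": 0,"grip": 0},{"tx": 0,"ty": 0,"tz": 0,"rx": 0,"ry": 0,"rz": 0,"grip": 0}]'

```text
t: 16.67
eef_pos: [589.0, 37.9, 92.1]
tcp_rot: [-1.572, 0.001, 1.78]
ft_force: [-0.7, -5.1, 6.1]
opening: 0.358
```

Run:
```python
from h import *
from cell import env
s=st(env)
```

```text
t 16.67 chg [ 1.5 -0.4 92.1] rot [-1.572e+00  1.000e-03  1.780e+00] yaw-y_c -0.000 F [-0.7 -5.1  6.1] M [-0.55  0.17  0.01] op 0.358 j6 -1.83
```

Request:
move_arm --rows '[{"tx": 0,"ty": 0,"tz": 0.05,"rx": 0,"ry": 0.08,"rz": 0,"grip": 0},{"tx": 0,"ty": 0,"tz": 0,"rx": 0,"ry": 0.11,"rz": 0,"grip": 0},{"tx": 0,"ty": 0,"tz": 0,"rx": 0,"ry": 0.11,"rz": 0,"grip": 0},{"tx": 0,"ty": 0,"tz": 0,"rx": 0,"ry": 0.11,"rz": 0,"grip": 0},{"tx": 0,"ty": 0,"tz": 0,"rx": 0,"ry": 0.11,"rz": 0,"grip": 0},{"tx": 0,"ty": 0,"tz": 0,"rx": 0,"ry": 0.11,"rz": 0,"grip": 0},{"tx": 0,"ty": 0,"tz": 0,"rx": 0,"ry": 0.11,"rz": 0,"grip": 0},{"tx": 0,"ty": 0,"tz": 0,"rx": 0,"ry": 0.11,"rz": 0,"grip": 0},{"tx": 0,"ty": 0,"tz": 0,"rx": 0,"ry": 0.11,"rz": 0,"grip": 0},{"tx": 0,"ty": 0,"tz": 0,"rx": 0,"ry": 0.087,"rz": 0,"grip": 0}]'

```text
t: 17.5
eef_pos: [588.7, 38.7, 92.0]
tcp_rot: [-1.572, -0.002, 0.727]
ft_force: [-0.7, 6.2, 8.3]
opening: 0.354
```

Request:
move_arm --rows '[{"tx": 0,"ty": 0,"tz": 0,"rx": 0,"ry": 0,"rz": 0,"grip": 0},{"tx": 0,"ty": 0,"tz": 0,"rx": 0,"ry": 0,"rz": 0,"grip": 0}]'

```text
t: 17.67
eef_pos: [588.6, 38.7, 92.0]
tcp_rot: [-1.572, -0.002, 0.733]
ft_force: [0.9, 2.3, 6.3]
opening: 0.353
```

Run:
```python
from h import *
from cell import env
s=st(env)
```

```text
t 17.67 chg [ 1.2  0.5 92. ] rot [-1.572 -0.002  0.733] yaw-y_c -1.048 F [0.9 2.3 6.3] M [0.17 0.03 0.  ] op 0.353 j6 -0.78
```

Request:
move_arm --rows '[{"tx": 0,"ty": 0,"tz": 0,"rx": 0,"ry": 0,"rz": 0,"grip": 60},{"tx": 0,"ty": 0,"tz": 0,"rx": 0,"ry": 0,"rz": 0,"grip": 60},{"tx": 0,"ty": 0,"tz": 0,"rx": 0,"ry": 0,"rz": 0,"grip": 60},{"tx": 0,"ty": 0,"tz": 0,"rx": 0,"ry": 0,"rz": 0,"grip": 60},{"tx": 0,"ty": -1.5,"tz": 0,"rx": 0,"ry": 0,"rz": 0,"grip": 60},{"tx": 0,"ty": -2.5,"tz": 0,"rx": 0,"ry": 0,"rz": 0,"grip": 60},{"tx": 0,"ty": -2.5,"tz": 0,"rx": 0,"ry": 0,"rz": 0,"grip": 60},{"tx": 0,"ty": -2.5,"tz": 0,"rx": 0,"ry": -0.1047,"rz": 0,"grip": 60},{"tx": 0,"ty": 0,"tz": 0,"rx": 0,"ry": -0.1178,"rz": 0,"grip": 60},{"tx": 0,"ty": 0,"tz": 0,"rx": 0,"ry": -0.1178,"rz": 0,"grip": 60}]'

```text
t: 18.5
eef_pos: [588.5, 38.2, 182.6]
tcp_rot: [-1.573, -0.001, 1.079]
ft_force: [-0.3, 0.2, -0.6]
opening: 0.599
```

Request:
move_arm --rows '[{"tx": 0,"ty": 0,"tz": 0,"rx": 0,"ry": -0.1178,"rz": 0,"grip": 60},{"tx": 0,"ty": 0,"tz": 0,"rx": 0,"ry": -0.1178,"rz": 0,"grip": 60},{"tx": 0,"ty": 0,"tz": 0,"rx": 0,"ry": -0.1178,"rz": 0,"grip": 60},{"tx": 0,"ty": 0,"tz": 0,"rx": 0,"ry": -0.1178,"rz": 0,"grip": 60},{"tx": 0,"ty": 0,"tz": 0,"rx": 0,"ry": -0.1178,"rz": 0,"grip": 60},{"tx": 0,"ty": 0,"tz": 0,"rx": 0,"ry": -0.1178,"rz": 0,"grip": 60},{"tx": 0,"ty": 0,"tz": 0,"rx": 0,"ry": 0,"rz": 0,"grip": 60},{"tx": 0,"ty": 0,"tz": 0,"rx": 0,"ry": 0,"rz": 0,"grip": 60}]'

```text
t: 19.17
eef_pos: [587.9, 38.2, 180.9]
tcp_rot: [-1.571, -0.0, 1.776]
ft_force: [0.2, 0.2, -0.5]
opening: 0.601
```

Run:
```python
from h import *
from cell import env
s=st(env)
c=env.calibration("wrist");p,d=env.read_camera("wrist"); cv2.imwrite("pics/w15.png",p)
t=env.calibration("top");p,d=env.read_camera("top"); cv2.imwrite("pics/t15.png",p)
hsv=cv2.cvtColor(p,cv2.COLOR_BGR2HSV)
m=((hsv[...,2]>100)&(hsv[...,1]<60)).astype(np.uint8)
n,l,sx,ce=cv2.connectedComponentsWithStats(m)
for i in range(1,n):
    if 150<sx[i,4]<400 and 130<sx[i,1]<320 and sx[i,0]>350: print(ce[i].round(1),(w2c(plane(t,*ce[i],50))+w2c([587.5,38,0])-0).round(1), w2c(plane(t,*ce[i],50)+[-1.5,2,0]).round(1))
```

```text
t 19.17 chg [5.000e-01 1.000e-01 1.809e+02] rot [-1.571 -0.     1.776] yaw-y_c -0.004 F [ 0.2  0.2 -0.5] M [0.05 0.04 0.01] op 0.601 j6 -1.82
[442.7 217.9] [ -97.5 -375.7   50. ] [ -98.6 -373.4   50. ]
[391.4 265.4] [-195.  -216.5   50. ] [-196.  -214.2   50. ]
```

Request:
move_arm --rows '[{"tx": 0,"ty": 3,"tz": 0,"rx": 0,"ry": 0,"rz": 0,"grip": 60},{"tx": 0,"ty": 3,"tz": 0,"rx": 0,"ry": 0,"rz": 0,"grip": 60},{"tx": 0,"ty": 2.9,"tz": 0,"rx": 0,"ry": 0,"rz": 0,"grip": 60},{"tx": 0,"ty": 0,"tz": 0,"rx": 0,"ry": 0,"rz": 0,"grip": 0},{"tx": 0,"ty": 0,"tz": 0,"rx": 0,"ry": 0,"rz": 0,"grip": 0},{"tx": 0,"ty": 0,"tz": 0,"rx": 0,"ry": 0,"rz": 0,"grip": 0},{"tx": 0,"ty": 0,"tz": 0,"rx": 0,"ry": 0,"rz": 0,"grip": 0},{"tx": 0,"ty": 0,"tz": 0,"rx": 0,"ry": 0,"rz": 0,"grip": 0},{"tx": 0,"ty": 0,"tz": 0,"rx": 0,"ry": 0,"rz": 0,"grip": 0}]'

```text
t: 20.02
eef_pos: [589.0, 37.9, 93.9]
tcp_rot: [-1.574, 0.001, 1.78]
ft_force: [-0.0, -3.6, 8.5]
opening: 0.353
```

Request:
move_arm --rows '[{"tx": 0,"ty": 0,"tz": 0,"rx": 0,"ry": 0.03,"rz": 0,"grip": 0},{"tx": 0,"ty": 0,"tz": 0,"rx": 0,"ry": 0.05,"rz": 0,"grip": 0},{"tx": 0,"ty": 0,"tz": 0,"rx": 0,"ry": 0.05,"rz": 0,"grip": 0},{"tx": 0,"ty": 0,"tz": 0,"rx": 0,"ry": 0.05,"rz": 0,"grip": 0},{"tx": 0,"ty": 0,"tz": 0,"rx": 0,"ry": 0.05,"rz": 0,"grip": 0},{"tx": 0,"ty": 0,"tz": 0,"rx": 0,"ry": 0.05,"rz": 0,"grip": 0}]'

```text
t: 20.52
eef_pos: [589.5, 38.0, 94.1]
tcp_rot: [-1.575, 0.001, 1.5]
ft_force: [0.4, -2.1, 8.7]
opening: 0.386
```

Run:
```python
from h import *
from cell import env
s=st(env)
c=env.calibration("wrist");p,d=env.read_camera("wrist"); cv2.imwrite("pics/w16.png",p)
```

```text
t 20.52 chg [ 2.  -0.4 94.1] rot [-1.575e+00  1.000e-03  1.500e+00] yaw-y_c -0.281 F [ 0.4 -2.1  8.7] M [-0.39 -0.19  0.88] op 0.386 j6 -1.55
```

Request:
move_arm --rows '[{"tx": 0,"ty": 0,"tz": 0,"rx": 0,"ry": 0,"rz": 0,"grip": 0},{"tx": 0,"ty": 0,"tz": 0,"rx": 0,"ry": 0,"rz": 0,"grip": 0},{"tx": 0,"ty": 0,"tz": 0,"rx": 0,"ry": 0,"rz": 0,"grip": 0},{"tx": 0,"ty": 0,"tz": 0,"rx": 0,"ry": 0,"rz": 0,"grip": 0},{"tx": 0,"ty": 0,"tz": 0,"rx": 0,"ry": 0,"rz": 0,"grip": 0},{"tx": 0,"ty": 0,"tz": 0,"rx": 0,"ry": 0,"rz": 0,"grip": 0}]'

```text
t: 21.07
eef_pos: [589.5, 38.0, 94.1]
tcp_rot: [-1.575, 0.001, 1.502]
ft_force: [1.7, -3.1, 6.9]
opening: 0.387
```

Run:
```python
from h import *
from cell import env
s=st(env)
a=cv2.imread("pics/w16.png")
p,d=env.read_camera("wrist"); cv2.imwrite("pics/w17.png",p)
print(np.abs(a.astype(int)-p).max(2)[0:240].mean(), (np.abs(a.astype(int)-p).max(2)[0:280]>40).sum())
p,d=env.read_camera("scene"); cv2.imwrite("pics/s17.png",cv2.resize(p[150:330,180:420],None,fx=3.3,fy=3.3))
```

```text
t 21.07 chg [ 2.  -0.5 94.1] rot [-1.575e+00  1.000e-03  1.502e+00] yaw-y_c -0.279 F [ 1.7 -3.1  6.9] M [-0.48 -0.29  0.7 ] op 0.387 j6 -1.55
2.8161653645833336 1175
```

Run:
```python
from h import *
from cell import env
c=env.calibration("wrist")
for u,v in [(428,156),(178,220),(448,290)]:
    q=w2c(plane(c,u,v,41)); print(q.round(1),np.degrees(np.arctan2(q[1],q[0])).round(1),np.hypot(*q[:2]).round(1))
```

```text
[-41.2  79.2  41. ] 117.5 89.3
[-45.6 -74.9  41. ] -121.3 87.7
[45.8 75.  41. ] 58.6 87.9
```

Request:
move_arm --rows '[{"tx": 0,"ty": 0,"tz": 0,"rx": 0,"ry": -0.1,"rz": 0,"grip": 0},{"tx": 0,"ty": 0,"tz": 0,"rx": 0,"ry": -0.1,"rz": 0,"grip": 0},{"tx": 0,"ty": 0,"tz": 0,"rx": 0,"ry": -0.08,"rz": 0,"grip": 0},{"tx": 0,"ty": 0,"tz": 0,"rx": 0,"ry": 0,"rz": 0,"grip": 0},{"tx": 0,"ty": 0,"tz": 0,"rx": 0,"ry": 0,"rz": 0,"grip": 0}]'

```text
t: 21.58
eef_pos: [588.6, 37.8, 93.5]
tcp_rot: [-1.573, 0.001, 1.78]
ft_force: [-1.5, -5.2, 7.0]
opening: 0.357
```

```bash
cat > wa.py <<'E'
from h import *
from cell import env
s=st(env)
c=env.calibration("wrist");p,d=env.read_camera("wrist")
import sys
cv2.imwrite("pics/%s.png"%sys.argv[1],p)
# rings: dark walls -> use lid of bottle & expected ring locations by hough
g=cv2.cvtColor(p,cv2.COLOR_BGR2GRAY)
for k in range(6):
    a=np.pi-k*np.pi/3; q=proj(c,c2w([88*np.cos(a),88*np.sin(a),41])); print(k,np.round(q,0),end=" ")
print()
E
python3 wa.py w18
```

```text
t 21.58 chg [ 1.  -0.4 93.5] rot [-1.573e+00  1.000e-03  1.780e+00] yaw-y_c -0.001 F [-1.5 -5.2  7. ] M [-0.75  0.21  0.01] op 0.357 j6 -1.83
0 [317. 110.] 1 [446. 188.] 2 [433. 321.] 3 [317. 378.] 4 [202. 321.] 5 [189. 188.]
```

Request:
move_arm --rows '[{"tx": 0,"ty": 0,"tz": 0,"rx": 0,"ry": -0.05,"rz": 0,"grip": 0},{"tx": 0,"ty": 0,"tz": 0,"rx": 0,"ry": -0.05,"rz": 0,"grip": 0},{"tx": 0,"ty": 0,"tz": 0,"rx": 0,"ry": -0.05,"rz": 0,"grip": 0},{"tx": 0,"ty": 0,"tz": 0,"rx": 0,"ry": -0.05,"rz": 0,"grip": 0},{"tx": 0,"ty": 0,"tz": 0,"rx": 0,"ry": 0,"rz": 0,"grip": 0},{"tx": 0,"ty": 0,"tz": 0,"rx": 0,"ry": 0,"rz": 0,"grip": 0}]'

```text
t: 22.13
eef_pos: [588.7, 37.7, 93.3]
tcp_rot: [-1.573, 0.001, 1.978]
ft_force: [-1.2, -6.6, 5.3]
opening: 0.378
```

```bash
python3 wa.py w19
```

```text
t 22.13 chg [ 1.1 -0.6 93.3] rot [-1.573e+00  1.000e-03  1.978e+00] yaw-y_c 0.198 F [-1.2 -6.6  5.3] M [-0.96  0.09 -0.82] op 0.378 j6 -2.03
0 [348. 113.] 1 [456. 214.] 2 [416. 340.] 3 [293. 376.] 4 [189. 299.] 5 [204. 164.]
```

Run:
```python
from h import *
from cell import env
c=env.calibration("wrist");p,d=env.read_camera("wrist")
for u,v in [(350,90),(340,105),(365,105),(325,118),(380,118),(352,120),(340,145),(300,140),(310,70),(260,200),(350,53)]: print((u,v),w2c(dpt(c,u,v,d[v,u])).round(1))
cv2.imwrite("pics/w20.png",cv2.resize(p[30:230,230:470],None,fx=3.3,fy=3.3,interpolation=cv2.INTER_CUBIC))
print([np.round(proj(c,c2w([-88+a,b,84])),1) for a,b in((0,0),(-20.5,0),(20.5,0),(0,-20.5),(0,20.5))])
```

```text
(350, 90) [-97.4  -3.7  72.6]
(340, 105) [-89.9  -6.9  71.1]
(365, 105) [-92.2   4.8  72.9]
(325, 118) [-82.6 -12.9  71.8]
(380, 118) [-87.8  13.4  72.5]
(352, 120) [-84.1  -0.6  83.2]
(340, 145) [-71.6  -3.1  73.7]
(300, 140) [-67.9 -24.3  32.8]
(310, 70) [-106.7  -25.8   31.9]
(260, 200) [-27.4 -42.1  32.4]
(350, 53) [-120.8   -5.2   25.2]
[array([355.4, 111.4]), array([365.8,  63.5]), array([345.7, 156.3]), array([311.4, 102.2]), array([398.9, 120.6])]
```

Request:
move_arm --rows '[{"tx": 0,"ty": 0,"tz": 0,"rx": 0,"ry": 0.1,"rz": 0,"grip": 0},{"tx": 0,"ty": 0,"tz": 0,"rx": 0,"ry": 0.1,"rz": 0,"grip": 0},{"tx": 0,"ty": 0,"tz": 0,"rx": 0,"ry": 0,"rz": 0,"grip": 45},{"tx": 0,"ty": 0,"tz": 0,"rx": 0,"ry": 0,"rz": 0,"grip": 45},{"tx": 0,"ty": -1.5,"tz": 0,"rx": 0,"ry": 0,"rz": 0,"grip": 45},{"tx": 0,"ty": 0,"tz": 0,"rx": 0,"ry": 0,"rz": 0,"grip": 45},{"tx": 0,"ty": 0,"tz": 0,"rx": 0,"ry": 0,"rz": 0,"grip": 0},{"tx": 0,"ty": 0,"tz": 0,"rx": 0,"ry": 0,"rz": 0,"grip": 0},{"tx": 0,"ty": 0,"tz": 0,"rx": 0,"ry": 0,"rz": 0,"grip": 0},{"tx": 0,"ty": 0,"tz": 0,"rx": 0,"ry": 0,"rz": 0,"grip": 0}]'

```text
t: 23.07
eef_pos: [588.0, 37.7, 106.8]
tcp_rot: [-1.571, 0.001, 1.781]
ft_force: [-1.2, -5.5, 2.7]
opening: 0.358
```

```bash
python3 wa.py w21
```

```text
t 23.07 chg [  0.4  -0.4 106.8] rot [-1.571e+00  1.000e-03  1.781e+00] yaw-y_c 0.001 F [-1.2 -5.5  2.7] M [-0.77  0.07  0.02] op 0.358 j6 -1.83
0 [317. 112.] 1 [439. 186.] 2 [427. 312.] 3 [317. 367.] 4 [207. 312.] 5 [196. 186.]
```

Request:
move_arm --rows '[{"tx": 0,"ty": 0,"tz": 0,"rx": 0,"ry": 0.04,"rz": 0,"grip": 0},{"tx": 0,"ty": 0,"tz": 0,"rx": 0,"ry": 0.04,"rz": 0,"grip": 0},{"tx": 0,"ty": 0,"tz": 0,"rx": 0,"ry": 0.04,"rz": 0,"grip": 0},{"tx": 0,"ty": 0,"tz": 0,"rx": 0,"ry": 0,"rz": 0,"grip": 0}]'

```text
t: 23.45
eef_pos: [588.8, 38.0, 106.9]
tcp_rot: [-1.573, 0.001, 1.661]
ft_force: [4.8, -2.8, 1.6]
opening: 0.363
```

```bash
python3 wa.py w22
```

```text
t 23.45 chg [  1.3  -0.3 106.9] rot [-1.573e+00  1.000e-03  1.661e+00] yaw-y_c -0.120 F [ 4.8 -2.8  1.6] M [-0.45 -0.8   0.85] op 0.363 j6 -1.71
0 [299. 111.] 1 [431. 170.] 2 [435. 298.] 3 [332. 365.] 4 [216. 322.] 5 [189. 199.]
```

Run:
```python
from h import *
from cell import env
p=cv2.imread("pics/t15.png"); t=env.calibration("top")
cv2.imwrite("pics/t15c.png",cv2.resize(p[150:290,170:370],None,fx=4,fy=4,interpolation=cv2.INTER_CUBIC))
print([np.round(proj(t,c2w([-85,145-205*np.cos(a),97+205*np.sin(a)])),1) for a in (1.6,1.75,1.85,1.95)])
sc=env.calibration("scene");q,d=env.read_camera("scene");cv2.imwrite("pics/s22.png",cv2.resize(q[120:300,180:380],None,fx=4,fy=4,interpolation=cv2.INTER_CUBIC))
print([np.round(proj(sc,c2w([-85,145-205*np.cos(a),97+205*np.sin(a)])),1) for a in (1.6,1.75,1.85,1.95)])
```

```text
[array([228.7, 237.8]), array([214.9, 240.6]), array([206.2, 242.7]), array([198. , 244.7])]
[array([239.6, 142.4]), array([230.7, 141. ]), array([225.1, 141. ]), array([219.9, 141.8])]
```

Request:
move_arm --rows '[{"tx": 0,"ty": 0,"tz": 0,"rx": 0,"ry": 0,"rz": 0,"grip": 0},{"tx": 0,"ty": 0,"tz": 0,"rx": 0,"ry": 0,"rz": 0,"grip": 0},{"tx": 0,"ty": 0,"tz": 0,"rx": 0,"ry": 0,"rz": 0,"grip": 0},{"tx": 0,"ty": 0,"tz": 0,"rx": 0,"ry": 0,"rz": 0,"grip": 0},{"tx": 0,"ty": 0,"tz": 0,"rx": 0,"ry": 0,"rz": 0,"grip": 0},{"tx": 0,"ty": 0,"tz": 0,"rx": 0,"ry": 0,"rz": 0,"grip": 0},{"tx": 0,"ty": 0,"tz": 0,"rx": 0,"ry": 0,"rz": 0,"grip": 0},{"tx": 0,"ty": 0,"tz": 0,"rx": 0,"ry": 0,"rz": 0,"grip": 0},{"tx": 0,"ty": 0,"tz": 0,"rx": 0,"ry": 0,"rz": 0,"grip": 0},{"tx": 0,"ty": 0,"tz": 0,"rx": 0,"ry": 0,"rz": 0,"grip": 0}]'

```text
t: 24.38
eef_pos: [588.8, 38.0, 106.9]
tcp_rot: [-1.573, 0.001, 1.663]
ft_force: [4.5, -3.5, 0.8]
opening: 0.37
```

```bash
python3 wa.py w23
python3 - <<'E'
import cv2,numpy as np
def rings(n):
    p=cv2.imread(f"pics/{n}.png"); return p
def shift(a,b,box):
    x0,y0,x1,y1=box
    A=cv2.cvtColor(a[y0:y1,x0:x1],cv2.COLOR_BGR2GRAY).astype(np.float32);B=cv2.cvtColor(b[y0:y1,x0:x1],cv2.COLOR_BGR2GRAY).astype(np.float32)
    return cv2.phaseCorrelate(A,B,cv2.createHanningWindow(A.shape[::-1],cv2.CV_32F))
for x,y in (("w22","w23"),("w16","w17")):
    a,b=rings(x),rings(y)
    if x=="w22": bx=[(140,140,240,245),(385,125,480,220),(390,260,480,325),(90,70,140,120),(260,60,360,165)]
    else: bx=[(130,175,230,270),(375,100,475,210),(400,245,495,325),(70,100,110,150),(230,60,330,170)]
    print([np.round(shift(a,b,q)[0],2) for q in bx])
E
```

```text
t 24.38 chg [  1.3  -0.3 106.9] rot [-1.573e+00  1.000e-03  1.663e+00] yaw-y_c -0.117 F [ 4.5 -3.5  0.8] M [-0.48 -0.83  0.84] op 0.370 j6 -1.71
0 [300. 111.] 1 [431. 170.] 2 [435. 299.] 3 [331. 365.] 4 [216. 322.] 5 [189. 199.] 
[array([ 0.14, -0.14]), array([-0.  ,  0.33]), array([-0.18,  0.07]), array([ 0.21, -0.45]), array([ 0.1 , -0.03])]
[array([0.09, 0.4 ]), array([-0.36, -0.19]), array([ 0.26, -0.03]), array([ 0.11, -0.31]), array([-0.66,  0.22])]
```

Run:
```python
from h import *
from cell import env
c0=env.calibration("wrist"); s=env.state()
# camera rel to TCP from current
R=Ro.from_euler('xyz',s["tcp_rot"]).as_matrix();Rc=Ro.from_euler('xyz',c0["rotation"]).as_matrix()
rel=R.T@(np.array(c0["eye"])-s["eef_pos"]);Rr=R.T@Rc
def cal(pos,rot):
    R=Ro.from_euler('xyz',rot).as_matrix();c=dict(c0);c["eye"]=R@rel+pos;c["rotation"]=Ro.from_matrix(R@Rr).as_euler('xyz');return c
poses={"w18":([588.6,37.8,93.5],[-1.573,.001,1.780]),"w19":([588.7,37.7,93.3],[-1.573,.001,1.978]),"w17":([589.5,38,94.1],[-1.575,.001,1.502]),"w22":([588.8,38,106.9],[-1.573,.001,1.661])}
for n,(a,b) in poses.items():
    c=cal(np.array(a),b);p=cv2.imread(f"pics/{n}.png")
    # warp to top-down changer plane z=41 and z=72
    ims=[]
    for z in (41,72):
        src=[];dst=[]
        for X,Y in((-130,-110),(-130,110),(10,110),(10,-110)):
            src.append(proj(c,c2w([X,Y,z])));dst.append(((Y+110)*3,(X+130)*3))
        H=cv2.getPerspectiveTransform(np.float32(src),np.float32(dst));ims.append(cv2.warpPerspective(p,H,(660,420)))
    cv2.imwrite(f"pics/{n}_td.png",ims[0]); cv2.imwrite(f"pics/{n}_td72.png",ims[1])
a=np.vstack([cv2.resize(np.hstack([cv2.imread(f"pics/{n}_td.png"),cv2.imread(f"pics/{n}_td72.png")]),(800,255)) for n in("w18","w22")])
cv2.imwrite("pics/td.png",a)
ref=cv2.cvtColor(cv2.imread("pics/w18_td.png"),6).astype(np.float32)
ref2=cv2.cvtColor(cv2.imread("pics/w18_td72.png"),6).astype(np.float32)
```

Request:
move_arm --rows '[{"tx": 0,"ty": 0,"tz": 0,"rx": 0,"ry": -0.12,"rz": 0,"grip": 0},{"tx": 0,"ty": 0,"tz": 0,"rx": 0,"ry": 0,"rz": 0,"grip": 50},{"tx": 0,"ty": 0,"tz": 0,"rx": 0,"ry": 0,"rz": 0,"grip": 50},{"tx": 0,"ty": 0,"tz": 0,"rx": 0,"ry": 0,"rz": 0,"grip": 50},{"tx": 0,"ty": -2,"tz": 0,"rx": 0,"ry": 0,"rz": 0,"grip": 50},{"tx": 0,"ty": -3,"tz": 0,"rx": 0,"ry": 0,"rz": 0,"grip": 50},{"tx": 0,"ty": 0,"tz": 0,"rx": 0,"ry": 0,"rz": 0,"grip": 50}]'

```text
t: 25.02
eef_pos: [589.7, 38.5, 161.2]
tcp_rot: [-1.576, 0.001, 1.779]
ft_force: [-0.3, 0.1, 1.1]
opening: 0.499
```

```bash
python3 wa.py w24
```

```text
t 25.02 chg [  2.3   0.  161.2] rot [-1.576e+00  1.000e-03  1.779e+00] yaw-y_c -0.001 F [-0.3  0.1  1.1] M [ 0.03 -0.03 -0.01] op 0.499 j6 -1.83
0 [317. 110.] 1 [417. 171.] 2 [409. 278.] 3 [317. 326.] 4 [225. 279.] 5 [216. 171.]
```

Request:
move_arm --rows '[{"tx": 0,"ty": 0,"tz": -3,"rx": 0,"ry": 0,"rz": 0,"grip": 0},{"tx": 0,"ty": 0,"tz": -3,"rx": 0,"ry": 0,"rz": 0,"grip": 0},{"tx": 0,"ty": 0,"tz": -2.6,"rx": 0,"ry": 0,"rz": 0,"grip": 0},{"tx": 0,"ty": 2.5,"tz": 0,"rx": 0,"ry": 0,"rz": 0,"grip": 0},{"tx": 0,"ty": 3,"tz": 0,"rx": 0,"ry": 0,"rz": 0,"grip": 0},{"tx": 0,"ty": 3,"tz": 0,"rx": 0,"ry": 0,"rz": 0,"grip": 0},{"tx": 0,"ty": 1.5,"tz": 0,"rx": 0,"ry": 0,"rz": 0,"grip": 0},{"tx": 0,"ty": 0,"tz": 0,"rx": 0,"ry": 0,"rz": 0,"grip": 0}]'

```text
t: 25.73
eef_pos: [669.7, 56.3, 52.1]
tcp_rot: [-1.564, -0.002, 1.779]
ft_force: [-0.2, -0.4, -1.3]
opening: 0.019
```

```bash
python3 wa.py w25
```

```text
t 25.73 chg [84.2  0.8 52.1] rot [-1.564 -0.002  1.779] yaw-y_c -0.001 F [-0.2 -0.4 -1.3] M [ 0.02  0.07 -0.03] op 0.019 j6 -1.79
0 [ 313. -111.] 1 [489.  12.] 2 [468. 211.] 3 [315. 293.] 4 [161. 212.] 5 [138.  13.]
```

Request:
move_arm --rows '[{"tx": 0,"ty": 1.5,"tz": -0.1,"rx": 0,"ry": 0,"rz": 0,"grip": 0},{"tx": 0,"ty": 0.9,"tz": 0,"rx": 0,"ry": 0,"rz": 0,"grip": 0},{"tx": 0,"ty": 0,"tz": 0,"rx": 0,"ry": 0,"rz": 0,"grip": 0},{"tx": -0.5,"ty": 0,"tz": 0,"rx": 0,"ry": 0,"rz": 0,"grip": 0},{"tx": -0.4,"ty": 0,"tz": 0,"rx": 0,"ry": 0,"rz": 0,"grip": 0},{"tx": -0.2,"ty": 0,"tz": 0,"rx": 0,"ry": 0,"rz": 0,"grip": 0},{"tx": 0,"ty": 0,"tz": 0,"rx": 0,"ry": 0,"rz": 0,"grip": 0}]'

```text
t: 26.37
eef_pos: [675.9, 44.8, 33.8]
tcp_rot: [-1.572, 0.0, 1.779]
ft_force: [0.4, 0.6, 0.5]
opening: 0.004
```

```bash
python3 wa.py w26
```

```text
t 26.37 chg [ 87.9 -11.7  33.8] rot [-1.572  0.     1.779] yaw-y_c -0.001 F [0.4 0.6 0.5] M [0.11 0.01 0.03] op 0.004 j6 -1.81
0 [ 348. -156.] 1 [545. -12.] 2 [512. 212.] 3 [340. 302.] 4 [173. 213.] 5 [147. -11.]
```

Request:
move_arm --rows '[{"tx": -0.3,"ty": 0,"tz": 0,"rx": 0,"ry": 0,"rz": 0,"grip": 0},{"tx": -0.3,"ty": 0,"tz": 0,"rx": 0,"ry": 0,"rz": 0,"grip": 0},{"tx": -0.3,"ty": 0,"tz": 0,"rx": 0,"ry": 0,"rz": 0,"grip": 0},{"tx": 0,"ty": 0,"tz": 0,"rx": 0,"ry": 0,"rz": 0,"grip": 0}]'

```text
t: 26.75
eef_pos: [677.5, 36.2, 33.1]
tcp_rot: [-1.571, 0.0, 1.78]
ft_force: [0.5, -0.3, -0.1]
opening: 0.008
```

```bash
python3 wa.py w27
```

```text
t 26.75 chg [ 87.6 -20.5  33.1] rot [-1.571  0.     1.78 ] yaw-y_c -0.001 F [ 0.5 -0.3 -0.1] M [ 0.04 -0.01  0.02] op 0.008 j6 -1.82
0 [ 374. -156.] 1 [569. -12.] 2 [532. 213.] 3 [359. 303.] 4 [192. 213.] 5 [170. -11.]
```

Request:
move_arm --rows '[{"tx": 1.0,"ty": -0.2,"tz": 0,"rx": 0,"ry": 0,"rz": 0,"grip": 0},{"tx": 1.05,"ty": 0,"tz": 0,"rx": 0,"ry": 0,"rz": 0,"grip": 0},{"tx": 0,"ty": 0.5,"tz": 0,"rx": 0,"ry": 0,"rz": 0,"grip": 0},{"tx": 0,"ty": 0.3,"tz": 0,"rx": 0,"ry": 0,"rz": 0,"grip": 0},{"tx": -0.5,"ty": 0,"tz": 0,"rx": 0,"ry": 0,"rz": 0,"grip": 0},{"tx": -0.4,"ty": 0,"tz": 0,"rx": 0,"ry": 0,"rz": 0,"grip": 0},{"tx": -0.2,"ty": 0,"tz": 0,"rx": 0,"ry": 0,"rz": 0,"grip": 0},{"tx": 0,"ty": 0,"tz": 0,"rx": 0,"ry": 0,"rz": 0,"grip": 0}]'

```text
t: 27.47
eef_pos: [675.6, 45.1, 27.1]
tcp_rot: [-1.571, -0.0, 1.779]
ft_force: [-0.6, -1.0, -0.4]
opening: 0.002
```

```bash
python3 wa.py w28
```

```text
t 27.47 chg [ 87.6 -11.4  27.1] rot [-1.571 -0.     1.779] yaw-y_c -0.001 F [-0.6 -1.  -0.4] M [ 0.08  0.03 -0.01] op 0.002 j6 -1.81
0 [ 349. -168.] 1 [554. -18.] 2 [518. 216.] 3 [341. 308.] 4 [166. 217.] 5 [139. -16.]
```

Request:
move_arm --rows '[{"tx": -0.3,"ty": 0,"tz": 0,"rx": 0,"ry": 0,"rz": 0,"grip": 0},{"tx": -0.2,"ty": 0,"tz": 0,"rx": 0,"ry": 0,"rz": 0,"grip": 0},{"tx": 0,"ty": 0,"tz": 0,"rx": 0,"ry": 0,"rz": 0,"grip": 0}]'

```text
t: 27.77
eef_pos: [676.4, 41.2, 27.1]
tcp_rot: [-1.571, -0.001, 1.78]
ft_force: [-0.0, 2.6, 0.4]
opening: 0.009
```

```bash
python3 wa.py w29
```

```text
t 27.77 chg [ 87.6 -15.4  27.1] rot [-1.571e+00 -1.000e-03  1.780e+00] yaw-y_c -0.001 F [-0.   2.6  0.4] M [ 0.56  0.07 -0.02] op 0.009 j6 -1.82
0 [ 361. -168.] 1 [565. -17.] 2 [528. 216.] 3 [349. 309.] 4 [176. 217.] 5 [150. -16.]
```

Request:
move_arm --rows '[{"tx": -0.2,"ty": 0,"tz": 0,"rx": 0,"ry": 0,"rz": 0,"grip": 0},{"tx": -0.2,"ty": 0,"tz": 0,"rx": 0,"ry": 0,"rz": 0,"grip": 0},{"tx": 0,"ty": 0,"tz": 0,"rx": 0,"ry": 0,"rz": 0,"grip": 0}]'

```text
t: 28.07
eef_pos: [676.4, 38.8, 27.0]
tcp_rot: [-1.57, -0.003, 1.78]
ft_force: [-3.2, 11.9, 2.4]
opening: 0.008
```

```bash
python3 wa.py w30
```

```text
t 28.07 chg [ 87.1 -17.7  27. ] rot [-1.57  -0.003  1.78 ] yaw-y_c -0.001 F [-3.2 11.9  2.4] M [ 2.27  0.69 -0.17] op 0.008 j6 -1.82
0 [ 368. -166.] 1 [571. -16.] 2 [533. 217.] 3 [354. 309.] 4 [181. 218.] 5 [156. -15.]
```

Request:
move_arm --rows '[{"tx": -0.3,"ty": 0,"tz": 0,"rx": 0,"ry": 0,"rz": 0,"grip": 0},{"tx": -0.3,"ty": 0,"tz": 0,"rx": 0,"ry": 0,"rz": 0,"grip": 0},{"tx": 0,"ty": 0,"tz": 0,"rx": 0,"ry": 0,"rz": 0,"grip": 0}]'

```text
t: 28.37
eef_pos: [678.4, 31.2, 27.0]
tcp_rot: [-1.571, 0.0, 1.78]
ft_force: [-0.8, 1.6, 0.4]
opening: 0.004
```

```bash
python3 wa.py w31
```

```text
t 28.37 chg [ 87.5 -25.5  27. ] rot [-1.571  0.     1.78 ] yaw-y_c 0.000 F [-0.8  1.6  0.4] M [0.31 0.14 0.06] op 0.004 j6 -1.83
0 [ 392. -168.] 1 [593. -17.] 2 [551. 216.] 3 [371. 309.] 4 [199. 217.] 5 [178. -16.]
```

Request:
move_arm --rows '[{"tx": 1.0,"ty": 0,"tz": 0,"rx": 0,"ry": 0,"rz": 0,"grip": 0},{"tx": 1.0,"ty": 0,"tz": 0,"rx": 0,"ry": 0,"rz": 0,"grip": 0},{"tx": 0,"ty": -2,"tz": 0,"rx": 0,"ry": 0,"rz": 0,"grip": 0},{"tx": 0,"ty": -4,"tz": 0,"rx": 0,"ry": 0,"rz": 0,"grip": 50},{"tx": 0,"ty": -4,"tz": 0,"rx": 0,"ry": 0,"rz": 0,"grip": 60},{"tx": 0,"ty": -3.5,"tz": 0,"rx": 0,"ry": 0,"rz": 0,"grip": 60},{"tx": 0.5,"ty": 0,"tz": 3,"rx": 0,"ry": 0,"rz": 0,"grip": 60},{"tx": 0,"ty": 0,"tz": 3,"rx": 0,"ry": 0,"rz": 0,"grip": 60},{"tx": 0,"ty": 0,"tz": 2.7,"rx": 0,"ry": 0,"rz": 0,"grip": 60},{"tx": 0,"ty": 0,"tz": 0,"rx": 0,"ry": 0,"rz": 0,"grip": 60}]'

```text
t: 29.25
eef_pos: [583.9, 38.2, 162.5]
tcp_rot: [-1.569, -0.0, 1.781]
ft_force: [0.7, 0.3, 0.0]
opening: 0.435
```

```bash
python3 wa.py w32
```

```text
t 29.25 chg [ -3.4   1.  162.5] rot [-1.569 -0.     1.781] yaw-y_c 0.000 F [0.7 0.3 0. ] M [0.07 0.   0.02] op 0.435 j6 -1.83
0 [315. 119.] 1 [415. 179.] 2 [407. 285.] 3 [316. 333.] 4 [224. 286.] 5 [216. 180.]
```

Request:
move_arm --rows '[{"tx": 0,"ty": 1,"tz": 0,"rx": 0,"ry": 0,"rz": 0,"grip": 60},{"tx": 0,"ty": 3,"tz": 0,"rx": 0,"ry": 0,"rz": 0,"grip": 60},{"tx": 0,"ty": 2.8,"tz": 0,"rx": 0,"ry": 0,"rz": 0,"grip": 60},{"tx": 0,"ty": 0,"tz": 0,"rx": 0,"ry": 0,"rz": 0,"grip": 0},{"tx": 0,"ty": 0,"tz": 0,"rx": 0,"ry": 0,"rz": 0,"grip": 0},{"tx": 0,"ty": 0,"tz": 0,"rx": 0,"ry": 0,"rz": 0,"grip": 0},{"tx": 0,"ty": 0,"tz": 0,"rx": 0,"ry": 0,"rz": 0,"grip": 0},{"tx": 0,"ty": 0,"tz": 0,"rx": 0,"ry": 0,"rz": 0,"grip": 0},{"tx": 0,"ty": 0,"tz": 0,"rx": 0,"ry": 0,"rz": 0,"grip": 0}]'

```text
t: 30.05
eef_pos: [589.1, 37.9, 95.3]
tcp_rot: [-1.574, 0.0, 1.78]
ft_force: [2.0, 1.4, 3.3]
opening: 0.355
```

Request:
move_arm --rows '[{"tx": 0,"ty": 0,"tz": 0,"rx": 0,"ry": 0.04,"rz": 0,"grip": 0},{"tx": 0,"ty": 0,"tz": 0,"rx": 0,"ry": 0.06,"rz": 0,"grip": 0},{"tx": 0,"ty": 0,"tz": 0,"rx": 0,"ry": 0.06,"rz": 0,"grip": 0},{"tx": 0,"ty": 0,"tz": 0,"rx": 0,"ry": 0.04,"rz": 0,"grip": 0}]'

```text
t: 30.38
eef_pos: [588.6, 37.9, 95.5]
tcp_rot: [-1.573, 0.0, 1.579]
ft_force: [-2.1, 1.7, 6.8]
opening: 0.377
```

```bash
python3 wa.py w33
```

```text
t 30.38 chg [ 1.  -0.3 95.5] rot [-1.573  0.     1.579] yaw-y_c -0.201 F [-2.1  1.7  6.8] M [0.41 0.35 0.99] op 0.377 j6 -1.63
0 [286. 113.] 1 [429. 163.] 2 [445. 297.] 3 [342. 374.] 4 [219. 338.] 5 [180. 214.]
```

Request:
move_arm --rows '[{"tx": 0,"ty": 0,"tz": 0,"rx": 0,"ry": -0.1,"rz": 0,"grip": 0},{"tx": 0,"ty": 0,"tz": 0,"rx": 0,"ry": -0.1,"rz": 0,"grip": 0},{"tx": 0,"ty": 0,"tz": 0,"rx": 0,"ry": 0,"rz": 0,"grip": 45},{"tx": 0,"ty": 0.4,"tz": 0.1,"rx": 0,"ry": 0,"rz": 0,"grip": 45},{"tx": 0,"ty": 0,"tz": 0,"rx": 0,"ry": 0,"rz": 0,"grip": 0},{"tx": 0,"ty": 0,"tz": 0,"rx": 0,"ry": 0,"rz": 0,"grip": 0},{"tx": 0,"ty": 0,"tz": 0,"rx": 0,"ry": 0,"rz": 0,"grip": 0},{"tx": 0,"ty": 0,"tz": 0,"rx": 0,"ry": 0,"rz": 0,"grip": 0},{"tx": 0,"ty": 0,"tz": 0,"rx": 0,"ry": 0,"rz": 0,"grip": 0}]'

```text
t: 31.18
eef_pos: [586.9, 37.5, 89.8]
tcp_rot: [-1.57, -0.0, 1.779]
ft_force: [-1.1, -2.0, -2.7]
opening: 0.35
```

Request:
move_arm --rows '[{"tx": 0,"ty": 0,"tz": 0,"rx": 0,"ry": 0.125,"rz": 0,"grip": 0},{"tx": 0,"ty": 0,"tz": 0,"rx": 0,"ry": 0.125,"rz": 0,"grip": 0},{"tx": 0,"ty": 0,"tz": 0,"rx": 0,"ry": 0.05,"rz": 0,"grip": 0}]'

```text
t: 31.43
eef_pos: [586.9, 38.1, 89.8]
tcp_rot: [-1.57, -0.001, 1.473]
ft_force: [0.5, 3.8, -3.1]
opening: 0.359
```

```bash
python3 wa.py w34
```

```text
t 31.43 chg [-0.5  0.3 89.8] rot [-1.570e+00 -1.000e-03  1.473e+00] yaw-y_c -0.307 F [ 0.5  3.8 -3.1] M [0.62 0.03 0.32] op 0.359 j6 -1.52
0 [269. 121.] 1 [420. 155.] 2 [452. 290.] 3 [356. 378.] 4 [228. 354.] 5 [175. 233.]
```

Request:
move_arm --rows '[{"tx": 0,"ty": 0,"tz": 0,"rx": 0,"ry": 0.107,"rz": 0,"grip": 0},{"tx": 0,"ty": 0,"tz": 0,"rx": 0,"ry": 0.107,"rz": 0,"grip": 0},{"tx": 0,"ty": 0,"tz": 0,"rx": 0,"ry": 0.107,"rz": 0,"grip": 0},{"tx": 0,"ty": 0,"tz": 0,"rx": 0,"ry": 0.107,"rz": 0,"grip": 0},{"tx": 0,"ty": 0,"tz": 0,"rx": 0,"ry": 0.107,"rz": 0,"grip": 0},{"tx": 0,"ty": 0,"tz": 0,"rx": 0,"ry": 0.107,"rz": 0,"grip": 0},{"tx": 0,"ty": 0,"tz": 0,"rx": 0,"ry": 0.105,"rz": 0,"grip": 0},{"tx": 0,"ty": 0,"tz": 0,"rx": 0,"ry": 0,"rz": 0,"grip": 0}]'

```text
t: 32.15
eef_pos: [587.8, 39.6, 89.8]
tcp_rot: [-1.57, -0.003, 0.728]
ft_force: [6.8, 13.7, -7.4]
opening: 0.355
```

```bash
python3 wa.py w35
```

```text
t 32.15 chg [ 0.6  1.5 89.8] rot [-1.57  -0.003  0.728] yaw-y_c -1.052 F [ 6.8 13.7 -7.4] M [ 1.86 -0.75 -0.07] op 0.355 j6 -0.78
0 [185. 194.] 1 [314. 114.] 2 [444. 192.] 3 [432. 326.] 4 [316. 384.] 5 [199. 327.]
```

Request:
move_arm --rows '[{"tx": 0,"ty": 0,"tz": 0,"rx": 0,"ry": 0,"rz": 0,"grip": 60},{"tx": 0,"ty": 0,"tz": 0,"rx": 0,"ry": 0,"rz": 0,"grip": 60},{"tx": 0,"ty": 0,"tz": 0,"rx": 0,"ry": 0,"rz": 0,"grip": 60},{"tx": 0,"ty": -1.5,"tz": 0,"rx": 0,"ry": 0,"rz": 0,"grip": 60},{"tx": 0,"ty": -2.5,"tz": 0,"rx": 0,"ry": 0,"rz": 0,"grip": 60},{"tx": 0,"ty": -2.5,"tz": 0,"rx": 0,"ry": 0,"rz": 0,"grip": 60},{"tx": 0,"ty": -2.5,"tz": 0,"rx": 0,"ry": -0.1047,"rz": 0,"grip": 60},{"tx": 0,"ty": 0,"tz": 0,"rx": 0,"ry": -0.1178,"rz": 0,"grip": 60},{"tx": 0,"ty": 0,"tz": 0,"rx": 0,"ry": -0.1178,"rz": 0,"grip": 60},{"tx": 0,"ty": 0,"tz": 0,"rx": 0,"ry": -0.1178,"rz": 0,"grip": 60}]'

```text
t: 33.03
eef_pos: [587.2, 37.3, 180.8]
tcp_rot: [-1.572, -0.0, 1.197]
ft_force: [0.9, 0.0, -0.6]
opening: 0.597
```

Request:
move_arm --rows '[{"tx": 0,"ty": 0,"tz": 0,"rx": 0,"ry": -0.1178,"rz": 0,"grip": 60},{"tx": 0,"ty": 0,"tz": 0,"rx": 0,"ry": -0.1178,"rz": 0,"grip": 60},{"tx": 0,"ty": 0,"tz": 0,"rx": 0,"ry": -0.1178,"rz": 0,"grip": 60},{"tx": 0,"ty": 0,"tz": 0,"rx": 0,"ry": -0.1178,"rz": 0,"grip": 60},{"tx": 0,"ty": 0,"tz": 0,"rx": 0,"ry": -0.1178,"rz": 0,"grip": 60},{"tx": 0,"ty": 0,"tz": 0,"rx": 0,"ry": 0,"rz": 0,"grip": 60}]'

```text
t: 33.53
eef_pos: [587.2, 37.3, 180.2]
tcp_rot: [-1.571, 0.0, 1.786]
ft_force: [0.2, -0.4, 0.2]
opening: 0.604
```

```bash
cat > tp.py <<'E'
from h import *
from cell import env
import sys
t=env.calibration("top");p,d=env.read_camera("top"); cv2.imwrite("pics/%s.png"%sys.argv[1],p)
hsv=cv2.cvtColor(p,cv2.COLOR_BGR2HSV)
m=((hsv[...,2]>100)&(hsv[...,1]<60)).astype(np.uint8)
n,l,sx,ce=cv2.connectedComponentsWithStats(m)
for i in range(1,n):
    if 120<sx[i,4]<400 and 150<sx[i,1]<325 and sx[i,0]>340: print("top blob",ce[i].round(1),sx[i,4],"chg",w2c(plane(t,*ce[i],50)+[-1.5,2,0]).round(1))
E
python3 wa.py w36; python3 tp.py t36
```

```text
t 33.53 chg [ -0.5  -0.6 180.2] rot [-1.571  0.     1.786] yaw-y_c 0.006 F [ 0.2 -0.4  0.2] M [0.08 0.06 0.01] op 0.604 j6 -1.83
0 [318. 115.] 1 [412. 173.] 2 [405. 274.] 3 [317. 319.] 4 [230. 274.] 5 [223. 172.] 
top blob [442.7 217.9] 247 chg [ -98.6 -373.4   50. ]
top blob [391.4 265.5] 231 chg [-196.1 -214.2   50. ]
```

Request:
move_arm --rows '[{"tx": -2.71,"ty": 0,"tz": 2.44,"rx": 0,"ry": 0,"rz": 0,"grip": 60},{"tx": -2.71,"ty": 0,"tz": 2.44,"rx": 0,"ry": 0,"rz": 0,"grip": 60},{"tx": -2.71,"ty": 0,"tz": 2.44,"rx": 0,"ry": 0,"rz": 0,"grip": 60},{"tx": -2.71,"ty": 1,"tz": 2.44,"rx": 0,"ry": 0,"rz": 0,"grip": 60},{"tx": -2.71,"ty": 1.5,"tz": 2.44,"rx": 0,"ry": 0,"rz": 0,"grip": 60},{"tx": -2.71,"ty": 1.5,"tz": 2.44,"rx": 0,"ry": 0,"rz": 0,"grip": 60},{"tx": -2.71,"ty": 1.5,"tz": 2.44,"rx": 0,"ry": 0,"rz": 0,"grip": 60},{"tx": -2.71,"ty": 1.5,"tz": 2.42,"rx": 0,"ry": 0,"rz": 0,"grip": 60},{"tx": 0,"ty": 2,"tz": 0,"rx": 0,"ry": 0,"rz": 0,"grip": 60},{"tx": 0,"ty": 0,"tz": 0,"rx": 0,"ry": 0,"rz": 0,"grip": 60}]'

```text
t: 34.47
eef_pos: [439.6, -216.0, 87.7]
tcp_rot: [-1.568, -0.003, 1.773]
ft_force: [0.9, -0.0, 0.3]
opening: 0.601
```

```bash
cat > wb.py <<'E'
from h import *
from cell import env
import sys
s=st(env); c=env.calibration("wrist");p,d=env.read_camera("wrist"); cv2.imwrite("pics/%s.png"%sys.argv[1],p)
u0,v0=proj(c,s["eef_pos"]*[1,1,0]+[0,0,50]); print("TCP axis at z50 ->",round(u0),round(v0))
hsv=cv2.cvtColor(p,cv2.COLOR_BGR2HSV);m=((hsv[...,2]>130)&(hsv[...,1]<60)).astype(np.uint8);m[320:]=0
for k in cv2.findContours(m,cv2.RETR_EXTERNAL,cv2.CHAIN_APPROX_NONE)[0]:
    if 800<cv2.contourArea(k)<9000: 
        x,y,w,h=cv2.boundingRect(k); pt=d[y:y+h,x:x+w]; yy,xx=np.nonzero((m[y:y+h,x:x+w]>0)&(pt>0))
        P=np.array([w2c(dpt(c,x+a,y+b,pt[b,a])) for a,b in zip(xx,yy)]); P=P[(P[:,2]>36)&(P[:,2]<60)]
        if len(P)<200: continue
        ctr=cv2.minEnclosingCircle(P[:,:2].astype(np.float32)); lo,hi=np.percentile(P[:,:2],[1,99],axis=0)
        print((x,y,w,h),"circle",np.round(ctr[0],1),round(ctr[1],1),"mid",((lo+hi)/2).round(1),(hi-lo).round(1),"rel TCP",((lo+hi)/2-w2c(s["eef_pos"])[:2]).round(1))
E
python3 wb.py w37
```

```text
t 34.47 chg [-197.5 -217.7   87.7] rot [-1.568 -0.003  1.773] yaw-y_c -0.007 F [ 0.9 -0.   0.3] M [ 0.07  0.05 -0.06] op 0.601 j6 -2.36
TCP axis at z50 -> 316 268
(280, 222, 70, 75) circle [-196.2 -217.9] 20.6 mid [-196.6 -217.9] [38.5 38.2] rel TCP [ 0.9 -0.2]
(166, 126, 70, 85) circle [-250.7 -283.9] 20.1 mid [-250.7 -283.4] [37.5 37.3] rel TCP [-53.2 -65.8]
(322, 96, 71, 73) circle [-274. -194.] 19.9 mid [-274.  -194.1] [37.3 37.1] rel TCP [-76.5  23.5]
```

Request:
move_arm --rows '[{"tx": 0,"ty": 2.5,"tz": 0,"rx": 0,"ry": 0,"rz": 0,"grip": 60},{"tx": 0,"ty": 2.5,"tz": 0,"rx": 0,"ry": 0,"rz": 0,"grip": 60},{"tx": 0,"ty": 0.5,"tz": 0,"rx": 0,"ry": 0,"rz": 0,"grip": 60},{"tx": 0,"ty": 0,"tz": 0,"rx": 0,"ry": 0,"rz": 0,"grip": 60},{"tx": 0,"ty": 0,"tz": 0,"rx": 0,"ry": 0,"rz": 0,"grip": 60}]'

```text
t: 34.93
eef_pos: [442.2, -214.7, 36.1]
tcp_rot: [-1.571, 0.0, 1.781]
ft_force: [0.5, 0.4, 0.5]
opening: 0.597
```

```bash
python3 wb.py w38
```

```text
t 34.93 chg [-194.6 -217.    36.1] rot [-1.571  0.     1.781] yaw-y_c 0.000 F [0.5 0.4 0.5] M [0.04 0.01 0.02] op 0.597 j6 -2.37
TCP axis at z50 -> 316 308
(273, 239, 84, 81) circle [-196.3 -217.7] 20.7 mid [-199.8 -217.8] [32.3 38.4] rel TCP [-5.1 -0.8]
(166, 141, 46, 78) circle [-252.3 -277.6] 17.7 mid [-253.1 -273.4] [30.4 17.8] rel TCP [-58.4 -56.4]
(325, 82, 70, 92) circle [-274.5 -195.4] 19.4 mid [-274.9 -200.4] [35.9 24.6] rel TCP [-80.3  16.6]
```

Request:
move_arm --rows '[{"tx": -0.05,"ty": 1.6,"tz": 0.15,"rx": 0,"ry": 0,"rz": 0,"grip": 60},{"tx": 0,"ty": 1.5,"tz": 0,"rx": 0,"ry": 0,"rz": 0,"grip": 60},{"tx": 0,"ty": 0,"tz": 0,"rx": 0,"ry": 0,"rz": 0,"grip": 60},{"tx": 0,"ty": 0,"tz": 0,"rx": 0,"ry": 0,"rz": 0,"grip": 0},{"tx": 0,"ty": 0,"tz": 0,"rx": 0,"ry": 0,"rz": 0,"grip": 0},{"tx": 0,"ty": 0,"tz": 0,"rx": 0,"ry": 0,"rz": 0,"grip": 0},{"tx": 0,"ty": 0,"tz": 0,"rx": 0,"ry": 0,"rz": 0,"grip": 0},{"tx": 0,"ty": 0,"tz": 0,"rx": 0,"ry": 0,"rz": 0,"grip": 0}]'

```text
t: 35.65
eef_pos: [440.5, -215.9, 4.9]
tcp_rot: [-1.572, 0.001, 1.78]
ft_force: [0.6, 1.4, 7.6]
opening: 0.39
```

```bash
python3 wb.py w39
```

```text
t 35.65 chg [-196.6 -217.8    4.9] rot [-1.572e+00  1.000e-03  1.780e+00] yaw-y_c -0.000 F [0.6 1.4 7.6] M [ 0.42  0.01 -0.06] op 0.390 j6 -2.37
TCP axis at z50 -> 316 344
(272, 261, 91, 59) circle [-203.1 -217.6] 18.6 mid [-209.2 -217.5] [14.3 35.1] rel TCP [-12.7   0.3]
(146, 155, 48, 71) circle [-255.  -272.2] 13.5 mid [-254.8 -271.7] [23.6 14.6] rel TCP [-58.3 -53.8]
(331, 81, 60, 86) circle [-279.3 -201.8] 15.6 mid [-279.1 -202.2] [25.9 18.9] rel TCP [-82.5  15.6]
```

Request:
move_arm --rows '[{"tx": 0,"ty": -1,"tz": 0,"rx": 0,"ry": 0,"rz": 0,"grip": 0},{"tx": 0,"ty": -3,"tz": 0,"rx": 0,"ry": 0,"rz": 0,"grip": 0},{"tx": 0,"ty": -3,"tz": 0,"rx": 0,"ry": 0,"rz": 0,"grip": 0},{"tx": 3,"ty": -1,"tz": -1.5,"rx": 0,"ry": 0,"rz": 0,"grip": 0},{"tx": 3.4,"ty": 0,"tz": -1.7,"rx": 0,"ry": 0,"rz": 0,"grip": 0},{"tx": 3.4,"ty": 0,"tz": -1.7,"rx": 0,"ry": 0,"rz": 0,"grip": 0},{"tx": 3.4,"ty": 0,"tz": -1.7,"rx": 0,"ry": 0,"rz": 0,"grip": 0},{"tx": 3.4,"ty": 0,"tz": -1.7,"rx": 0,"ry": 0,"rz": 0,"grip": 0},{"tx": 3.2,"ty": 0,"tz": -1.6,"rx": 0,"ry": 0,"rz": 0,"grip": 0},{"tx": 2,"ty": 0,"tz": -0.95,"rx": 0,"ry": 0,"rz": 0,"grip": 0}]'

```text
t: 36.53
eef_pos: [501.3, 22.9, 85.0]
tcp_rot: [-1.572, 0.0, 1.782]
ft_force: [-0.6, -0.4, -0.9]
opening: 0.39
```

Request:
move_arm --rows '[{"tx": 0,"ty": 0,"tz": 0,"rx": 0,"ry": 0,"rz": 0,"grip": 0},{"tx": 0,"ty": 0,"tz": 0,"rx": 0,"ry": 0,"rz": 0,"grip": 0},{"tx": 0,"ty": 0,"tz": 0,"rx": 0,"ry": 0,"rz": 0,"grip": 0}]'

```text
t: 36.78
eef_pos: [500.7, 19.7, 84.5]
tcp_rot: [-1.571, 0.0, 1.781]
ft_force: [-0.5, 0.0, -1.0]
opening: 0.39
```

```bash
python3 wa.py w40
```

```text
t 36.78 chg [-88.7   0.1  84.5] rot [-1.571  0.     1.781] yaw-y_c 0.000 F [-0.5  0.  -1. ] M [ 0.1   0.03 -0.02] op 0.390 j6 -1.87
0 [316. 265.] 1 [436. 330.] 2 [425. 441.] 3 [317. 489.] 4 [208. 441.] 5 [197. 330.]
```

Request:
move_arm --rows '[{"tx": 0,"ty": 1.5,"tz": -0.12,"rx": 0,"ry": 0,"rz": 0,"grip": 0},{"tx": 0,"ty": 1.5,"tz": 0,"rx": 0,"ry": 0,"rz": 0,"grip": 0},{"tx": 0,"ty": 0.8,"tz": 0,"rx": 0,"ry": 0,"rz": 0,"grip": 0},{"tx": 0,"ty": 0.4,"tz": 0,"rx": 0,"ry": 0,"rz": 0,"grip": 0},{"tx": 0,"ty": 0.3,"tz": 0,"rx": 0,"ry": 0,"rz": 0,"grip": 0},{"tx": 0,"ty": 0.2,"tz": 0,"rx": 0,"ry": 0,"rz": 0,"grip": 0},{"tx": 0,"ty": 0,"tz": 0,"rx": 0,"ry": 0,"rz": 0,"grip": 0}]'

```text
t: 37.42
eef_pos: [502.2, 20.0, 37.2]
tcp_rot: [-1.571, -0.0, 1.78]
ft_force: [-0.6, -0.8, -1.2]
opening: 0.388
```

```bash
python3 wa.py w41
```

```text
t 37.42 chg [-87.2   0.1  37.2] rot [-1.571 -0.     1.78 ] yaw-y_c -0.000 F [-0.6 -0.8 -1.2] M [ 0.02  0.03 -0.02] op 0.388 j6 -1.87
0 [316. 297.] 1 [462. 374.] 2 [446. 502.] 3 [317. 556.] 4 [187. 502.] 5 [170. 374.]
```

Request:
move_arm --rows '[{"tx": 0,"ty": 0,"tz": 0,"rx": 0,"ry": 0,"rz": 0,"grip": 60},{"tx": 0,"ty": 0,"tz": 0,"rx": 0,"ry": 0,"rz": 0,"grip": 60},{"tx": 0,"ty": 0,"tz": 0,"rx": 0,"ry": 0,"rz": 0,"grip": 60},{"tx": 0,"ty": 0,"tz": 0,"rx": 0,"ry": 0,"rz": 0,"grip": 60},{"tx": 0,"ty": -2,"tz": 0,"rx": 0,"ry": 0,"rz": 0,"grip": 60},{"tx": 0,"ty": -4,"tz": 0,"rx": 0,"ry": 0,"rz": 0,"grip": 60},{"tx": 0,"ty": -4,"tz": 0,"rx": 0,"ry": 0,"rz": 0,"grip": 60},{"tx": 0,"ty": -4,"tz": 0,"rx": 0,"ry": 0,"rz": 0,"grip": 60},{"tx": 0,"ty": 0,"tz": 0,"rx": 0,"ry": 0,"rz": 0,"grip": 60}]'

```text
t: 38.22
eef_pos: [504.6, 20.1, 183.7]
tcp_rot: [-1.581, 0.003, 1.78]
ft_force: [-0.7, 0.6, 0.4]
opening: 0.597
```

```bash
python3 wa.py w42
```

```text
t 38.22 chg [-84.8  -0.2 183.7] rot [-1.581  0.003  1.78 ] yaw-y_c 0.000 F [-0.7  0.6  0.4] M [ 0.04  0.01 -0.04] op 0.597 j6 -1.87
0 [318. 218.] 1 [404. 267.] 2 [398. 354.] 3 [318. 393.] 4 [237. 354.] 5 [231. 267.]
```

Request:
move_arm --rows '[{"tx": -0.05,"ty": 0,"tz": -3,"rx": 0,"ry": 0,"rz": 0,"grip": 60},{"tx": 0,"ty": 0,"tz": -3,"rx": 0,"ry": 0,"rz": 0,"grip": 60},{"tx": 0,"ty": 0,"tz": -2.7,"rx": 0,"ry": 0,"rz": 0,"grip": 60},{"tx": 0,"ty": 2,"tz": 0,"rx": 0,"ry": 0,"rz": 0,"grip": 60},{"tx": 0,"ty": 2.5,"tz": 0,"rx": 0,"ry": 0,"rz": 0,"grip": 55},{"tx": 0,"ty": 2.5,"tz": 0,"rx": 0,"ry": 0,"rz": 0,"grip": 50},{"tx": 0,"ty": 1.75,"tz": 0,"rx": 0,"ry": 0,"rz": 0,"grip": 50},{"tx": 0,"ty": 0,"tz": 0,"rx": 0,"ry": 0,"rz": 0,"grip": 50},{"tx": 0,"ty": 0,"tz": 0,"rx": 0,"ry": 0,"rz": 0,"grip": 50}]'

```text
t: 39.02
eef_pos: [586.7, 37.8, 88.4]
tcp_rot: [-1.568, -0.001, 1.78]
ft_force: [-0.1, -0.0, 1.1]
opening: 0.504
```

```bash
python3 wa.py w43
```

```text
t 39.02 chg [-0.8  0.  88.4] rot [-1.568e+00 -1.000e-03  1.780e+00] yaw-y_c -0.000 F [-0.1 -0.   1.1] M [ 0.01  0.02 -0.03] op 0.504 j6 -1.83
0 [316. 114.] 1 [447. 193.] 2 [434. 327.] 3 [317. 385.] 4 [199. 328.] 5 [186. 193.]
```

Request:
move_arm --rows '[{"tx": 0,"ty": 0,"tz": 0,"rx": 0,"ry": 0,"rz": 0,"grip": 0},{"tx": 0,"ty": 0,"tz": 0,"rx": 0,"ry": 0,"rz": 0,"grip": 0},{"tx": 0,"ty": 0,"tz": 0,"rx": 0,"ry": 0,"rz": 0,"grip": 0},{"tx": 0,"ty": 0,"tz": 0,"rx": 0,"ry": 0,"rz": 0,"grip": 0},{"tx": 0,"ty": 0,"tz": 0,"rx": 0,"ry": 0,"rz": 0,"grip": 0},{"tx": 0,"ty": 0,"tz": 0,"rx": 0,"ry": 0,"rz": 0,"grip": 0}]'

```text
t: 39.57
eef_pos: [587.7, 37.6, 90.6]
tcp_rot: [-1.572, 0.001, 1.78]
ft_force: [-0.6, -1.6, 6.2]
opening: 0.357
```

```bash
python3 -c "
from h import *
from cell import env
st(env)"
```

```text
t 39.57 chg [ 0.2 -0.4 90.6] rot [-1.572e+00  1.000e-03  1.780e+00] yaw-y_c -0.000 F [-0.6 -1.6  6.2] M [-0.21  0.21  0.  ] op 0.357 j6 -1.83
```

Request:
move_arm --rows '[{"tx": 0,"ty": 0,"tz": 0,"rx": 0,"ry": 0.125,"rz": 0,"grip": 0},{"tx": 0,"ty": 0,"tz": 0,"rx": 0,"ry": 0.125,"rz": 0,"grip": 0},{"tx": 0,"ty": 0,"tz": 0,"rx": 0,"ry": 0.05,"rz": 0,"grip": 0}]'

```text
t: 39.82
eef_pos: [587.8, 38.1, 90.6]
tcp_rot: [-1.573, -0.0, 1.474]
ft_force: [0.1, 2.4, 6.6]
opening: 0.354
```

```bash
python3 wa.py w44
```

```text
t 39.82 chg [ 0.3  0.  90.6] rot [-1.573 -0.     1.474] yaw-y_c -0.307 F [0.1 2.4 6.6] M [0.29 0.14 0.37] op 0.354 j6 -1.52
0 [269. 119.] 1 [420. 154.] 2 [452. 289.] 3 [356. 376.] 4 [228. 352.] 5 [175. 231.]
```

Request:
move_arm --rows '[{"tx": 0,"ty": 0,"tz": 0,"rx": 0,"ry": 0.107,"rz": 0,"grip": 0},{"tx": 0,"ty": 0,"tz": 0,"rx": 0,"ry": 0.107,"rz": 0,"grip": 0},{"tx": 0,"ty": 0,"tz": 0,"rx": 0,"ry": 0.107,"rz": 0,"grip": 0},{"tx": 0,"ty": 0,"tz": 0,"rx": 0,"ry": 0.107,"rz": 0,"grip": 0},{"tx": 0,"ty": 0,"tz": 0,"rx": 0,"ry": 0.107,"rz": 0,"grip": 0},{"tx": 0,"ty": 0,"tz": 0,"rx": 0,"ry": 0.107,"rz": 0,"grip": 0},{"tx": 0,"ty": 0,"tz": 0,"rx": 0,"ry": 0.105,"rz": 0,"grip": 0},{"tx": 0,"ty": 0,"tz": 0,"rx": 0,"ry": 0,"rz": 0,"grip": 0}]'

```text
t: 40.53
eef_pos: [588.4, 39.0, 90.6]
tcp_rot: [-1.572, -0.003, 0.727]
ft_force: [3.8, 8.5, 3.7]
opening: 0.354
```

```bash
python3 wa.py w45
```

```text
t 40.53 chg [ 1.1  0.8 90.6] rot [-1.572 -0.003  0.727] yaw-y_c -1.053 F [3.8 8.5 3.7] M [ 0.94 -0.26  0.04] op 0.354 j6 -0.77
0 [185. 192.] 1 [313. 112.] 2 [444. 190.] 3 [432. 324.] 4 [316. 382.] 5 [199. 325.]
```

Run:
```python
from h import *
from cell import env
c=env.calibration("wrist");p,d=env.read_camera("wrist")
for k in (1,2):
    a=np.pi-k*np.pi/3; print(k,np.round(proj(c,c2w([88*np.cos(a),88*np.sin(a),41]))),np.round(proj(c,c2w([88*np.cos(a),88*np.sin(a),82]))), c2w([88*np.cos(a),88*np.sin(a),0]))
for u,v in [(465,210),(458,185),(440,200),(485,215),(313,112),(313,85)]: print((u,v),w2c(dpt(c,u,v,d[v,u])).round(1))
cv2.imwrite("pics/w45c.png",cv2.resize(p[120:280,380:520],None,fx=4,fy=4,interpolation=cv2.INTER_CUBIC))
```

```text
1 [314. 112.] [314. 110.] [528.61650664 103.39674464   0.        ]
2 [444. 191.] [470. 205.] [614.6934955  121.69297343   0.        ]
(465, 210) [42.8 72.9 82.9]
(458, 185) [36.6 81.6 72.9]
(440, 200) [33.  70.7 73.2]
(485, 215) [58.  75.9 72.6]
(313, 112) [-44.   75.4  85. ]
(313, 85) [-50.1  86.   72.6]
```

Request:
move_arm --rows '[{"tx": 0,"ty": 0,"tz": 0,"rx": 0,"ry": 0,"rz": 0,"grip": 60},{"tx": 0,"ty": 0,"tz": 0,"rx": 0,"ry": 0,"rz": 0,"grip": 60},{"tx": 0,"ty": 0,"tz": 0,"rx": 0,"ry": 0,"rz": 0,"grip": 60},{"tx": 0,"ty": -1.5,"tz": 0,"rx": 0,"ry": 0,"rz": 0,"grip": 60},{"tx": 0,"ty": -2.5,"tz": 0,"rx": 0,"ry": 0,"rz": 0,"grip": 60},{"tx": 0,"ty": -2.5,"tz": 0,"rx": 0,"ry": 0,"rz": 0,"grip": 60},{"tx": 0,"ty": -2.5,"tz": 0,"rx": 0,"ry": -0.1047,"rz": 0,"grip": 60},{"tx": 0,"ty": 0,"tz": 0,"rx": 0,"ry": -0.1178,"rz": 0,"grip": 60},{"tx": 0,"ty": 0,"tz": 0,"rx": 0,"ry": -0.1178,"rz": 0,"grip": 60},{"tx": 0,"ty": 0,"tz": 0,"rx": 0,"ry": -0.1178,"rz": 0,"grip": 60}]'

```text
t: 41.47
eef_pos: [587.2, 37.6, 180.0]
tcp_rot: [-1.571, -0.0, 1.197]
ft_force: [-0.5, 0.0, 0.3]
opening: 0.6
```

Request:
move_arm --rows '[{"tx": 0,"ty": 0,"tz": 0,"rx": 0,"ry": -0.1178,"rz": 0,"grip": 60},{"tx": 0,"ty": 0,"tz": 0,"rx": 0,"ry": -0.1178,"rz": 0,"grip": 60},{"tx": 0,"ty": 0,"tz": 0,"rx": 0,"ry": -0.1178,"rz": 0,"grip": 60},{"tx": 0,"ty": 0,"tz": 0,"rx": 0,"ry": -0.1178,"rz": 0,"grip": 60},{"tx": 0,"ty": 0,"tz": 0,"rx": 0,"ry": -0.1178,"rz": 0,"grip": 60},{"tx": 0,"ty": 0,"tz": 0,"rx": 0,"ry": 0,"rz": 0,"grip": 60}]'

```text
t: 41.97
eef_pos: [587.2, 37.6, 179.4]
tcp_rot: [-1.57, -0.0, 1.785]
ft_force: [-1.0, -0.1, 0.6]
opening: 0.601
```

```bash
python3 wa.py w46; python3 tp.py t46
```

```text
t 41.97 chg [ -0.4  -0.3 179.4] rot [-1.57  -0.     1.785] yaw-y_c 0.005 F [-1.  -0.1  0.6] M [ 0.08 -0.06 -0.03] op 0.601 j6 -1.83
0 [318. 115.] 1 [412. 173.] 2 [404. 275.] 3 [317. 320.] 4 [229. 274.] 5 [223. 172.] 
top blob [442.7 217.9] 245 chg [ -98.5 -373.3   50. ]
```

Request:
move_arm --rows '[{"tx": -3.73,"ty": 0,"tz": 1.0,"rx": 0,"ry": 0,"rz": 0,"grip": 60},{"tx": -3.73,"ty": 0,"tz": 1.0,"rx": 0,"ry": 0,"rz": 0,"grip": 60},{"tx": -3.73,"ty": 0,"tz": 1.0,"rx": 0,"ry": 0,"rz": 0,"grip": 60},{"tx": -3.73,"ty": 0,"tz": 1.0,"rx": 0,"ry": 0,"rz": 0,"grip": 60},{"tx": -3.73,"ty": 0,"tz": 1.0,"rx": 0,"ry": 0,"rz": 0,"grip": 60},{"tx": -3.73,"ty": 0,"tz": 1.0,"rx": 0,"ry": 0,"rz": 0,"grip": 60},{"tx": -3.73,"ty": 0,"tz": 1.0,"rx": 0,"ry": 0,"rz": 0,"grip": 60},{"tx": -3.73,"ty": 0,"tz": 1.0,"rx": 0,"ry": 0,"rz": 0,"grip": 60},{"tx": -3.73,"ty": 0,"tz": 1.0,"rx": 0,"ry": 0,"rz": 0,"grip": 60},{"tx": -3.73,"ty": 0,"tz": 1.0,"rx": 0,"ry": 0,"rz": 0,"grip": 60}]'

```text
t: 42.9
eef_pos: [566.5, -349.8, 179.5]
tcp_rot: [-1.571, -0.0, 1.776]
ft_force: [1.0, -0.2, -0.2]
opening: 0.599
```

Request:
move_arm --rows '[{"tx": 0,"ty": 2.5,"tz": 0,"rx": 0,"ry": 0,"rz": 0,"grip": 60},{"tx": 0,"ty": 3,"tz": 0,"rx": 0,"ry": 0,"rz": 0,"grip": 60},{"tx": 0,"ty": 2.5,"tz": 0,"rx": 0,"ry": 0,"rz": 0,"grip": 60},{"tx": 0,"ty": 0,"tz": 0,"rx": 0,"ry": 0,"rz": 0,"grip": 60},{"tx": 0,"ty": 0,"tz": 0,"rx": 0,"ry": 0,"rz": 0,"grip": 60},{"tx": 0,"ty": 0,"tz": 0,"rx": 0,"ry": 0,"rz": 0,"grip": 60}]'

```text
t: 43.4
eef_pos: [567.7, -348.2, 101.0]
tcp_rot: [-1.572, 0.001, 1.779]
ft_force: [-0.6, 0.3, 0.3]
opening: 0.597
```

```bash
python3 wb.py w47
```

```text
t 43.40 chg [ -99.6 -373.6  101. ] rot [-1.572e+00  1.000e-03  1.779e+00] yaw-y_c -0.001 F [-0.6  0.3  0.3] M [ 0.05 -0.01  0.02] op 0.597 j6 -2.43
TCP axis at z50 -> 317 260
(279, 218, 63, 70) circle [ -96.9 -378.2] 20.9 mid [ -97.4 -378.2] [38.4 38.2] rel TCP [ 2.2 -4.6]
```

Run:
```python
from h import *
from cell import env
c=env.calibration("wrist");p,d=env.read_camera("wrist")
for u,v in [(15,292),(38,310),(20,300),(60,260),(110,215),(155,250),(250,400),(380,395)]: print((u,v),w2c(dpt(c,u,v,d[v,u])).round(1))
```

```text
(15, 292) [ -95.  -535.8   87.8]
(38, 310) [ -93.3 -511.7  105.4]
(20, 300) [ -89.2 -536.    85.6]
(60, 260) [-106.3 -521.5   68.5]
(110, 215) [-121.  -515.9   18.5]
(155, 250) [ -93.2 -491.2   11.2]
(250, 400) [  29.6 -427.1   20.1]
(380, 395) [  39.9 -320.4    1.2]
```

Request:
move_arm --rows '[{"tx": -0.44,"ty": 2.5,"tz": -0.24,"rx": 0,"ry": 0,"rz": 0,"grip": 60},{"tx": 0,"ty": 2.5,"tz": 0,"rx": 0,"ry": 0,"rz": 0,"grip": 60},{"tx": 0,"ty": 1.5,"tz": 0,"rx": 0,"ry": 0,"rz": 0,"grip": 60},{"tx": 0,"ty": 0,"tz": 0,"rx": 0,"ry": 0,"rz": 0,"grip": 60},{"tx": 0,"ty": 0,"tz": 0,"rx": 0,"ry": 0,"rz": 0,"grip": 60}]'

```text
t: 43.92
eef_pos: [570.7, -351.7, 35.4]
tcp_rot: [-1.571, 0.0, 1.78]
ft_force: [1.0, -0.4, -0.5]
opening: 0.601
```

```bash
python3 wb.py w48
```

```text
t 43.92 chg [ -97.5 -377.7   35.4] rot [-1.571  0.     1.78 ] yaw-y_c -0.000 F [ 1.  -0.4 -0.5] M [ 0.08  0.01 -0.02] op 0.601 j6 -2.43
TCP axis at z50 -> 316 308
(275, 243, 83, 77) circle [ -97. -378.] 20.7 mid [-101.7 -377.9] [30.1 38.2] rel TCP [-4.2 -0.2]
(0, 231, 120, 89) circle [-100.6 -514.7] 22.0 mid [-101.8 -512.8] [28.9 27.5] rel TCP [  -4.4 -135. ]
```

Request:
move_arm --rows '[{"tx": 0,"ty": 1.6,"tz": 0,"rx": 0,"ry": 0,"rz": 0,"grip": 60},{"tx": 0,"ty": 1.4,"tz": 0,"rx": 0,"ry": 0,"rz": 0,"grip": 60},{"tx": 0,"ty": 0,"tz": 0,"rx": 0,"ry": 0,"rz": 0,"grip": 60},{"tx": 0,"ty": 0,"tz": 0,"rx": 0,"ry": 0,"rz": 0,"grip": 0},{"tx": 0,"ty": 0,"tz": 0,"rx": 0,"ry": 0,"rz": 0,"grip": 0},{"tx": 0,"ty": 0,"tz": 0,"rx": 0,"ry": 0,"rz": 0,"grip": 0},{"tx": 0,"ty": 0,"tz": 0,"rx": 0,"ry": 0,"rz": 0,"grip": 0},{"tx": 0,"ty": 0,"tz": 0,"rx": 0,"ry": 0,"rz": 0,"grip": 0}]'

```text
t: 44.63
eef_pos: [570.7, -351.9, 5.3]
tcp_rot: [-1.572, 0.001, 1.78]
ft_force: [-0.1, -0.1, 4.4]
opening: 0.391
```

```bash
python3 wb.py w49
```

```text
t 44.63 chg [ -97.5 -377.9    5.3] rot [-1.572e+00  1.000e-03  1.780e+00] yaw-y_c -0.000 F [-0.1 -0.1  4.4] M [ 0.05  0.05 -0.03] op 0.391 j6 -2.43
TCP axis at z50 -> 316 344
(272, 260, 91, 60) circle [-104.4 -377.6] 18.5 mid [-110.  -377.5] [14.1 35.1] rel TCP [-12.5   0.4]
(0, 247, 92, 73) circle [-107.6 -504.7] 6.7 mid [-107.  -504.7] [9.6 7.6] rel TCP [  -9.4 -126.8]
```

Request:
move_arm --rows '[{"tx": 0,"ty": -1,"tz": 0,"rx": 0,"ry": 0,"rz": 0,"grip": 0},{"tx": 0,"ty": -3,"tz": 0,"rx": 0,"ry": 0,"rz": 0,"grip": 0},{"tx": 0,"ty": -3,"tz": 0,"rx": 0,"ry": 0,"rz": 0,"grip": 0},{"tx": 2,"ty": -1,"tz": 0,"rx": 0,"ry": 0,"rz": 0,"grip": 0},{"tx": 4,"ty": 0,"tz": -0.15,"rx": 0,"ry": 0,"rz": 0,"grip": 0},{"tx": 4,"ty": 0,"tz": -0.15,"rx": 0,"ry": 0,"rz": 0,"grip": 0},{"tx": 4,"ty": 0,"tz": -0.15,"rx": 0,"ry": 0,"rz": 0,"grip": 0},{"tx": 4,"ty": 0,"tz": -0.15,"rx": 0,"ry": 0,"rz": 0,"grip": 0},{"tx": 4,"ty": 0,"tz": -0.15,"rx": 0,"ry": 0,"rz": 0,"grip": 0},{"tx": 4,"ty": 0,"tz": -0.1,"rx": 0,"ry": 0,"rz": 0,"grip": 0}]'

```text
t: 45.52
eef_pos: [524.0, -93.9, 85.3]
tcp_rot: [-1.571, 0.0, 1.78]
ft_force: [0.6, 0.8, 0.1]
opening: 0.385
```

Request:
move_arm --rows '[{"tx": 4,"ty": 0,"tz": -0.05,"rx": 0,"ry": 0,"rz": 0,"grip": 0},{"tx": 4,"ty": 0,"tz": -0.05,"rx": 0,"ry": 0,"rz": 0,"grip": 0},{"tx": 2.5,"ty": 0,"tz": 0,"rx": 0,"ry": 0,"rz": 0,"grip": 0},{"tx": 1.3,"ty": 0,"tz": 0,"rx": 0,"ry": 0,"rz": 0,"grip": 0},{"tx": 0,"ty": 0,"tz": 0,"rx": 0,"ry": 0,"rz": 0,"grip": 0},{"tx": 0,"ty": 0,"tz": 0,"rx": 0,"ry": 0,"rz": 0,"grip": 0},{"tx": 0,"ty": 0,"tz": 0,"rx": 0,"ry": 0,"rz": 0,"grip": 0}]'

```text
t: 46.1
eef_pos: [501.6, 19.1, 84.7]
tcp_rot: [-1.571, 0.0, 1.78]
ft_force: [0.0, -0.1, -0.8]
opening: 0.389
```

```bash
python3 wa.py w50
```

```text
t 46.10 chg [-88.   -0.6  84.7] rot [-1.571  0.     1.78 ] yaw-y_c -0.001 F [ 0.  -0.1 -0.8] M [0.03 0.1  0.04] op 0.389 j6 -1.87
0 [318. 264.] 1 [437. 329.] 2 [426. 440.] 3 [318. 488.] 4 [210. 440.] 5 [198. 329.]
```

Request:
move_arm --rows '[{"tx": 0.05,"ty": 1.5,"tz": -0.05,"rx": 0,"ry": 0,"rz": 0,"grip": 0},{"tx": 0,"ty": 1.5,"tz": 0,"rx": 0,"ry": 0,"rz": 0,"grip": 0},{"tx": 0,"ty": 0.8,"tz": 0,"rx": 0,"ry": 0,"rz": 0,"grip": 0},{"tx": 0,"ty": 0.4,"tz": 0,"rx": 0,"ry": 0,"rz": 0,"grip": 0},{"tx": 0,"ty": 0.3,"tz": 0,"rx": 0,"ry": 0,"rz": 0,"grip": 0},{"tx": 0,"ty": 0.2,"tz": 0,"rx": 0,"ry": 0,"rz": 0,"grip": 0},{"tx": 0,"ty": 0,"tz": 0,"rx": 0,"ry": 0,"rz": 0,"grip": 0}]'

```text
t: 46.73
eef_pos: [501.6, 20.5, 37.6]
tcp_rot: [-1.571, -0.0, 1.78]
ft_force: [0.6, -0.7, -0.4]
opening: 0.387
```

```bash
python3 wa.py w51
```

```text
t 46.73 chg [-87.7   0.7  37.6] rot [-1.571 -0.     1.78 ] yaw-y_c -0.000 F [ 0.6 -0.7 -0.4] M [0.05 0.02 0.01] op 0.387 j6 -1.87
0 [315. 297.] 1 [461. 374.] 2 [445. 502.] 3 [316. 556.] 4 [186. 502.] 5 [170. 374.]
```

Request:
move_arm --rows '[{"tx": 0,"ty": 0,"tz": 0,"rx": 0,"ry": 0,"rz": 0,"grip": 60},{"tx": 0,"ty": 0,"tz": 0,"rx": 0,"ry": 0,"rz": 0,"grip": 60},{"tx": 0,"ty": 0,"tz": 0,"rx": 0,"ry": 0,"rz": 0,"grip": 60},{"tx": 0,"ty": 0,"tz": 0,"rx": 0,"ry": 0,"rz": 0,"grip": 60},{"tx": 0,"ty": -2,"tz": 0,"rx": 0,"ry": 0,"rz": 0,"grip": 60},{"tx": 0,"ty": -4,"tz": 0,"rx": 0,"ry": 0,"rz": 0,"grip": 60},{"tx": 0,"ty": -4,"tz": 0,"rx": 0,"ry": 0,"rz": 0,"grip": 60},{"tx": 0,"ty": -4,"tz": 0,"rx": 0,"ry": 0,"rz": 0,"grip": 60},{"tx": 0,"ty": 0,"tz": 0,"rx": 0,"ry": 0,"rz": 0,"grip": 60}]'

```text
t: 47.53
eef_pos: [503.9, 20.6, 184.3]
tcp_rot: [-1.581, 0.003, 1.781]
ft_force: [0.6, -0.2, 0.6]
opening: 0.602
```

```bash
python3 wa.py w52
```

```text
t 47.53 chg [-85.4   0.4 184.3] rot [-1.581  0.003  1.781] yaw-y_c 0.000 F [ 0.6 -0.2  0.6] M [ 0.03 -0.01 -0.01] op 0.602 j6 -1.87
0 [317. 219.] 1 [404. 267.] 2 [397. 354.] 3 [317. 393.] 4 [237. 354.] 5 [230. 267.]
```

Seated (load bottle at (318,228)). Now the knob for the third time.

Request:
move_arm --rows '[{"tx": -0.1,"ty": 0,"tz": -3,"rx": 0,"ry": 0,"rz": 0,"grip": 60},{"tx": 0,"ty": 0,"tz": -3,"rx": 0,"ry": 0,"rz": 0,"grip": 60},{"tx": 0,"ty": 0,"tz": -2.75,"rx": 0,"ry": 0,"rz": 0,"grip": 60},{"tx": 0,"ty": 2,"tz": 0,"rx": 0,"ry": 0,"rz": 0,"grip": 60},{"tx": 0,"ty": 2.5,"tz": 0,"rx": 0,"ry": 0,"rz": 0,"grip": 55},{"tx": 0,"ty": 2.5,"tz": 0,"rx": 0,"ry": 0,"rz": 0,"grip": 50},{"tx": 0,"ty": 1.75,"tz": 0,"rx": 0,"ry": 0,"rz": 0,"grip": 50},{"tx": 0,"ty": 0,"tz": 0,"rx": 0,"ry": 0,"rz": 0,"grip": 50},{"tx": 0,"ty": 0,"tz": 0,"rx": 0,"ry": 0,"rz": 0,"grip": 50}]'

```text
t: 48.33
eef_pos: [586.5, 37.9, 88.9]
tcp_rot: [-1.568, -0.001, 1.78]
ft_force: [-0.8, -0.5, 0.4]
opening: 0.499
```

```bash
python3 wa.py w53
```

```text
t 48.33 chg [-0.9  0.1 88.9] rot [-1.568e+00 -1.000e-03  1.780e+00] yaw-y_c 0.000 F [-0.8 -0.5  0.4] M [0.06 0.05 0.04] op 0.499 j6 -1.83
0 [316. 114.] 1 [446. 193.] 2 [434. 327.] 3 [316. 385.] 4 [199. 327.] 5 [186. 193.]
```

Request:
move_arm --rows '[{"tx": 0,"ty": 0,"tz": 0,"rx": 0,"ry": 0,"rz": 0,"grip": 0},{"tx": 0,"ty": 0,"tz": 0,"rx": 0,"ry": 0,"rz": 0,"grip": 0},{"tx": 0,"ty": 0,"tz": 0,"rx": 0,"ry": 0,"rz": 0,"grip": 0},{"tx": 0,"ty": 0,"tz": 0,"rx": 0,"ry": 0,"rz": 0,"grip": 0},{"tx": 0,"ty": 0,"tz": 0,"rx": 0,"ry": 0,"rz": 0,"grip": 0},{"tx": 0,"ty": 0,"tz": 0,"rx": 0,"ry": 0,"rz": 0,"grip": 0}]'

```text
t: 48.88
eef_pos: [587.7, 37.6, 91.0]
tcp_rot: [-1.572, 0.001, 1.78]
ft_force: [-1.3, -3.6, 6.5]
opening: 0.354
```

```bash
python3 -c "
from h import *
from cell import env
st(env)"
```

```text
t 48.88 chg [ 0.1 -0.4 91. ] rot [-1.572e+00  1.000e-03  1.780e+00] yaw-y_c -0.000 F [-1.3 -3.6  6.5] M [-0.31  0.21  0.  ] op 0.354 j6 -1.83
```

Request:
move_arm --rows '[{"tx": 0,"ty": 0,"tz": 0,"rx": 0,"ry": 0.125,"rz": 0,"grip": 0},{"tx": 0,"ty": 0,"tz": 0,"rx": 0,"ry": 0.125,"rz": 0,"grip": 0},{"tx": 0,"ty": 0,"tz": 0,"rx": 0,"ry": 0.05,"rz": 0,"grip": 0}]'

```text
t: 49.13
eef_pos: [587.8, 38.1, 91.1]
tcp_rot: [-1.573, -0.0, 1.473]
ft_force: [-0.3, 1.3, 6.3]
opening: 0.358
```

```bash
python3 wa.py w54
```

```text
t 49.13 chg [ 0.3  0.  91.1] rot [-1.573 -0.     1.473] yaw-y_c -0.307 F [-0.3  1.3  6.3] M [ 0.17 -0.04  0.32] op 0.358 j6 -1.52
0 [269. 119.] 1 [420. 153.] 2 [452. 288.] 3 [355. 376.] 4 [228. 351.] 5 [175. 231.]
```

Request:
move_arm --rows '[{"tx": 0,"ty": 0,"tz": 0,"rx": 0,"ry": 0.107,"rz": 0,"grip": 0},{"tx": 0,"ty": 0,"tz": 0,"rx": 0,"ry": 0.107,"rz": 0,"grip": 0},{"tx": 0,"ty": 0,"tz": 0,"rx": 0,"ry": 0.107,"rz": 0,"grip": 0},{"tx": 0,"ty": 0,"tz": 0,"rx": 0,"ry": 0.107,"rz": 0,"grip": 0},{"tx": 0,"ty": 0,"tz": 0,"rx": 0,"ry": 0.107,"rz": 0,"grip": 0},{"tx": 0,"ty": 0,"tz": 0,"rx": 0,"ry": 0.107,"rz": 0,"grip": 0},{"tx": 0,"ty": 0,"tz": 0,"rx": 0,"ry": 0.105,"rz": 0,"grip": 0},{"tx": 0,"ty": 0,"tz": 0,"rx": 0,"ry": 0,"rz": 0,"grip": 0}]'

```text
t: 49.85
eef_pos: [588.4, 39.0, 91.1]
tcp_rot: [-1.572, -0.003, 0.727]
ft_force: [4.0, 8.5, 4.6]
opening: 0.36
```

```bash
python3 wa.py w55
```

```text
t 49.85 chg [ 1.1  0.8 91.1] rot [-1.572 -0.003  0.727] yaw-y_c -1.053 F [4.  8.5 4.6] M [ 0.82 -0.37 -0.02] op 0.360 j6 -0.77
0 [185. 192.] 1 [313. 112.] 2 [444. 190.] 3 [432. 323.] 4 [316. 381.] 5 [199. 325.]
```

Request:
move_arm --rows '[{"tx": 0,"ty": 0,"tz": 0,"rx": 0,"ry": 0,"rz": 0,"grip": 60},{"tx": 0,"ty": 0,"tz": 0,"rx": 0,"ry": 0,"rz": 0,"grip": 60},{"tx": 0,"ty": 0,"tz": 0,"rx": 0,"ry": 0,"rz": 0,"grip": 60},{"tx": 0,"ty": -1.5,"tz": 0,"rx": 0,"ry": 0,"rz": 0,"grip": 60},{"tx": 0,"ty": -2.5,"tz": 0,"rx": 0,"ry": 0,"rz": 0,"grip": 60},{"tx": 0,"ty": -2.5,"tz": 0,"rx": 0,"ry": 0,"rz": 0,"grip": 60},{"tx": 0,"ty": -2.5,"tz": 0,"rx": 0,"ry": -0.1047,"rz": 0,"grip": 60},{"tx": 0,"ty": 0,"tz": 0,"rx": 0,"ry": -0.1178,"rz": 0,"grip": 60},{"tx": 0,"ty": 0,"tz": 0,"rx": 0,"ry": -0.1178,"rz": 0,"grip": 60},{"tx": 0,"ty": 0,"tz": 0,"rx": 0,"ry": -0.1178,"rz": 0,"grip": 60}]'

```text
t: 50.73
eef_pos: [587.1, 37.7, 180.5]
tcp_rot: [-1.571, -0.0, 1.197]
ft_force: [-0.1, 1.1, -0.7]
opening: 0.599
```

Request:
move_arm --rows '[{"tx": 0,"ty": 0,"tz": 0,"rx": 0,"ry": -0.1178,"rz": 0,"grip": 60},{"tx": 0,"ty": 0,"tz": 0,"rx": 0,"ry": -0.1178,"rz": 0,"grip": 60},{"tx": 0,"ty": 0,"tz": 0,"rx": 0,"ry": -0.1178,"rz": 0,"grip": 60},{"tx": 0,"ty": 0,"tz": 0,"rx": 0,"ry": -0.1178,"rz": 0,"grip": 60},{"tx": 0,"ty": 0,"tz": 0,"rx": 0,"ry": -0.1178,"rz": 0,"grip": 60},{"tx": 0,"ty": 0,"tz": 0,"rx": 0,"ry": 0,"rz": 0,"grip": 60}]'

```text
t: 51.23
eef_pos: [587.0, 37.7, 179.9]
tcp_rot: [-1.57, -0.0, 1.786]
ft_force: [-0.5, 0.5, -0.0]
opening: 0.6
```

```bash
python3 wa.py w56; python3 tp.py t56
```

```text
t 51.23 chg [ -0.6  -0.2 179.9] rot [-1.57  -0.     1.786] yaw-y_c 0.005 F [-0.5  0.5 -0. ] M [ 0.04  0.01 -0.04] op 0.600 j6 -1.83
0 [317. 115.] 1 [412. 173.] 2 [404. 275.] 3 [316. 319.] 4 [229. 274.] 5 [223. 172.]
```

Run:
```python
import cv2,numpy as np
p=cv2.imread("pics/scene0.png");a=cv2.resize(p[155:235,140:240],None,fx=4,fy=5,interpolation=cv2.INTER_CUBIC)
q=cv2.imread("pics/scene0.png");b=cv2.resize(q[270:350,290:390],None,fx=4,fy=5,interpolation=cv2.INTER_CUBIC)
cv2.imwrite("pics/cmp.png",np.hstack([a,b]))
from h import *
from cell import env
t=env.calibration("top");d=np.load("pics/top0.npy")
for u,v in [(70,252),(93,188),(65,252),(75,252)]: print(dpt(t,u,v,d[v,u]).round(1))
```

```text
[461.5 630.1  41.3]
[641.8 597.6   9.7]
[461.4 644.2  39.4]
[462.1 618.7  37.6]
```

Request:
move_arm --rows '[{"tx": 0,"ty": -3.8,"tz": 0,"rx": 0,"ry": 0,"rz": 0,"grip": 45},{"tx": 0,"ty": -3.8,"tz": 0.5,"rx": 0,"ry": 0,"rz": 0,"grip": 45},{"tx": 0,"ty": -3.8,"tz": 1,"rx": 0,"ry": 0,"rz": 0,"grip": 45},{"tx": 0,"ty": -3.8,"tz": 1,"rx": 0,"ry": 0,"rz": 0,"grip": 45},{"tx": 3.5,"ty": 0,"tz": 1,"rx": 0,"ry": 0,"rz": 0,"grip": 45},{"tx": 3.8,"ty": 0,"tz": 1,"rx": 0,"ry": 0,"rz": 0,"grip": 45},{"tx": 3.8,"ty": 0,"tz": 1,"rx": 0,"ry": 0,"rz": 0,"grip": 45},{"tx": 3.8,"ty": 0,"tz": 1,"rx": 0,"ry": 0,"rz": 0,"grip": 45},{"tx": 3.8,"ty": 0,"tz": 1,"rx": 0,"ry": 0,"rz": 0,"grip": 45},{"tx": 3.5,"ty": 0,"tz": 0.75,"rx": 0,"ry": 0,"rz": 0,"grip": 45}]'

```text
t: 52.17
eef_pos: [458.8, 239.4, 332.3]
tcp_rot: [-1.571, -0.0, 1.776]
ft_force: [1.6, 0.1, 0.4]
opening: 0.447
```

Request:
move_arm --rows '[{"tx": 0,"ty": 0,"tz": 0,"rx": 0,"ry": 0,"rz": 0,"grip": 45},{"tx": 0,"ty": 0,"tz": 0,"rx": 0,"ry": 0,"rz": 0,"grip": 45},{"tx": 0,"ty": 0,"tz": 0,"rx": 0,"ry": 0,"rz": 0,"grip": 45}]'

```text
t: 52.42
eef_pos: [460.4, 237.6, 332.0]
tcp_rot: [-1.571, 0.0, 1.779]
ft_force: [-0.6, -0.1, 0.1]
opening: 0.447
```

```bash
python3 wa.py w57
python3 - <<'E'
from h import *
from cell import env
c=env.calibration("wrist")
for a in (1.9,1.95): print([np.round(proj(c,c2w([x,145-205*np.cos(a),97+205*np.sin(a)]))) for x in (-120,-85,-50)])
E
```

```text
t 52.42 chg [-82.8 221.7 332. ] rot [-1.571  0.     1.779] yaw-y_c -0.001 F [-0.6 -0.1  0.1] M [ 0.05  0.02 -0.02] op 0.447 j6 -1.43
0 [134. 189.] 1 [200. 224.] 2 [206. 290.] 3 [152. 320.] 4 [ 89. 290.] 5 [ 77. 225.] 
[array([299., 205.]), array([300., 262.]), array([301., 315.])]
[array([316., 204.]), array([316., 260.]), array([316., 312.])]
```

Request:
move_arm --rows '[{"tx": 0,"ty": 2,"tz": 0,"rx": 0,"ry": 0,"rz": 0,"grip": 45},{"tx": 0,"ty": 2.5,"tz": 0,"rx": 0,"ry": 0,"rz": 0,"grip": 45},{"tx": 0,"ty": 2.5,"tz": 0,"rx": 0,"ry": 0,"rz": 0,"grip": 45},{"tx": 0,"ty": 0.2,"tz": 0,"rx": 0,"ry": 0,"rz": 0,"grip": 0},{"tx": 0,"ty": 0,"tz": 0,"rx": 0,"ry": 0,"rz": 0,"grip": 0},{"tx": 0,"ty": 0,"tz": 0,"rx": 0,"ry": 0,"rz": 0,"grip": 0},{"tx": 0,"ty": 0,"tz": 0,"rx": 0,"ry": 0,"rz": 0,"grip": 0},{"tx": 0,"ty": 0,"tz": 0,"rx": 0,"ry": 0,"rz": 0,"grip": 0},{"tx": 0,"ty": 0,"tz": 0,"rx": 0,"ry": 0,"rz": 0,"grip": 0},{"tx": 0,"ty": 0,"tz": 0,"rx": 0,"ry": 0,"rz": 0,"grip": 0}]'

```text
t: 53.3
eef_pos: [461.0, 236.7, 261.1]
tcp_rot: [-1.573, 0.002, 1.781]
ft_force: [2.6, -10.0, 3.7]
opening: 0.1
```

Run:
```python
from h import *
from cell import env
arc(st(env))
t=1.95-np.arange(0,34)*0.06; t=t[t>-0.03]
P=np.c_[145-205*np.cos(t),97+205*np.sin(t)]
D=np.diff(P,axis=0)
for i,(a,b) in enumerate(zip(D[:,0],-D[:,1])): print(i,round(t[i+1],2),round(a/10,2),round(b/10,2))
```

```text
t 53.30 chg [-82.4 220.7 261.1] rot [-1.573  0.002  1.781] yaw-y_c 0.000 F [  2.6 -10.    3.7] M [-1.63 -0.35  0.01] op 0.100 j6 -1.43
th 1.946 r 206.5
0 1.89 -1.16 -0.42
1 1.83 -1.18 -0.35
2 1.77 -1.2 -0.28
3 1.71 -1.21 -0.21
4 1.65 -1.22 -0.13
5 1.59 -1.23 -0.06
6 1.53 -1.23 0.01
7 1.47 -1.23 0.09
8 1.41 -1.22 0.16
9 1.35 -1.21 0.23
10 1.29 -1.19 0.31
11 1.23 -1.17 0.38
12 1.17 -1.15 0.45
13 1.11 -1.12 0.51
14 1.05 -1.08 0.58
15 0.99 -1.05 0.64
16 0.93 -1.01 0.71
17 0.87 -0.96 0.76
18 0.81 -0.92 0.82
19 0.75 -0.86 0.87
20 0.69 -0.81 0.92
21 0.63 -0.75 0.97
22 0.57 -0.69 1.02
23 0.51 -0.63 1.05
24 0.45 -0.57 1.09
25 0.39 -0.5 1.12
26 0.33 -0.43 1.15
27 0.27 -0.36 1.17
28 0.21 -0.29 1.19
29 0.15 -0.22 1.21
30 0.09 -0.15 1.22
31 0.03 -0.07 1.23
```

Request:
move_arm --rows '[{"tx": -1.16,"ty": -0.42,"tz": 0,"rx": 0,"ry": 0,"rz": 0,"grip": 0},{"tx": -1.18,"ty": -0.35,"tz": 0,"rx": 0,"ry": 0,"rz": 0,"grip": 0},{"tx": -1.2,"ty": -0.28,"tz": 0,"rx": 0,"ry": 0,"rz": 0,"grip": 0},{"tx": -1.21,"ty": -0.21,"tz": 0,"rx": 0,"ry": 0,"rz": 0,"grip": 0},{"tx": -1.22,"ty": -0.13,"tz": 0,"rx": 0,"ry": 0,"rz": 0,"grip": 0},{"tx": -1.23,"ty": -0.06,"tz": 0,"rx": 0,"ry": 0,"rz": 0,"grip": 0},{"tx": -1.23,"ty": 0.01,"tz": 0,"rx": 0,"ry": 0,"rz": 0,"grip": 0},{"tx": -1.23,"ty": 0.09,"tz": 0,"rx": 0,"ry": 0,"rz": 0,"grip": 0},{"tx": -1.22,"ty": 0.16,"tz": 0,"rx": 0,"ry": 0,"rz": 0,"grip": 0},{"tx": -1.21,"ty": 0.23,"tz": 0,"rx": 0,"ry": 0,"rz": 0,"grip": 0}]'

```text
t: 54.13
eef_pos: [485.7, 118.3, 269.3]
tcp_rot: [-1.571, -0.0, 1.78]
ft_force: [0.0, 1.9, 2.4]
opening: 0.097
```

```bash
python3 -c "
from h import *
from cell import env
arc(st(env))"
```

```text
t 54.13 chg [-82.9  99.7 269.3] rot [-1.571 -0.     1.78 ] yaw-y_c -0.000 F [0.  1.9 2.4] M [ 0.59 -0.17  0.01] op 0.097 j6 -1.67
th 1.348 r 205.4
```

Request:
move_arm --rows '[{"tx": -1.19,"ty": 0.31,"tz": 0,"rx": 0,"ry": 0,"rz": 0,"grip": 0},{"tx": -1.17,"ty": 0.38,"tz": 0,"rx": 0,"ry": 0,"rz": 0,"grip": 0},{"tx": -1.15,"ty": 0.45,"tz": 0,"rx": 0,"ry": 0,"rz": 0,"grip": 0},{"tx": -1.12,"ty": 0.51,"tz": 0,"rx": 0,"ry": 0,"rz": 0,"grip": 0},{"tx": -1.08,"ty": 0.58,"tz": 0,"rx": 0,"ry": 0,"rz": 0,"grip": 0},{"tx": -1.05,"ty": 0.64,"tz": 0,"rx": 0,"ry": 0,"rz": 0,"grip": 0},{"tx": -1.01,"ty": 0.71,"tz": 0,"rx": 0,"ry": 0,"rz": 0,"grip": 0},{"tx": -0.96,"ty": 0.76,"tz": 0,"rx": 0,"ry": 0,"rz": 0,"grip": 0},{"tx": -0.92,"ty": 0.82,"tz": 0,"rx": 0,"ry": 0,"rz": 0,"grip": 0},{"tx": -0.86,"ty": 0.87,"tz": 0,"rx": 0,"ry": 0,"rz": 0,"grip": 0}]'

```text
t: 54.97
eef_pos: [507.1, 15.9, 208.2]
tcp_rot: [-1.57, -0.0, 1.78]
ft_force: [-3.4, 2.8, -0.9]
opening: 0.097
```

```bash
python3 -c "
from h import *
from cell import env
arc(st(env))"
```

```text
t 54.97 chg [-83.2  -4.9 208.2] rot [-1.57 -0.    1.78] yaw-y_c 0.000 F [-3.4  2.8 -0.9] M [ 0.72  0.66 -0.01] op 0.097 j6 -1.88
th 0.749 r 204.6
```

Request:
move_arm --rows '[{"tx": -0.81,"ty": 0.92,"tz": 0,"rx": 0,"ry": 0,"rz": 0,"grip": 0},{"tx": -0.75,"ty": 0.97,"tz": 0,"rx": 0,"ry": 0,"rz": 0,"grip": 0},{"tx": -0.69,"ty": 1.02,"tz": 0,"rx": 0,"ry": 0,"rz": 0,"grip": 0},{"tx": -0.63,"ty": 1.05,"tz": 0,"rx": 0,"ry": 0,"rz": 0,"grip": 0},{"tx": -0.57,"ty": 1.09,"tz": 0,"rx": 0,"ry": 0,"rz": 0,"grip": 0},{"tx": -0.5,"ty": 1.12,"tz": 0,"rx": 0,"ry": 0,"rz": 0,"grip": 0},{"tx": 0,"ty": 0,"tz": 0,"rx": 0,"ry": 0,"rz": 0,"grip": 0},{"tx": 0,"ty": 0,"tz": 0,"rx": 0,"ry": 0,"rz": 0,"grip": 0}]'

```text
t: 55.63
eef_pos: [515.3, -22.3, 146.8]
tcp_rot: [-1.569, -0.0, 1.78]
ft_force: [-3.7, -3.8, -1.4]
opening: 0.094
```

```bash
python3 -c "
from cell import env
from h import *
s=st(env); arc(env.state())"
```

```text
t 55.63 chg [-83.2 -44.  146.8] rot [-1.569 -0.     1.78 ] yaw-y_c -0.000 F [-3.7 -3.8 -1.4] M [-0.49  0.78 -0.01] op 0.094 j6 -1.95
th 0.391 r 204.4
```

Request:
move_arm --rows '[{"tx": -0.22,"ty": 0.57,"tz": 0,"rx": 0,"ry": 0,"rz": 0,"grip": 0},{"tx": -0.21,"ty": 0.58,"tz": 0,"rx": 0,"ry": 0,"rz": 0,"grip": 0},{"tx": -0.18,"ty": 0.58,"tz": 0,"rx": 0,"ry": 0,"rz": 0,"grip": 0},{"tx": -0.18,"ty": 0.59,"tz": 0,"rx": 0,"ry": 0,"rz": 0,"grip": 0},{"tx": -0.15,"ty": 0.59,"tz": 0,"rx": 0,"ry": 0,"rz": 0,"grip": 0},{"tx": -0.14,"ty": 0.6,"tz": 0,"rx": 0,"ry": 0,"rz": 0,"grip": 0},{"tx": -0.11,"ty": 0.6,"tz": 0,"rx": 0,"ry": 0,"rz": 0,"grip": 0},{"tx": -0.11,"ty": 0.61,"tz": 0,"rx": 0,"ry": 0,"rz": 0,"grip": 0},{"tx": 0,"ty": 0,"tz": 0,"rx": 0,"ry": 0,"rz": 0,"grip": 0},{"tx": 0,"ty": 0,"tz": 0,"rx": 0,"ry": 0,"rz": 0,"grip": 0}]'

```text
t: 56.47
eef_pos: [518.2, -35.3, 100.6]
tcp_rot: [-1.57, 0.001, 1.781]
ft_force: [-5.7, -9.8, -0.7]
opening: 0.099
```

```bash
python3 -c "
from cell import env
from h import *
s=st(env); arc(env.state())"
```

```text
t 56.47 chg [-83.  -57.3 100.6] rot [-1.570e+00  1.000e-03  1.781e+00] yaw-y_c 0.001 F [-5.7 -9.8 -0.7] M [-1.57  0.95 -0.04] op 0.099 j6 -1.97
th 0.155 r 204.8
```

Request:
move_arm --rows '[{"tx": -0.06,"ty": 0.61,"tz": 0,"rx": 0,"ry": 0,"rz": 0,"grip": 0},{"tx": -0.05,"ty": 0.61,"tz": 0,"rx": 0,"ry": 0,"rz": 0,"grip": 0},{"tx": -0.04,"ty": 0.6,"tz": 0,"rx": 0,"ry": 0,"rz": 0,"grip": 0},{"tx": -0.02,"ty": 0.6,"tz": 0,"rx": 0,"ry": 0,"rz": 0,"grip": 0},{"tx": 0,"ty": 0.4,"tz": 0,"rx": 0,"ry": 0,"rz": 0,"grip": 0},{"tx": 0,"ty": 0.3,"tz": 0,"rx": 0,"ry": 0,"rz": 0,"grip": 0},{"tx": 0,"ty": 0,"tz": 0,"rx": 0,"ry": 0,"rz": 0,"grip": 0},{"tx": 0,"ty": 0,"tz": 0,"rx": 0,"ry": 0,"rz": 0,"grip": 0}]'

```text
t: 57.13
eef_pos: [519.0, -38.1, 69.6]
tcp_rot: [-1.571, 0.003, 1.781]
ft_force: [-6.3, -21.8, -1.4]
opening: 0.096
```

```bash
python3 -c "
from cell import env
from h import *
s=st(env); arc(env.state())"
```

```text
t 57.13 chg [-82.9 -60.2  69.6] rot [-1.571  0.003  1.781] yaw-y_c 0.001 F [ -6.3 -21.8  -1.4] M [-3.36  1.04  0.01] op 0.096 j6 -1.98
th 0.003 r 205.2
```

Request:
move_arm --rows '[{"tx": 0.1,"ty": 0.15,"tz": 0,"rx": 0,"ry": 0,"rz": 0,"grip": 0},{"tx": 0.05,"ty": 0.1,"tz": 0,"rx": 0,"ry": 0,"rz": 0,"grip": 0},{"tx": 0,"ty": 0,"tz": 0,"rx": 0,"ry": 0,"rz": 0,"grip": 0},{"tx": 0,"ty": 0,"tz": 0,"rx": 0,"ry": 0,"rz": 0,"grip": 0}]'

```text
t: 57.47
eef_pos: [519.1, -38.0, 67.4]
tcp_rot: [-1.572, 0.005, 1.781]
ft_force: [-6.6, -33.7, -1.7]
opening: 0.097
```

```bash
python3 -c "
from cell import env
from h import *
s=st(env); arc(env.state())"
```

```text
t 57.47 chg [-82.7 -60.1  67.4] rot [-1.572  0.005  1.781] yaw-y_c 0.001 F [ -6.6 -33.7  -1.7] M [-5.47  1.13 -0.1 ] op 0.097 j6 -1.97
th -0.008 r 205.1
```

Request:
move_arm --rows '[{"tx": 0,"ty": -0.15,"tz": 0,"rx": 0,"ry": 0,"rz": 0,"grip": 0},{"tx": 0,"ty": 0,"tz": 0,"rx": 0,"ry": 0,"rz": 0,"grip": 45},{"tx": 0,"ty": 0,"tz": 0,"rx": 0,"ry": 0,"rz": 0,"grip": 45},{"tx": 0,"ty": 0,"tz": 0,"rx": 0,"ry": 0,"rz": 0,"grip": 45},{"tx": 0,"ty": 0,"tz": 0,"rx": 0,"ry": 0,"rz": 0,"grip": 45}]'

```text
t: 57.88
eef_pos: [519.0, -34.5, 68.7]
tcp_rot: [-1.573, 0.0, 1.781]
ft_force: [-0.3, -0.0, 0.4]
opening: 0.318
```

```bash
python3 -c "
from cell import env
from h import *
s=st(env)"
```

```text
t 57.88 chg [-82.1 -56.6  68.7] rot [-1.573  0.     1.781] yaw-y_c 0.000 F [-0.3 -0.   0.4] M [ 0.02 -0.04 -0.02] op 0.318 j6 -1.97
```

Request:
move_arm --rows '[{"tx": -0.3,"ty": 0,"tz": 0,"rx": 0,"ry": 0,"rz": 0,"grip": 45},{"tx": 0,"ty": 0,"tz": 0,"rx": 0,"ry": 0,"rz": 0,"grip": 45},{"tx": 0,"ty": -1,"tz": 0,"rx": 0,"ry": 0,"rz": 0,"grip": 45},{"tx": 0,"ty": -2,"tz": 0,"rx": 0,"ry": 0,"rz": 0,"grip": 45},{"tx": 0,"ty": -3,"tz": 0,"rx": 0,"ry": 0,"rz": 0,"grip": 45},{"tx": 0,"ty": -3,"tz": 0,"rx": 0,"ry": 0,"rz": 0,"grip": 45},{"tx": 0,"ty": -3,"tz": 0,"rx": 0,"ry": 0,"rz": 0,"grip": 45},{"tx": 0,"ty": -3,"tz": 0,"rx": 0,"ry": 0,"rz": 0,"grip": 45},{"tx": 0,"ty": 0,"tz": 0,"rx": 0,"ry": 0,"rz": 0,"grip": 45}]'

```text
t: 58.63
eef_pos: [520.7, -37.8, 224.2]
tcp_rot: [-1.579, 0.003, 1.781]
ft_force: [-0.5, -0.6, -0.1]
opening: 0.452
```

```bash
cat wa.py; python3 wa.py w60
python3 - <<'E'
from cell import env
import cv2
cv2.imwrite('pics/s60.png',env.read_camera('scene')[0])
E
```

```text
from h import *
from cell import env
s=st(env)
c=env.calibration("wrist");p,d=env.read_camera("wrist")
import sys
cv2.imwrite("pics/%s.png"%sys.argv[1],p)
# rings: dark walls -> use lid of bottle & expected ring locations by hough
g=cv2.cvtColor(p,cv2.COLOR_BGR2GRAY)
for k in range(6):
    a=np.pi-k*np.pi/3; q=proj(c,c2w([88*np.cos(a),88*np.sin(a),41])); print(k,np.round(q,0),end=" ")
print()
t 58.63 chg [-81.1 -60.3 224.2] rot [-1.579  0.003  1.781] yaw-y_c 0.000 F [-0.5 -0.6 -0.1] M [ 0.03 -0.01 -0.02] op 0.452 j6 -1.98
0 [382. 204.] 1 [458. 249.] 2 [449. 329.] 3 [374. 365.] 4 [302. 329.] 5 [301. 248.]
```

View pics/w60.png

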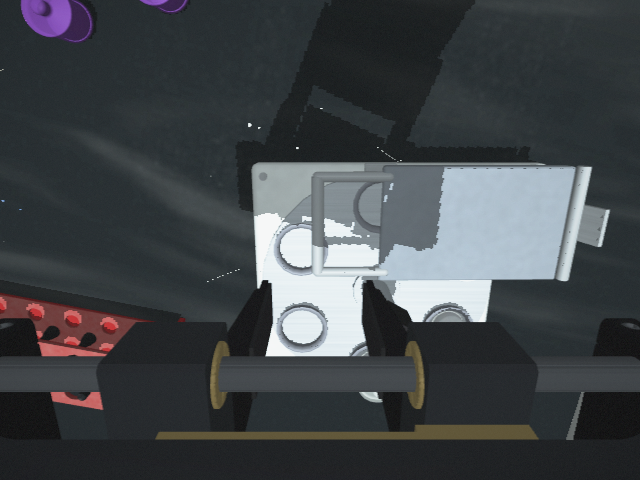

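View pics/s60.png

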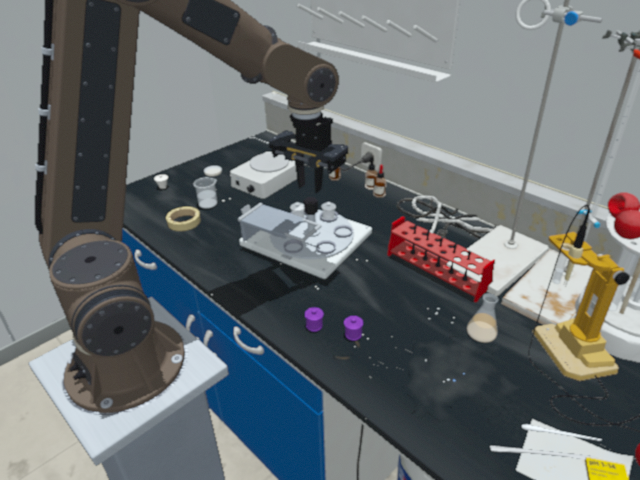

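The guard is level with its bar at (318,222) in the wrist view, and two bottle lids show in the scene view near (298,208) and (329,212). I'll rise further and take a clear look at all three.

Request:
move_arm --rows '[{"tx": -2,"ty": -3,"tz": 2,"rx": 0,"ry": 0,"rz": 0,"grip": 45},{"tx": -3,"ty": -2,"tz": 2,"rx": 0,"ry": 0,"rz": 0,"grip": 45},{"tx": -3,"ty": 0,"tz": 2,"rx": 0,"ry": 0,"rz": 0,"grip": 45},{"tx": -3,"ty": 0,"tz": 2,"rx": 0,"ry": 0,"rz": 0,"grip": 45},{"tx": -3,"ty": 0,"tz": 2,"rx": 0,"ry": 0,"rz": 0,"grip": 45},{"tx": -3,"ty": 0,"tz": 0,"rx": 0,"ry": 0,"rz": 0,"grip": 45},{"tx": 0,"ty": 0,"tz": 0,"rx": 0,"ry": 0,"rz": 0,"grip": 45},{"tx": 0,"ty": 0,"tz": 0,"rx": 0,"ry": 0,"rz": 0,"grip": 45}]'

```text
t: 59.4
eef_pos: [456.0, -225.7, 267.0]
tcp_rot: [-1.569, -0.002, 1.778]
ft_force: [-0.3, 1.0, 0.9]
opening: 0.452
```

Run:
```python
from cell import env
from h import *
import cv2
s=st(env)
p=env.read_camera('top')[0]; c=env.calibration('top')
g=env.read_camera('scene')[0]; cs=env.calibration('scene')
for k in range(6):
    a=np.pi-k*np.pi/3
    for z in (32,84):
        print(k,z,np.round(proj(c,c2w([88*np.cos(a),88*np.sin(a),z]))),np.round(proj(cs,c2w([88*np.cos(a),88*np.sin(a),z]))))
print('bar',np.round(proj(c,c2w([-85,-60,97]))),np.round(proj(cs,c2w([-85,-60,97]))))
q=proj(c,c2w([0,0,60])).astype(int);q2=proj(cs,c2w([0,0,60])).astype(int)
f=lambda im,q:cv2.resize(im[max(q[1]-65,0):q[1]+65,max(q[0]-65,0):q[0]+65],(400,400),interpolation=cv2.INTER_CUBIC)
print(q,q2)
cv2.imwrite('pics/e61.png',np.hstack([f(p,q),f(g,q2)]))
```

```text
t 59.40 chg [-183.5 -230.5  267. ] rot [-1.569 -0.002  1.778] yaw-y_c -0.002 F [-0.3  1.   0.9] M [ 0.09  0.04 -0.01] op 0.452 j6 -2.37
0 32 [302. 242.] [293. 248.]
0 84 [302. 239.] [292. 232.]
1 32 [271. 231.] [280. 231.]
1 84 [269. 228.] [279. 216.]
2 32 [265. 199.] [298. 217.]
2 84 [263. 195.] [297. 202.]
3 32 [290. 178.] [328. 217.]
3 84 [289. 174.] [328. 202.]
4 32 [321. 189.] [343. 232.]
4 84 [321. 184.] [343. 217.]
5 32 [327. 220.] [326. 248.]
5 84 [328. 217.] [325. 232.]
bar [325. 233.] [311. 234.]Traceback (most recent call last):
  File "<stdin>", line 12, in <module>
AttributeError: 'tuple' object has no attribute 'astype'
```

Run:
```python
from cell import env
import cv2,numpy as np
p=env.read_camera('top')[0]; g=env.read_camera('scene')[0]
f=lambda im,q:cv2.resize(im[q[1]-65:q[1]+65,q[0]-65:q[0]+65],(400,400),interpolation=cv2.INTER_CUBIC)
cv2.imwrite('pics/e61.png',np.hstack([f(p,(297,210)),f(g,(312,225))]))
```

```text
(no output)
```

View pics/e61.png

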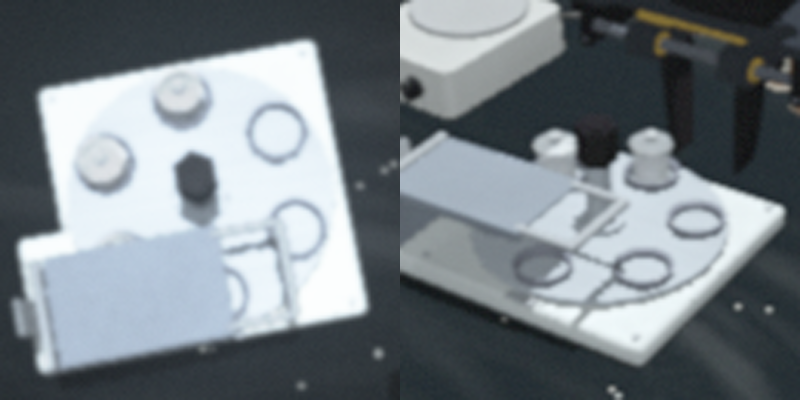

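The top crop shows bottles at click3 (182,98) and click2 (105,163). The click1 bottle peeps out under the guard's edge at (120,238), and the loading pocket beneath the guard is empty. The guard lies level with its bar at (290,270), and the gripper is clear.

```bash
python3 -c "
from cell import env
print(env.job_done())"
```

```text
the job is handed in; nothing more can be done
None
```

The job is handed in at about 60 s of the 210 s. I swung the guard up to its stop and set each of the three bottles present upright at the loading position. I turned the wheel one click clockwise by the knob after each, then lowered the guard slowly onto its stop and moved the arm clear.

**Last checks:**
- **Guard:** the gripper pose on the bar gave 0.00 rad at the stop, and the force rose as I pressed. The pictures show the guard level.
- **Bottles and wheel:** with the guard still up, a wrist picture showed all three bottles upright at clicks 1, 2 and 3 and an empty loading pocket. In the final picture clicks 2 and 3 are clear, but the click 1 bottle is mostly hidden by the guard plate.
- **Arm:** the force on the tool was about 1 N, and it was touching nothing.

**What went wrong or disagreed on the way:**
- **Guard start:** it stood at about 0.3 rad rather than fully lowered, and my first grip on its bar missed.
- **First knob turns:** several slow or badly centred twists slipped on the hexagon.
- **Pushing an empty pocket:** as a test I pushed an empty pocket ring with closed fingertips. The wheel moved about 9° and sprang back to its click. All the actual clicks were made by the knob.
- **Height reading:** the reported tool height was about 28 mm below the true grasp height. I corrected for this throughout.
- **Force axes:** pressing down on the guard showed up as up to 34 N along y with almost nothing along z. I used the force only as a sign of contact.

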